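Rinse canisters onto the drying stand

ROBOT

A 6-joint arm with a two-finger parallel gripper is mounted at the origin on the work surface. World frame = base frame: x ahead of the robot, y to its left, z up, the work surface at z = 0. Lengths are in m, angles in rad, forces in N, time in s.
With the tool pointing down it reaches from about 0.325 to 0.9 m from the base axis. Payload 6.1 kg.
Tool frame: the origin (TCP) lies between the finger pads; the fingertips stand 14 mm ahead of it and the grasp point (between the pads) lies 5 mm behind it; x points along the fingers, z is the direction in which the jaws open and shut, and the axes are right-handed (so a half turn about x gives the same grasp; the last joint's range is limited). The gripper opens to 87 mm and grips with 3 to 60 N. Pads are 19 mm wide; open, the fingers measure 117 mm over their backs; the gripper's body (75 mm by 190 mm) begins 51 mm behind the grasp point.
Start: joints at [-1.424, 0.22, 1.526, -0, 1.395, -0.126], TCP at [0.168, -0.602, 0.237] pointing down, gripper open.
Joint ranges: [-2.98, 2.98], [-0.91, 2.08], [0.09, 2.57], [-1.24, 4.39], [0.2, 2.65], [-2.68, 2.68]. Speed limits (rad/s): [2.57, 2.57, 3.01, 3.14, 3.14, 3.14].

INTERFACE

Orientations are given as a unit quaternion [w, x, y, z].
In Python, from workcell import robot gives the robot as it stands.
- The arm moves only by the tool play_rows, never from a script. Its argument "commands" is a list of rows, each an object of numbers: "fingers": the opening, from 0 (shut) to 1 (fully open); "tx", "ty", "tz": the shift along the world's x, y, z in mm; "wx", "wy", "wz": the turn, a rotation vector about the world's x, y, z in rad. A call has 1 to 8 rows; each row shifts and turns the pose as measured when the row begins; what a row does not reach is not made up. A row lasts 1/12 s, in which the tool goes at most 41.7 mm and 7.16 degrees, less where a joint would pass 70% of its speed; a pose out of reach is approached as far as the arm can. A call is refused whole if a number of a shift passes 41.7 or a number of a turn 0.125, either way. A call with a gripper value outside its range is refused whole. The fingers move at their own pace and stop on an object; "squeeze" is the grip in N (left out, the last holds). Time passes only in rows, so rows that do not move let the fingers close. It gives the time, the measured TCP pose, the force and the opening at its end, in the units of the state.
- robot.observe(): the state, without advancing time (a new reading comes with each control period).
- robot.camera(name): name is "scene" or "side" or "wrist"; returns the picture (420x560x3 uint8, red, green, blue); there is no depth.
- robot.calibration(name): a dict with "fovy" (degrees; the focal length in pixels is half the picture's height over the tangent of half this angle, whatever the lens; pixels are square), "cx", "cy" (the principal point, pixels), "origin" and "attitude" of the camera in the world; the wrist camera has in their place "tool_from_camera" (4x4, takes a point from camera to tool coordinates, whose origin is the TCP and whose axes are the tool frame's). Camera axes: x right, y down, z forward; pixel columns grow to the right and rows downward; lengths in m; the calibration is good to about 2 mm. A picture is of the moment at which its call begins: read the wrist's pose just before it. calibration takes no time and is no camera call.
- robot.finish_job(): hands the job in, once; it reports no verdict.
The state is a dict: "time": time; "joint_positions": joint angles; "joint_vel": joint speeds; "joint_efforts": joint torques, N m; "eef_pos": TCP position; "eef_rot": TCP orientation; "force": force on the tool from outside, world axes, zero at the start; "torque": the same for the moment, N m; "opening": finger opening in m.
Only numpy, scipy, OpenCV 4.12 (cv2) and the standard library are available. Lean on these libraries where they do the work, as an engineer would, in place of code of your own. Each camera call takes 0.05 s, during which the arm holds its last target. There are 200 camera calls.

TASK

Finish the wash-up at the reed bench: slide the loaded pan along the bench, without lifting or tipping it, from the round mark to the middle of the square mark, and put every square canister mouth down over a peg of the drying stand, fully down on the stand. When all that is in place, push the stand's lever fully over to switch the blower on. Leave the comb, the reed plate and the magnet block where they are.

Things in the scene. Friction and masses are not known exactly. Their poses are not given: they have to be found in the camera images.
- pan_grip (a point): Open round steel pan, 124 mm across and 35 mm high, 0.5 kg, loose on the bench, carrying brass plates. A wooden bridge handle spans it above the mouth: a bar 130 mm long, 12 mm wide and 12 mm high. This point is the centre of the bar, on the pan's axis, 62 mm above the pan's underside; its x axis runs along the bar, z is up.
- ring_mark: Round ring outline (156 mm outside) inlaid flush in the bench, where the pan starts; origin at its centre on the bench top.
- square_mark: Square outline (156 mm outside, 144 mm inside) inlaid flush in the bench; origin at its centre on the bench top, sides along its x and y.
- can0_mid (a point): Plain steel canister, 58 x 58 mm square outside and 90 mm long, one end closed, the other (mouth) open; walls 4 mm, so 50 x 50 mm inside and 86 mm deep; about 0.18 kg. It starts lying on a flat side with the mouth away from the robot. This point is its centre, half-way along; its x axis points out of the mouth. May be absent.
- can1_mid (a point): Plain steel canister, 58 x 58 mm square outside and 90 mm long, one end closed, the other (mouth) open; walls 4 mm, so 50 x 50 mm inside and 86 mm deep; about 0.18 kg. It starts lying on a flat side with the mouth away from the robot. This point is its centre, half-way along; its x axis points out of the mouth. May be absent.
- can2_mid (a point): Plain steel canister, 58 x 58 mm square outside and 90 mm long, one end closed, the other (mouth) open; walls 4 mm, so 50 x 50 mm inside and 86 mm deep; about 0.18 kg. It starts lying on a flat side with the mouth away from the robot. This point is its centre, half-way along; its x axis points out of the mouth. May be absent.
- can3_mid (a point): Plain steel canister, 58 x 58 mm square outside and 90 mm long, one end closed, the other (mouth) open; walls 4 mm, so 50 x 50 mm inside and 86 mm deep; about 0.18 kg. It starts lying on a flat side with the mouth away from the robot. This point is its centre, half-way along; its x axis points out of the mouth. May be absent.
- peg0_base (a point): Foot of a drying peg: a point on the peg's axis at the top face of the drying stand. The stand is a fixed grey box 30 mm high, 110 mm deep (its x) and 500 mm wide (its y), with four equal white pegs 115 mm apart in a row along y. Each is 34 mm thick, 75 mm high above the stand, its top 20 mm tapering to 18 mm. z up, y along the row of pegs, x level and away from the robot.
- peg0_seat (a point): Point on the same peg's axis 45 mm above the stand's top: where the centre of a canister lies when it is fully down, mouth down, on this peg.
- peg1_base (a point): Foot of a drying peg: a point on the peg's axis at the top face of the drying stand. The stand is a fixed grey box 30 mm high, 110 mm deep (its x) and 500 mm wide (its y), with four equal white pegs 115 mm apart in a row along y. Each is 34 mm thick, 75 mm high above the stand, its top 20 mm tapering to 18 mm. z up, y along the row of pegs, x level and away from the robot.
- peg1_seat (a point): Point on the same peg's axis 45 mm above the stand's top: where the centre of a canister lies when it is fully down, mouth down, on this peg.
- peg2_base (a point): Foot of a drying peg: a point on the peg's axis at the top face of the drying stand. The stand is a fixed grey box 30 mm high, 110 mm deep (its x) and 500 mm wide (its y), with four equal white pegs 115 mm apart in a row along y. Each is 34 mm thick, 75 mm high above the stand, its top 20 mm tapering to 18 mm. z up, y along the row of pegs, x level and away from the robot.
- peg2_seat (a point): Point on the same peg's axis 45 mm above the stand's top: where the centre of a canister lies when it is fully down, mouth down, on this peg.
- peg3_base (a point): Foot of a drying peg: a point on the peg's axis at the top face of the drying stand. The stand is a fixed grey box 30 mm high, 110 mm deep (its x) and 500 mm wide (its y), with four equal white pegs 115 mm apart in a row along y. Each is 34 mm thick, 75 mm high above the stand, its top 20 mm tapering to 18 mm. z up, y along the row of pegs, x level and away from the robot.
- peg3_seat (a point): Point on the same peg's axis 45 mm above the stand's top: where the centre of a canister lies when it is fully down, mouth down, on this peg.
- switch (a joint): Toggle lever of the stand's blower, on a black block on the stand 70 mm beside peg3 (towards +y of the stand). 0 = off, leaning towards the robot side (-x of the stand); 1.0 = fully on, leaning away from the robot. Light to push, and stays where it is left.
- switch_tip (a point): Tip of that lever, 70 mm from its hinge, which lies level along the stand's y, 52 mm above the bench; the point is the centre of a steel ball 26 mm across on a 10 mm rod; axes as the lever's.
- comb: Maple harmonica comb, 105 x 28 x 10 mm, lying on the bench; origin under its centre. A bystander.
- reed_plate: Brass reed plate, 105 x 28 x 4 mm, lying on the bench; origin under its centre. A bystander.
- magnet: Dark ceramic magnet block, 60 x 40 x 25 mm, on the bench; origin under its centre. A bystander.
Not all that is in view belongs to the job. Leave any green or red look-alike of the part that bears can3_mid alone.

How it is judged:
By the outcome, as a careful person would: the job done as asked, in the order asked, and still so for the second after the job is handed in, with the robot touching nothing.
Of can0, can1, can2, can3 only 3 to 4 are there at a start; the rules pass over those that are not, and their reading is None.
At some moment in a run one of pan, can0, can1, can2, can3 may be knocked a few centimetres aside while the robot is not near it.
It also fails if it takes over 210 s, if anything falls off the work surface, if the arm or the gripper's body presses on something with over 40 N, if the wrist force passes 120 N, or if a joint passes its speed limit or range.

## Working session

There is one attempt and no reset: what is moved stays moved. The work goes in short steps, Python scripts to look and compute and a tool call to move; the robot and the scene stay as the last step left them, time stands still between calls to the robot, and variables do not carry over. Pictures are saved under pics/ and viewed, about 12 in all and at most 16, crops included, and the job is handed in when it is done.

Besides the shell and the picture viewer there is one more tool, called after "Emit:" as name(argument=value, ...) on one line, values as JSON. play_rows: Moves the arm, as the interface text tells. Its arguments: {"type":"object","properties":{"commands":{"type":"array"},"squeeze":{"type":"number"}},"required":["commands"]}

```bash
ls; mkdir -p pics; python3 - <<'E'
from workcell import robot
import cv2
for n in ("scene","side","wrist"):
    print(n,robot.calibration(n))
    im=robot.camera(n)[:,:,::-1]
    cv2.imwrite(f"pics/{n}0.png",cv2.resize(im,(800,600),interpolation=cv2.INTER_CUBIC))
print(robot.observe())
E
```

```text
pics
scene {'fovy': 48.00193930484531, 'cx': 275.0693679231345, 'cy': 211.62879840076852, 'origin': array([ 1.37288786, -0.10355371,  0.799032  ]), 'attitude': array([-0.32393379,  0.69388342,  0.57910902, -0.27968812])}
side {'fovy': 47.01466771838971, 'cx': 278.6665006875253, 'cy': 212.75223863106356, 'origin': array([0.18854569, 0.75221284, 1.03563336]), 'attitude': array([ 0.06707462, -0.18549228,  0.92025841, -0.33796164])}
wrist {'fovy': 64.19120519622709, 'cx': 280.285074382186, 'cy': 200.9546730620663, 'tool_from_camera': array([[ 1.22625128e-03, -2.40715699e-01,  9.70594894e-01,
        -1.48716962e-01],
       [-8.20575950e-04, -9.70595539e-01, -2.40714822e-01,
         6.52479675e-02],
       [ 9.99998911e-01, -5.01269968e-04, -1.38771954e-03,
        -7.38408699e-05],
       [ 0.00000000e+00,  0.00000000e+00,  0.00000000e+00,
         1.00000000e+00]])}
{'time': 0.15, 'joint_positions': array([-1.42409148e+00,  2.21043045e-01,  1.52735502e+00,  3.27769902e-07,
        1.39470036e+00, -1.26083344e-01]), 'joint_vel': array([ 1.72450069e-04, -2.21565518e-03, -4.85037257e-03, -1.22671403e-03,
       -5.19165616e-05, -3.04184870e-04]), 'joint_efforts': array([ 3.11874710e-04, -4.95193219e+01, -3.87881148e+01,  6.98745134e-02,
        5.30807627e-02, -9.37953109e-05]), 'eef_pos': array([ 0.16832471, -0.60142957,  0.23568619]), 'eef_rot': array([ 0.56296177,  0.42774309,  0.56372222, -0.42699784]), 'force': array([-0.82196456,  0.33945191, -0.30270297]), 'torque': array([ 0.03529487,  0.01867599, -0.02076086]), 'opening': 0.08691451075664654}
```

View pics/scene0.png

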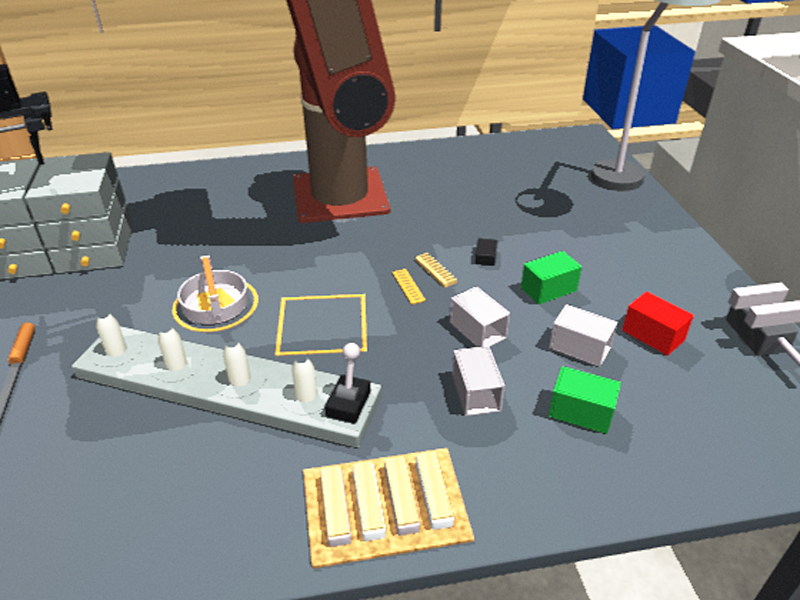

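View pics/side0.png

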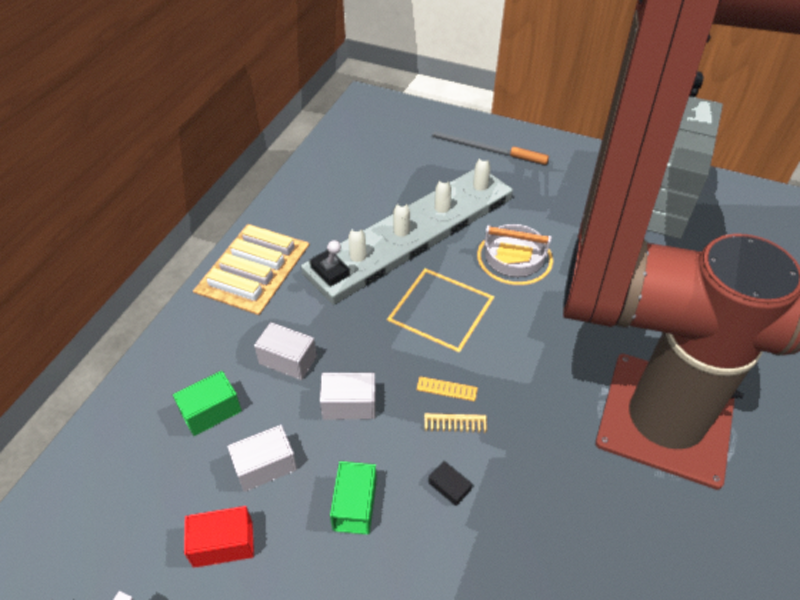

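```bash
cat > h.py <<'E'
import numpy as np,cv2
from scipy.spatial.transform import Rotation as R
from workcell import robot
def rot(q): return R.from_quat(np.roll(q,-1)).as_matrix()
def cam(name,st=None):
    c=robot.calibration(name); f=210/np.tan(np.radians(c['fovy']/2))
    if name=='wrist':
        T=c['tool_from_camera']; Rt=rot(st['eef_rot']); return f,c['cx'],c['cy'],Rt@T[:3,3]+st['eef_pos'],Rt@T[:3,:3]
    return f,c['cx'],c['cy'],np.array(c['origin']),rot(c['attitude'])
def onplane(C,u,v,z):
    f,cx,cy,o,A=C; d=A@np.array([(u-cx)/f,(v-cy)/f,1]); return o+d*(z-o[2])/d[2]
def proj(C,p):
    f,cx,cy,o,A=C; q=A.T@(np.array(p)-o); return f*q[0]/q[2]+cx,f*q[1]/q[2]+cy
def crop(im,x0,y0,w,h,s,fn,step=20):
    """enlarged crop, ticks labelled in original pixels"""
    o=cv2.resize(im[y0:y0+h,x0:x0+w,::-1],None,fx=s,fy=s,interpolation=cv2.INTER_CUBIC)
    for x in range(-(-x0//step)*step,x0+w,step):
        X=int((x-x0)*s); cv2.line(o,(X,0),(X,o.shape[0]),(255,255,0),1) if 0 else cv2.line(o,(X,0),(X,8),(0,0,255),1); cv2.putText(o,str(x),(X+2,18),0,.4,(0,0,255),1)
    for y in range(-(-y0//step)*step,y0+h,step):
        Y=int((y-y0)*s); cv2.line(o,(0,Y),(8,Y),(0,0,255),1); cv2.putText(o,str(y),(10,Y+4),0,.4,(0,0,255),1)
        for x in range(-(-x0//step)*step,x0+w,step): cv2.circle(o,(int((x-x0)*s),Y),1,(0,0,255),-1)
    cv2.imwrite('pics/'+fn,o)
E
python3 - <<'E'
from h import *
s=robot.camera('scene'); t=robot.camera('side'); np.save('s.npy',s);np.save('t.npy',t)
crop(s,310,195,130,100,6,'sc.png',10); crop(t,150,215,130,130,4.6,'tc.png',10); crop(s,45,175,230,140,3.45,'sp.png'); crop(t,205,105,190,145,4.1,'tp.png')
E
```

```text
(no output)
```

View pics/sc.png

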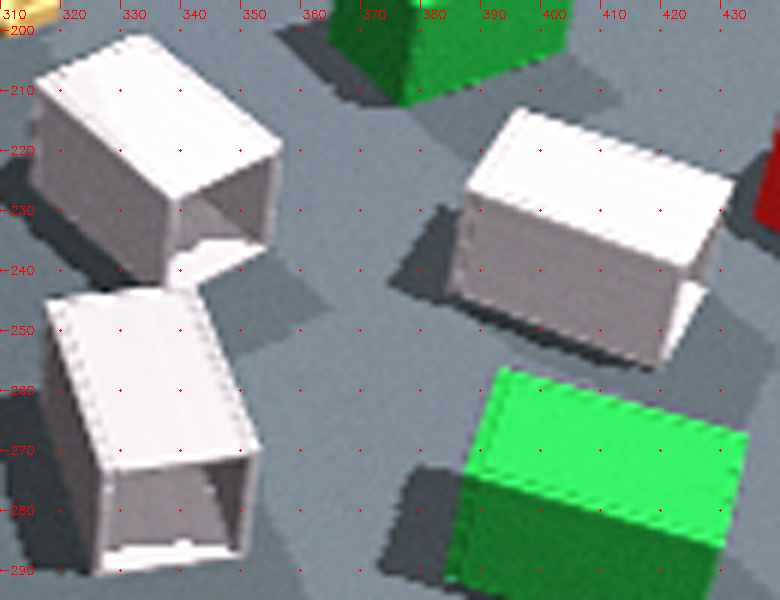

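View pics/sp.png

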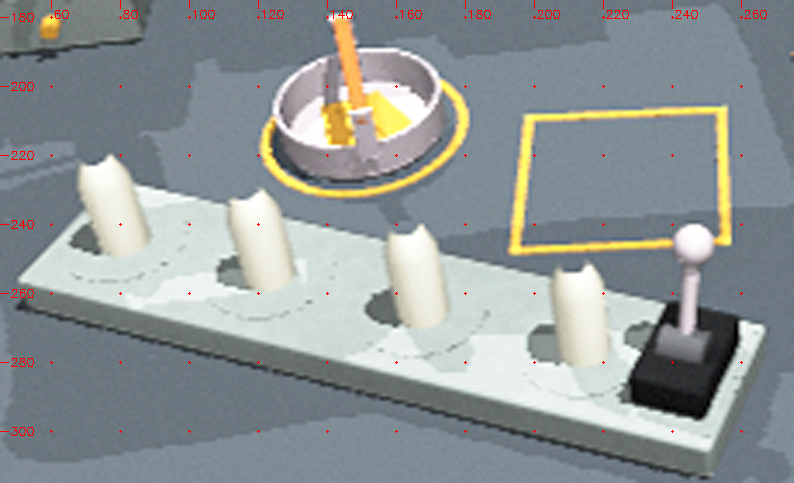

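View pics/tp.png

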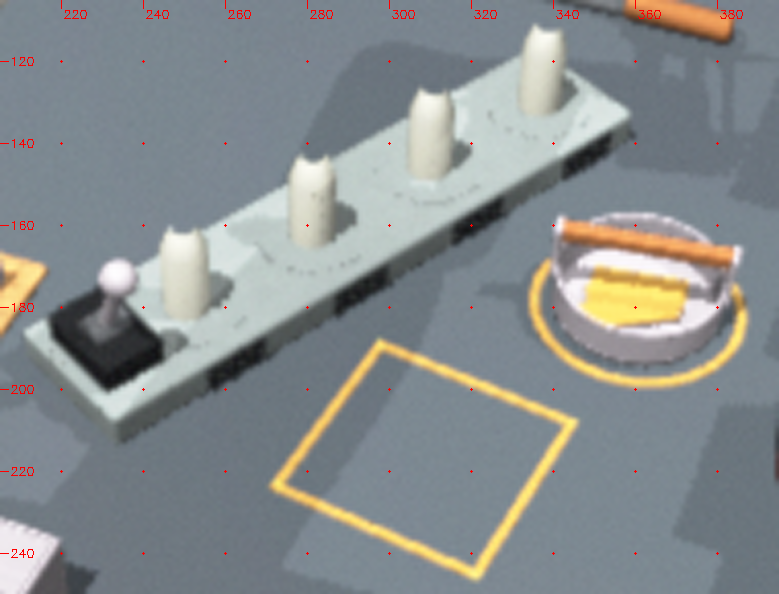

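```bash
python3 - <<'E'
from h import *
np.set_printoptions(precision=4,suppress=True)
S=cam('scene');T=cam('side')
P=lambda C,L,z:np.array([onplane(C,u,v,z)[:2] for u,v in L])
for n,L in dict(A=[(316,209),(335,200.5),(357,220),(338,229)],B=[(387.5,226.5),(397,213),(432,225),(425,239)],C=[(317,245),(342,243.5),(353,270),(328,273)]).items():
    q=P(S,L,.058);m=q.mean(0);d=q[2]+q[3]-q[0]-q[1];print(n,m,'yaw',np.arctan2(d[1],d[0]),'len',np.linalg.norm(d)/2,'w',np.linalg.norm(q[0]+q[3]-q[1]-q[2])/2)
for n,C,L in (('sqS',S,[(196.5,208.5),(255.5,206),(257,246),(193,249)]),('sqT',T,[(298,187.5),(346,208),(322,247),(272,224)])):
    q=P(C,L,0);print(n,q.mean(0),q.tolist())
q=P(S,[(50,256),(266,269),(250,305)],.03);print('standS',q)
q=P(T,[(358,131),(234,206),(211,186)],.03);print('standT',q)
print('pegtopsS',P(S,[(75.5,221),(122,231),(164.5,241.5),(209,252.5)],.105))
print('pegtopsT',P(T,[(341.5,112),(311.5,127.5),(281.5,144),(250,161.5)],.105))
print('pegfootS',P(S,[(81,245),(126,255),(168,265),(213,276)],.03))
def tri(a,b):
    A=[];r=[]
    for C,(u,v) in((S,a),(T,b)):
        f,cx,cy,o,M=C;d=M@np.array([(u-cx)/f,(v-cy)/f,1]);d/=np.linalg.norm(d);Q=np.eye(3)-np.outer(d,d);A.append(Q);r.append(Q@o)
    return np.linalg.lstsq(np.vstack(A),np.hstack(r),rcond=None)[0]
print('tip',tri((246,246),(234,173)))
print('barS',P(S,[(142,180),(147.5,206)],.068),'barT',P(T,[(341.5,161),(382,168)],.068))
print('ringS',P(S,[(120.5,217),(180.5,209),(148,231.5)],0),'ringT',P(T,[(334,178),(387,182),(362,199)],0))
E
```

```text
A [0.5189 0.1893] yaw 0.3690971951154886 len 0.0895317928146448 w 0.05975464007114843
B [0.5927 0.3499] yaw 0.857429410342768 len 0.08850088979841941 w 0.05800932123307719
C [0.6626 0.1456] yaw 0.011913271497587826 len 0.08661233553346165 w 0.05619344037991543
sqS [ 0.4454 -0.081 ] [[0.35719138233003833, -0.1516032525301656], [0.3766155410951837, 0.006796865989537229], [0.5332618222694827, -0.011811947325305897], [0.5146121147391628, -0.16725939248873609]]
sqT [ 0.4428 -0.0819] [[0.511730728981194, -0.17075554730769005], [0.35723773484465593, -0.14924792996096414], [0.3744052500129491, 0.006506952171049907], [0.5276915284773821, -0.014099079299454753]]
standS [[ 0.5083 -0.4941]
 [ 0.6425 -0.0062]
 [ 0.7377 -0.055 ]]
standT [[ 0.4157 -0.4491]
 [ 0.6399 -0.0099]
 [ 0.7342 -0.0527]]
pegtopsS [[ 0.4842 -0.4201]
 [ 0.5397 -0.3123]
 [ 0.5923 -0.2188]
 [ 0.6444 -0.1261]]
pegtopsT [[ 0.4713 -0.4259]
 [ 0.5308 -0.321 ]
 [ 0.585  -0.2187]
 [ 0.6378 -0.1178]]
pegfootS [[ 0.483  -0.4279]
 [ 0.538  -0.3194]
 [ 0.589  -0.2229]
 [ 0.6418 -0.1247]]
tip [ 0.6524 -0.0483  0.1179]
barS [[ 0.2933 -0.286 ]
 [ 0.4105 -0.2676]] barT [[ 0.4127 -0.2571]
 [ 0.2973 -0.2745]]
ringS [[ 0.3552 -0.3521]
 [ 0.3512 -0.1943]
 [ 0.4281 -0.2781]] ringT [[ 0.4265 -0.2491]
 [ 0.2758 -0.2946]
 [ 0.3251 -0.2   ]]
```

```bash
cat >> h.py <<'E'
np.set_printoptions(precision=4,suppress=True)
def goal(tcp,t,jaw):
    """print the remaining shift (mm), rotation vector for tool x=t, z=+-jaw (both options)"""
    st=robot.observe(); t=np.array(t,float)/np.linalg.norm(t); Rc=rot(st['eef_rot'])
    print('t',st['time'],'tcp',st['eef_pos'],'F',st['force'],'open',st['opening'],'q',st['joint_positions'])
    print('shift mm',(np.array(tcp)-st['eef_pos'])*1000)
    for s in (1,-1):
        z=s*np.array(jaw,float); z-=t*(z@t); z/=np.linalg.norm(z); Rg=np.c_[t,np.cross(z,t),z]
        print('rotvec',s,R.from_matrix(Rg@Rc.T).as_rotvec())
E
python3 - <<'E'
from h import *
print(rot(robot.observe()['eef_rot']))
goal([.354,-.272,.2],[0,0,-1],[-.15,.989,0])
E
```

```text
[[-0.0001  0.963   0.2695]
 [ 0.0009  0.2695 -0.963 ]
 [-1.      0.0001 -0.0009]]
t 0.25 tcp [ 0.1684 -0.6016  0.236 ] F [-0.7572  0.1394  0.6393] open 0.08690595974012391 q [-1.4241  0.2208  1.527   0.      1.3947 -0.1261]
shift mm [185.6286 329.6199 -36.0207]
rotvec 1 [ 0.0001 -0.0013  3.0193]
rotvec -1 [-0.0009 -0.0001 -0.1223]
```

Emit:
play_rows(commands=[{"tx": 23, "ty": 41, "tz": 0, "wz": -0.015, "fingers": 0.5}, {"tx": 23, "ty": 41, "tz": 0, "wz": -0.015, "fingers": 0.5}, {"tx": 23, "ty": 41, "tz": 0, "wz": -0.015, "fingers": 0.5}, {"tx": 23, "ty": 41, "tz": 0, "wz": -0.015, "fingers": 0.5}, {"tx": 23, "ty": 41, "tz": 0, "wz": -0.015, "fingers": 0.5}, {"tx": 23, "ty": 41, "tz": -5, "wz": -0.015, "fingers": 0.5}, {"tx": 23, "ty": 41, "tz": -5, "wz": -0.015, "fingers": 0.5}, {"tx": 23, "ty": 41, "tz": -5, "wz": -0.015, "fingers": 0.5}])

```text
$.commands[0]: bad value
```

Emit:
play_rows(commands=[{"tx": 0, "ty": 0, "tz": -10, "fingers": 0.5}, {"tx": 0, "ty": 0, "tz": 0, "fingers": 0.5}])

```text
$.commands[0]: bad value
```

```bash
python3 - <<'E'
from h import *
st=robot.observe(); im=robot.camera('wrist'); C=cam('wrist',st)
goal([.354,-.272,.057],[0,0,-1],[-.15,.989,0])
print(proj(C,[.354,-.272,.068]),proj(C,[.295,-.28,.068]),proj(C,[.4115,-.262,.068]))
crop(im,0,0,560,420,1.4,'w1.png',50)
E
```

```text
t 0.3 tcp [ 0.1684 -0.6017  0.2362] F [ 0.9246  0.2687 -0.3143] open 0.08692857102061295 q [-1.4241  0.2207  1.5269  0.      1.3947 -0.1261]
shift mm [ 185.6407  329.6853 -179.157 ]
rotvec 1 [ 0.0001 -0.001   3.0193]
rotvec -1 [-0.0007 -0.0001 -0.1223]
(np.float64(-64.36437877548724), np.float64(-150.88245705611504)) (np.float64(-56.4356629202959), np.float64(-62.548648842267454)) (np.float64(-76.06929119444732), np.float64(-247.8441480032429))
```

View pics/w1.png

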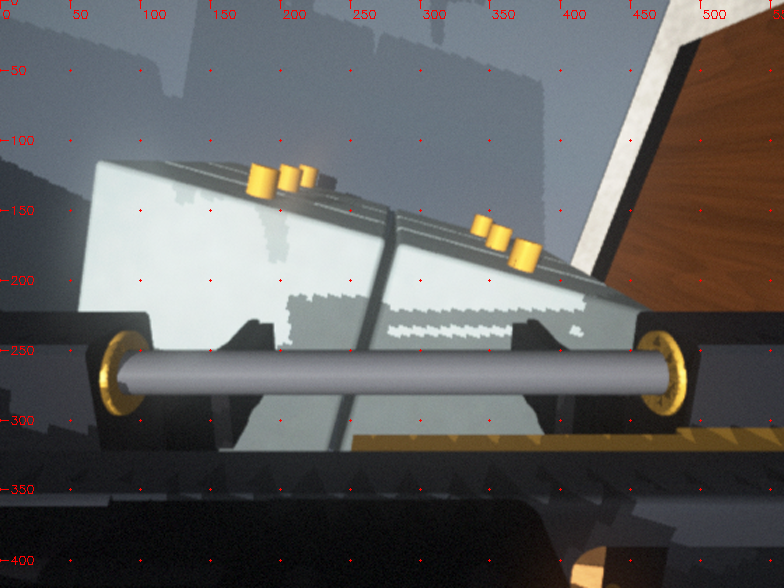

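Emit:
play_rows(commands=[{"tx": 0, "ty": 0, "tz": 10, "wx": 0, "wy": 0, "wz": 0, "fingers": 0.5}])

```text
time: 0.38
eef_pos: [0.1681, -0.6004, 0.244]
eef_rot: [0.562, 0.429, 0.565, -0.426]
force: [0.7, 0.4, -1.7]
opening: 0.0849
```

Emit:
play_rows(commands=[{"tx": 23, "ty": 41, "tz": 0, "wx": 0, "wy": 0, "wz": -0.015, "fingers": 0.5}, {"tx": 23, "ty": 41, "tz": 0, "wx": 0, "wy": 0, "wz": -0.015, "fingers": 0.5}, {"tx": 23, "ty": 41, "tz": 0, "wx": 0, "wy": 0, "wz": -0.015, "fingers": 0.5}, {"tx": 23, "ty": 41, "tz": 0, "wx": 0, "wy": 0, "wz": -0.015, "fingers": 0.5}, {"tx": 23, "ty": 41, "tz": 0, "wx": 0, "wy": 0, "wz": -0.015, "fingers": 0.5}, {"tx": 23, "ty": 41, "tz": 0, "wx": 0, "wy": 0, "wz": -0.015, "fingers": 0.5}, {"tx": 23, "ty": 41, "tz": 0, "wx": 0, "wy": 0, "wz": -0.015, "fingers": 0.5}, {"tx": 23, "ty": 41, "tz": 0, "wx": 0, "wy": 0, "wz": -0.015, "fingers": 0.5}])

```text
time: 1.05
eef_pos: [0.33, -0.3083, 0.2506]
eef_rot: [0.534, 0.464, 0.531, -0.466]
force: [1.5, 0.3, 0.5]
opening: 0.0444
```

Emit:
play_rows(commands=[{"tx": 0, "ty": 0, "tz": -20, "wx": 0, "wy": 0, "wz": 0, "fingers": 0.5}, {"tx": 0, "ty": 0, "tz": -20, "wx": 0, "wy": 0, "wz": 0, "fingers": 0.5}, {"tx": 0, "ty": 0, "tz": 0, "wx": 0, "wy": 0, "wz": 0, "fingers": 0.5}])

```text
time: 1.3
eef_pos: [0.3357, -0.3015, 0.2146]
eef_rot: [0.54, 0.462, 0.53, -0.463]
force: [-1.3, -0.0, -0.6]
opening: 0.0438
```

```bash
python3 - <<'E'
from h import *
st=robot.observe(); im=robot.camera('wrist'); C=cam('wrist',st)
goal([.354,-.272,.057],[0,0,-1],[-.15,.989,0])
print(proj(C,[.354,-.272,.068]),proj(C,[.295,-.28,.068]),proj(C,[.4115,-.262,.068]))
crop(im,0,0,560,420,1.4,'w2.png',50)
E
```

```text
t 1.35 tcp [ 0.3361 -0.3025  0.2165] F [ 0.8214 -0.3179  1.2394] open 0.04397667102784193 q [-0.9086 -0.2038  1.9916  0.0014  1.3388  0.5173]
shift mm [  17.8942   30.5048 -159.5025]
rotvec 1 [ 0.0163 -0.0173 -3.1356]
rotvec -1 [0.011  0.0104 0.0059]
(np.float64(249.164777648285), np.float64(169.01698339674292)) (np.float64(249.94806816813306), np.float64(232.7603139748363)) (np.float64(245.74219918618235), np.float64(100.49587024450506))
```

View pics/w2.png

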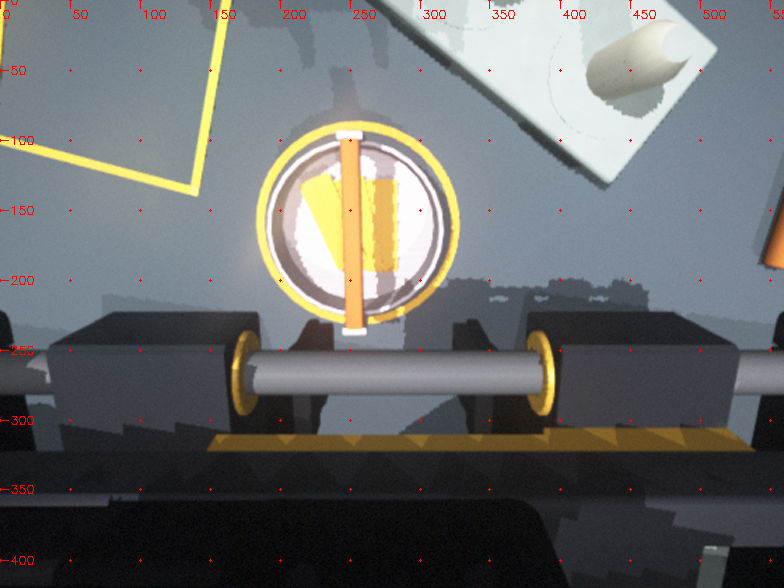

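Emit:
play_rows(commands=[{"tx": 9, "ty": 15, "tz": -10, "wx": 0.011, "wy": 0.01, "wz": 0.005, "fingers": 0.5}, {"tx": 9, "ty": 15, "tz": -15, "wx": 0, "wy": 0, "wz": 0, "fingers": 0.5}, {"tx": 0, "ty": 0, "tz": -20, "wx": 0, "wy": 0, "wz": 0, "fingers": 0.5}, {"tx": 0, "ty": 0, "tz": -20, "wx": 0, "wy": 0, "wz": 0, "fingers": 0.5}, {"tx": 0, "ty": 0, "tz": -20, "wx": 0, "wy": 0, "wz": 0, "fingers": 0.5}, {"tx": 0, "ty": 0, "tz": 0, "wx": 0, "wy": 0, "wz": 0, "fingers": 0.5}])

```text
time: 1.85
eef_pos: [0.3577, -0.2791, 0.1408]
eef_rot: [0.54, 0.462, 0.529, -0.464]
force: [-0.5, 0.7, -0.9]
opening: 0.0439
```

```bash
python3 - <<'E'
from h import *
goal([.354,-.2725,.057],[0,0,-1],[-.15,.989,0])
E
```

```text
t 1.85 tcp [ 0.3577 -0.2791  0.1408] F [-0.5357  0.7035 -0.8723] open 0.043911972323271375 q [-0.836  -0.117   2.0651 -0.0011  1.1779  0.5908]
shift mm [ -3.7076   6.6471 -83.7799]
rotvec 1 [ 0.0153 -0.0192 -3.1354]
rotvec -1 [0.0122 0.0097 0.0061]
```

Emit:
play_rows(commands=[{"tx": -3, "ty": 6, "tz": -20, "wx": 0.012, "wy": 0.01, "wz": 0.006, "fingers": 0.5}, {"tx": 0, "ty": 0, "tz": -20, "wx": 0, "wy": 0, "wz": 0, "fingers": 0.5}, {"tx": 0, "ty": 0, "tz": -20, "wx": 0, "wy": 0, "wz": 0, "fingers": 0.5}, {"tx": 0, "ty": 0, "tz": -15, "wx": 0, "wy": 0, "wz": 0, "fingers": 0.5}, {"tx": 0, "ty": 0, "tz": -8, "wx": 0, "wy": 0, "wz": 0, "fingers": 0.5}, {"tx": 0, "ty": 0, "tz": 0, "wx": 0, "wy": 0, "wz": 0, "fingers": 0.5}])

```text
time: 2.35
eef_pos: [0.3588, -0.2829, 0.0674]
eef_rot: [0.54, 0.462, 0.53, -0.464]
force: [-0.3, 0.2, -0.1]
opening: 0.0434
```

```bash
python3 - <<'E'
from h import *
goal([.354,-.2725,.057],[0,0,-1],[-.15,.989,0])
E
```

```text
t 2.35 tcp [ 0.3588 -0.2829  0.0674] F [-0.2659  0.173  -0.1378] open 0.04337986081491341 q [-0.8399  0.007   2.104  -0.0011  1.0168  0.5872]
shift mm [ -4.7999  10.4249 -10.4339]
rotvec 1 [ 0.0133 -0.0171 -3.1354]
rotvec -1 [0.0109 0.0085 0.0062]
```

Emit:
play_rows(commands=[{"tx": -5, "ty": 10, "tz": -5, "wx": 0, "wy": 0, "wz": 0, "fingers": 0.5}, {"tx": 0, "ty": 2, "tz": -4, "wx": 0, "wy": 0, "wz": 0, "fingers": 0.5}, {"tx": 0, "ty": 0, "tz": 0, "wx": 0, "wy": 0, "wz": 0, "fingers": 0.5}])

```text
time: 2.6
eef_pos: [0.3559, -0.2746, 0.063]
eef_rot: [0.541, 0.462, 0.527, -0.464]
force: [1.1, 0.4, 0.3]
opening: 0.0433
```

```bash
python3 - <<'E'
from h import *
goal([.354,-.2725,.057],[0,0,-1],[-.15,.989,0])
E
```

```text
t 2.6 tcp [ 0.3559 -0.2746  0.063 ] F [1.1028 0.3681 0.3181] open 0.04331189038728456 q [-0.832  -0.0078  2.129  -0.0016  1.0006  0.5973]
shift mm [-1.8876  2.1463 -5.9734]
rotvec 1 [ 0.0194 -0.0242 -3.1332]
rotvec -1 [0.0155 0.0124 0.0083]
```

Emit:
play_rows(commands=[{"tx": -1, "ty": 2, "tz": -6, "wx": 0.015, "wy": 0.012, "wz": 0.008, "fingers": 0.5}, {"tx": 0, "ty": 0, "tz": -2, "wx": 0, "wy": 0, "wz": 0, "fingers": 0.4}, {"tx": 0, "ty": 0, "tz": 0, "wx": 0, "wy": 0, "wz": 0, "fingers": 0}, {"tx": 0, "ty": 0, "tz": 0, "wx": 0, "wy": 0, "wz": 0, "fingers": 0}, {"tx": 0, "ty": 0, "tz": 0, "wx": 0, "wy": 0, "wz": 0, "fingers": 0}, {"tx": 0, "ty": 0, "tz": 0, "wx": 0, "wy": 0, "wz": 0, "fingers": 0}], squeeze=12)

```text
time: 3.1
eef_pos: [0.3575, -0.276, 0.0581]
eef_rot: [0.538, 0.461, 0.534, -0.461]
force: [0.5, -0.0, -0.8]
opening: 0.0181
```

```bash
python3 - <<'E'
from h import *
goal([.444,-.0815,.057],[0,0,-1],[-.15,.989,0])
E
```

```text
t 3.1 tcp [ 0.3575 -0.276   0.0581] F [ 0.5148 -0.0182 -0.7651] open 0.01809741491640496 q [-0.8324  0.0175  2.1145 -0.      1.0044  0.5873]
shift mm [ 86.5193 194.5114  -1.1496]
rotvec 1 [-0.0055  0.0061  3.141 ]
rotvec -1 [ 0.0039  0.0035 -0.0006]
```

Emit:
play_rows(commands=[{"tx": 0, "ty": 0, "tz": 0, "wx": 0, "wy": 0, "wz": 0, "fingers": 0}, {"tx": 0, "ty": 0, "tz": 0, "wx": 0, "wy": 0, "wz": 0, "fingers": 0}, {"tx": 0, "ty": 0, "tz": 0, "wx": 0, "wy": 0, "wz": 0, "fingers": 0}])

```text
time: 3.35
eef_pos: [0.3573, -0.2751, 0.0581]
eef_rot: [0.537, 0.461, 0.535, -0.461]
force: [-0.2, 0.3, -0.7]
opening: 0.012
```

Emit:
play_rows(commands=[{"tx": 2, "ty": 4, "tz": 0, "wx": 0, "wy": 0, "wz": 0, "fingers": 0}, {"tx": 3, "ty": 7, "tz": 0, "wx": 0, "wy": 0, "wz": 0, "fingers": 0}, {"tx": 5, "ty": 10, "tz": 0, "wx": 0, "wy": 0, "wz": 0, "fingers": 0}, {"tx": 5, "ty": 10, "tz": 0, "wx": 0, "wy": 0, "wz": 0, "fingers": 0}])

```text
time: 3.68
eef_pos: [0.3721, -0.2455, 0.0583]
eef_rot: [0.538, 0.46, 0.534, -0.463]
force: [-1.4, -2.3, -0.3]
opening: 0.0119
```

Emit:
play_rows(commands=[{"tx": 5, "ty": 11, "tz": 0, "wx": 0, "wy": 0, "wz": 0, "fingers": 0}, {"tx": 5, "ty": 11, "tz": 0, "wx": 0, "wy": 0, "wz": 0, "fingers": 0}, {"tx": 5, "ty": 11, "tz": 0, "wx": 0, "wy": 0, "wz": 0, "fingers": 0}, {"tx": 5, "ty": 11, "tz": 0, "wx": 0, "wy": 0, "wz": 0, "fingers": 0}, {"tx": 5, "ty": 11, "tz": 0, "wx": 0, "wy": 0, "wz": 0, "fingers": 0}, {"tx": 5, "ty": 11, "tz": 0, "wx": 0, "wy": 0, "wz": 0, "fingers": 0}, {"tx": 5, "ty": 11, "tz": 0, "wx": 0, "wy": 0, "wz": 0, "fingers": 0}, {"tx": 5, "ty": 11, "tz": 0, "wx": 0, "wy": 0, "wz": 0, "fingers": 0}])

```text
time: 4.35
eef_pos: [0.4137, -0.1527, 0.0586]
eef_rot: [0.54, 0.458, 0.533, -0.464]
force: [-1.5, -3.2, -1.4]
opening: 0.0118
```

Emit:
play_rows(commands=[{"tx": 5, "ty": 11, "tz": 0, "wx": 0, "wy": 0, "wz": 0, "fingers": 0}, {"tx": 5, "ty": 11, "tz": 0, "wx": 0, "wy": 0, "wz": 0, "fingers": 0}, {"tx": 5, "ty": 11, "tz": 0, "wx": 0, "wy": 0, "wz": 0, "fingers": 0}, {"tx": 5, "ty": 10, "tz": 0, "wx": 0, "wy": 0, "wz": 0, "fingers": 0}, {"tx": 4, "ty": 9, "tz": 0, "wx": 0, "wy": 0, "wz": 0, "fingers": 0}, {"tx": 3, "ty": 7, "tz": 0, "wx": 0, "wy": 0, "wz": 0, "fingers": 0}, {"tx": 2, "ty": 4, "tz": 0, "wx": 0, "wy": 0, "wz": 0, "fingers": 0}, {"tx": 0, "ty": 0, "tz": 0, "wx": 0, "wy": 0, "wz": 0, "fingers": 0}])

```text
time: 5.02
eef_pos: [0.4438, -0.0833, 0.0589]
eef_rot: [0.542, 0.455, 0.533, -0.465]
force: [1.0, -2.2, -0.7]
opening: 0.0117
```

```bash
python3 - <<'E'
from h import *
goal([.4475,-.082,.057],[0,0,-1],[-.15,.989,0])
st=robot.observe(); im=robot.camera('wrist'); C=cam('wrist',st)
crop(robot.camera('side'),240,150,150,115,5.2,'tp2.png',10)
E
```

```text
t 5.0167 tcp [ 0.4438 -0.0833  0.0589] F [ 1.0253 -2.1557 -0.6685] open 0.011688245088696524 q [-0.3477  0.0174  2.113  -0.0203  1.0048  1.0787]
shift mm [ 3.6882  1.2622 -1.8556]
rotvec 1 [-0.0003  0.0288  3.1367]
rotvec -1 [ 0.0183  0.0002 -0.0047]
```

View pics/tp2.png

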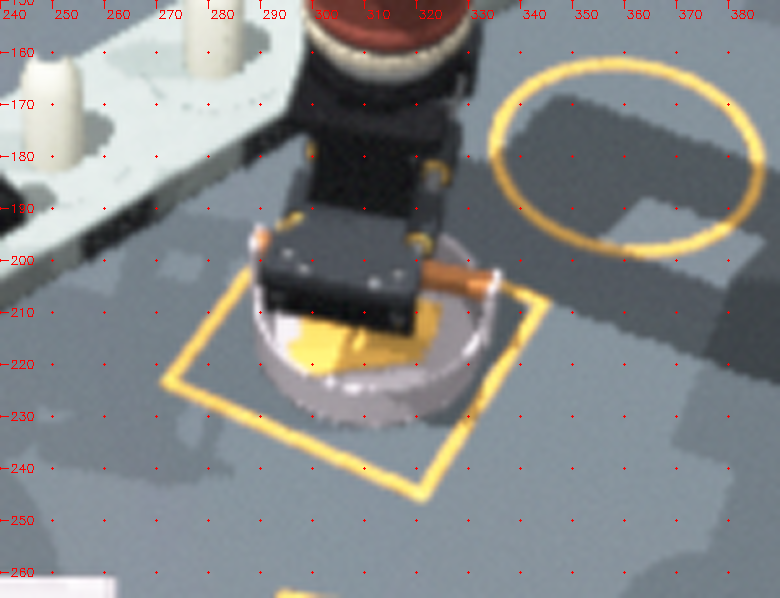

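Emit:
play_rows(commands=[{"tx": 3, "ty": 1, "tz": 0, "wx": 0, "wy": 0, "wz": 0, "fingers": 0}, {"tx": 1, "ty": 1, "tz": 0, "wx": 0, "wy": 0, "wz": 0, "fingers": 0}, {"tx": 0, "ty": 0, "tz": 0, "wx": 0, "wy": 0, "wz": 0, "fingers": 0}])

```text
time: 5.37
eef_pos: [0.4463, -0.0824, 0.0584]
eef_rot: [0.54, 0.455, 0.534, -0.466]
force: [-0.2, -0.4, -1.9]
opening: 0.0117
```

Emit:
play_rows(commands=[{"tx": 0, "ty": 0, "tz": 0, "wx": 0, "wy": 0, "wz": 0, "fingers": 0.4}, {"tx": 0, "ty": 0, "tz": 0, "wx": 0, "wy": 0, "wz": 0, "fingers": 0.4}, {"tx": 0, "ty": 0, "tz": 0, "wx": 0, "wy": 0, "wz": 0, "fingers": 0.4}, {"tx": 0, "ty": 0, "tz": 0, "wx": 0, "wy": 0, "wz": 0, "fingers": 0.4}, {"tx": 0, "ty": 0, "tz": 15, "wx": 0, "wy": 0, "wz": 0, "fingers": 0.4}, {"tx": 0, "ty": 0, "tz": 25, "wx": 0, "wy": 0, "wz": 0, "fingers": 0.4}, {"tx": 0, "ty": 0, "tz": 40, "wx": 0, "wy": 0, "wz": 0, "fingers": 0.4}, {"tx": 0, "ty": 0, "tz": 40, "wx": 0, "wy": 0, "wz": 0, "fingers": 0.4}])

```text
time: 6.03
eef_pos: [0.4391, -0.079, 0.1724]
eef_rot: [0.533, 0.454, 0.54, -0.468]
force: [1.8, -0.1, 0.9]
opening: 0.0348
```

Emit:
play_rows(commands=[{"tx": 0, "ty": 0, "tz": 40, "wx": 0, "wy": 0, "wz": 0, "fingers": 0.4}, {"tx": 0, "ty": 0, "tz": 40, "wx": 0, "wy": 0, "wz": 0, "fingers": 0.4}, {"tx": 0, "ty": 0, "tz": 40, "wx": 0, "wy": 0, "wz": 0, "fingers": 1}, {"tx": 0, "ty": 0, "tz": 40, "wx": 0, "wy": 0, "wz": 0, "fingers": 1}])

```text
time: 6.37
eef_pos: [0.4366, -0.0774, 0.3389]
eef_rot: [0.532, 0.454, 0.54, -0.467]
force: [1.7, -0.7, -0.1]
opening: 0.0417
```

```bash
python3 - <<'E'
from h import *
# can A pick: a=30deg, yaw .369; grasp 15mm toward closed end; TCP 5mm ahead of grasp; hover 80mm back along t
for n,c,y in (('A',[.5189,.1893],.369),('B',[.5927,.3499],.857),('C',[.6626,.1456],.012)):
    m=np.array([np.cos(y),np.sin(y),0]); a=np.radians(30); t=m*np.cos(a)-np.array([0,0,1])*np.sin(a)
    g=np.array([*c,.029])-.015*m; tcp=g+.005*t
    print(n,'tcp',tcp,'hover',tcp-.1*t); goal(tcp-.1*t,t,[-m[1],m[0],0])
E
```

```text
A tcp [0.5089 0.1855 0.0265] hover [0.4282 0.1542 0.0765]
t 6.3667 tcp [ 0.4366 -0.0774  0.3389] F [ 1.6615 -0.7312 -0.0747] open 0.04173082473232226 q [-0.344  -0.2597  1.8105 -0.013   1.6085  1.0752]
shift mm [  -8.4244  231.6576 -262.4243]
rotvec 1 [ 1.4074  0.3705 -2.5699]
rotvec -1 [ 0.2781 -1.0341  0.1982]
B tcp [0.5857 0.3418 0.0265] hover [0.529  0.2764 0.0765]
t 6.3667 tcp [ 0.4366 -0.0774  0.3389] F [ 1.6615 -0.7312 -0.0747] open 0.04173082473232226 q [-0.344  -0.2597  1.8105 -0.013   1.6085  1.0752]
shift mm [  92.4154  353.8157 -262.4243]
rotvec 1 [ 1.1417  0.6258 -2.1707]
rotvec -1 [ 0.5288 -0.9527  0.6378]
C tcp [0.6519 0.1455 0.0265] hover [0.5653 0.1444 0.0765]
t 6.3667 tcp [ 0.4366 -0.0774  0.3389] F [ 1.6615 -0.7312 -0.0747] open 0.04173082473232226 q [-0.344  -0.2597  1.8105 -0.013   1.6085  1.0752]
shift mm [ 128.7351  221.8749 -262.4243]
rotvec 1 [-1.4792 -0.117   2.629 ]
rotvec -1 [ 0.0899 -1.0658 -0.1241]
```

```bash
python3 - <<'E'
from h import *
S=cam('scene');T=cam('side')
k=.7
print('magnet',onplane(S,486*k,243*k,.025),onplane(T,452*k,480*k,.025))
print('green1',[onplane(S,u*k,v*k,.058)[:2] for u,v in((522,271),(564,253),(581,265),(537,285))])
print('comb',[onplane(T,u*k,v*k,.01)[:2] for u,v in((424,416),(487,416),(485,429))],'reed',[onplane(T,u*k,v*k,.004)[:2] for u,v in((418,380),(477,388))])
# pan check: bar ends at rest
im=robot.camera('side');crop(im,170,140,210,160,3.7,'t3.png',10)
E
```

```text
magnet [0.2893 0.2677 0.025 ] [0.2988 0.2641 0.025 ]
green1 [array([0.4356, 0.2913]), array([0.396 , 0.3872]), array([0.4385, 0.4039]), array([0.4806, 0.3042])]
comb [array([0.3849, 0.1641]), array([0.2853, 0.1222]), array([0.2806, 0.1477])] reed [array([0.4231, 0.0955]), array([0.3201, 0.0707])]
```

View pics/t3.png

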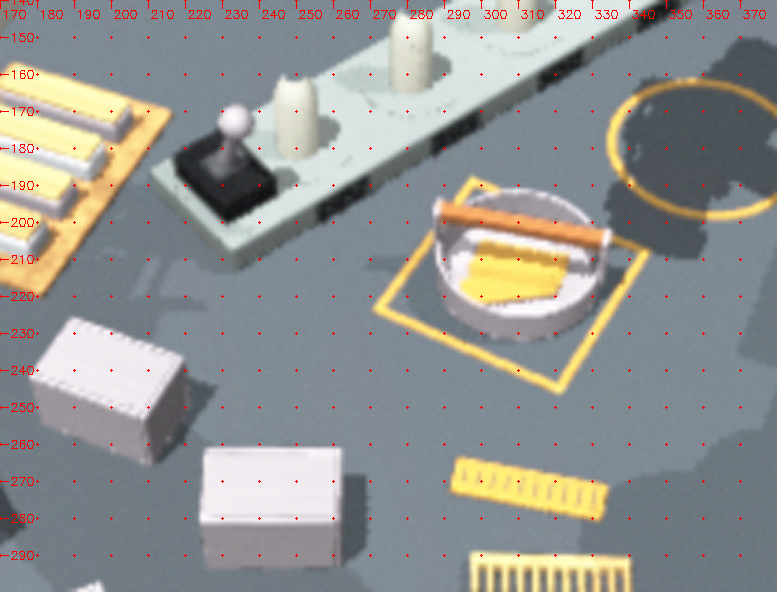

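```bash
python3 - <<'E'
from h import *
T=cam('side')
P=lambda C,L,z:np.array([onplane(C,u,v,z)[:2] for u,v in L])
# side view: which edge is mouth: order closed,closed,mouth,mouth
for n,L in dict(A=[(262,261),(262,281),(224,281),(225,261)],C=[(220,236),(209,252),(178,241),(190,226)]).items():
    q=P(T,L,.058);m=q.mean(0);d=q[2]+q[3]-q[0]-q[1];print(n,m,'yaw',np.arctan2(d[1],d[0]),'len',np.linalg.norm(d)/2,'w',np.linalg.norm(q[0]+q[3]-q[1]-q[2])/2)
q=P(T,[(284,196.5),(330,205.5)],.068);print('bar',q,q.mean(0))
E
```

```text
A [0.5152 0.189 ] yaw 0.39836638156420984 len 0.09030650312301843 w 0.0573353130877071
C [0.6602 0.1444] yaw 0.0069984601738183536 len 0.08752772943395153 w 0.054878356471690946
bar [[ 0.5133 -0.0643]
 [ 0.3881 -0.0819]] [ 0.4507 -0.0731]
```

Emit:
play_rows(commands=[{"tx": 0, "ty": 28, "tz": -8, "wx": 0.031, "wy": -0.115, "wz": 0.022, "fingers": 1}, {"tx": 0, "ty": 28, "tz": -8, "wx": 0.031, "wy": -0.115, "wz": 0.022, "fingers": 1}, {"tx": 0, "ty": 28, "tz": -8, "wx": 0.031, "wy": -0.115, "wz": 0.022, "fingers": 1}, {"tx": 0, "ty": 28, "tz": -8, "wx": 0.031, "wy": -0.115, "wz": 0.022, "fingers": 1}, {"tx": 0, "ty": 28, "tz": -8, "wx": 0.031, "wy": -0.115, "wz": 0.022, "fingers": 1}, {"tx": 0, "ty": 28, "tz": -8, "wx": 0.031, "wy": -0.115, "wz": 0.022, "fingers": 1}, {"tx": 0, "ty": 28, "tz": -8, "wx": 0.031, "wy": -0.115, "wz": 0.022, "fingers": 1}, {"tx": 0, "ty": 28, "tz": -8, "wx": 0.031, "wy": -0.115, "wz": 0.022, "fingers": 1}])

```text
time: 7.08
eef_pos: [0.4744, 0.1519, 0.2876]
eef_rot: [0.695, 0.632, 0.328, -0.104]
force: [1.5, 1.8, -0.6]
opening: 0.0863
```

```bash
cat >> h.py <<'E'
def can(c,y,back,a=30,g=.015,z=.029):
    m=np.array([np.cos(y),np.sin(y),0]); a=np.radians(a); t=m*np.cos(a)-np.array([0,0,1])*np.sin(a)
    tcp=np.array([*c,z])-g*m+.005*t-back*t; print('t*100mm',t*100); goal(tcp,t,[-m[1],m[0],0])
E
python3 - <<'E'
from h import *
can([.517,.189],.384,.1)
E
```

```text
t*100mm [ 80.2956  32.4441 -50.    ]
t 7.0833 tcp [0.4744 0.1519 0.2876] F [ 1.4806  1.78   -0.5578] open 0.08632399810420971 q [-0.0693 -0.9123  2.5383  0.5337  0.6849  0.9082]
shift mm [ -47.5638    0.6975 -211.1226]
rotvec 1 [ 2.4353  0.9199 -1.6868]
rotvec -1 [ 0.0245 -0.1011  0.053 ]
```

```bash
cat >> h.py <<'E'
from scipy.optimize import least_squares
D=[([-1.4241,.2208,1.527,0,1.3947],[.1684,-.6016,.236]),([-.9086,-.2038,1.9916,.0014,1.3388],[.3361,-.3025,.2165]),([-.836,-.117,2.0651,-.0011,1.1779],[.3577,-.2791,.1408]),([-.8399,.007,2.104,-.0011,1.0168],[.3588,-.2829,.0674]),([-.344,-.2597,1.8105,-.013,1.6085],[.4366,-.0774,.3389]),([-.3477,.0174,2.113,-.0203,1.0048],[.4438,-.0833,.0589]),([-.0693,-.9123,2.5383,.5337,.6849],[.4744,.1519,.2876])]
def fk(p,q):
    r0,z0,l1,l2,e,L=p[:6]; s=q[1]+q[2]
    M=R.from_euler('z',q[0])*R.from_euler('y',s)*R.from_euler('z',q[3])*R.from_euler('y',q[4])
    w=[r0+l1*np.sin(q[1])+l2*np.sin(s)+e*np.cos(s),0,z0+l1*np.cos(q[1])+l2*np.cos(s)-e*np.sin(s)]
    t=M.apply([0,0,1]); return R.from_euler('z',q[0]).apply(w)+L*t,t,M
def fit():
    f=lambda p:np.concatenate([fk(p,q)[0]-x for q,x in D]); return least_squares(f,[0,.3,.4,.4,0,.2])
LO=np.array([-2.98,-.91,.09,-1.24,.2,-2.68]);HI=np.array([2.98,2.08,2.57,4.39,2.65,2.68])
E
python3 - <<'E'
from h import *
s=fit();print(s.x,np.abs(s.fun).max()*1000); np.save('p.npy',s.x)
q=robot.observe()['joint_positions'];x,t,M=fk(s.x,q);print(t,rot(robot.observe()['eef_rot']))
print((M*R.from_euler('z',q[5])).as_matrix())
E
```

```text
[0.0058 0.3407 0.4974 0.5488 0.0683 0.4289] 75.60352862470758
[ 0.7637  0.2695 -0.5866] [[ 0.7637  0.5582  0.3243]
 [ 0.2695  0.1807 -0.9459]
 [-0.5866  0.8098 -0.0124]]
[[-0.3243  0.5582  0.7637]
 [ 0.9459  0.1807  0.2695]
 [ 0.0124  0.8098 -0.5866]]
```

```bash
python3 - <<'E'
from h import *
s=fit();print((s.fun.reshape(-1,3)*1000).round(1))
# cylindrical check
for q,x in D: print(np.hypot(*x[:2]),np.arctan2(x[1],x[0]),q[0],q[1],q[1]+q[2],sum(np.array(q)[[1,2,4]]),x[2])
E
```

```text
[[-74.5 -34.   -2.8]
 [-69.5 -38.5  -2.4]
 [-63.4 -47.3  -0.7]
 [-58.2 -53.    1. ]
 [-42.6 -69.7  -3.6]
 [-26.9 -75.6   1.1]
 [  9.4 -47.1   7.4]]
0.6247248354275665 -1.2978616119192627 -1.4241 0.2208 1.7477999999999998 3.1425 0.236
0.4521829939305546 -0.7328315396923158 -0.9086 -0.2038 1.7878 3.1266 0.2165
0.45370265593227466 -0.662589659015449 -0.836 -0.117 1.9481000000000002 3.1260000000000003 0.1408
0.4569133944195552 -0.6676655885933547 -0.8399 0.007 2.111 3.1278 0.0674
0.44340762284832225 -0.1754560617239481 -0.344 -0.2597 1.5508 3.1593 0.3389
0.451549919720954 -0.185538408045006 -0.3477 0.0174 2.1304 3.1351999999999998 0.0589
0.49812545608511116 0.3098788500717236 -0.0693 -0.9123 1.626 2.3108999999999997 0.2876
```

```bash
cat >> h.py <<'E'
def fk(p,q):
    r0,z0,l1,l2,e,L,dy=p[:7]; s=q[1]+q[2]
    M=R.from_euler('z',q[0])*R.from_euler('y',s)*R.from_euler('z',q[3])*R.from_euler('y',q[4])
    w=[r0+l1*np.sin(q[1])+l2*np.sin(s)+e*np.cos(s),dy,z0+l1*np.cos(q[1])+l2*np.cos(s)-e*np.sin(s)]
    t=M.apply([0,0,1]); return R.from_euler('z',q[0]).apply(w)+L*t,t,M
def fit():
    f=lambda p:np.concatenate([fk(p,q)[0]-x for q,x in D]+[(np.array(p)-[0,.3,.4,.4,0,.2,.08])*1e-3]); return least_squares(f,[0,.3,.4,.4,0,.2,.08])
def ik(tcp,t,jaw,q0):
    """best q for tool x=t, z=+-jaw; returns list"""
    p=np.load('p.npy'); out=[]; t=np.array(t)/np.linalg.norm(t)
    for sg in (1,-1):
        z=sg*np.array(jaw); z=z/np.linalg.norm(z); Rg=np.c_[t,np.cross(z,t),z]
        Mg=np.c_[-z,Rg[:,1],t]
        def f(q):
            x,_,M=fk(p,q); return np.concatenate([(x-tcp)*5,((M*R.from_euler('z',q[5])).as_matrix()-Mg).ravel()])
        best=None
        for s0 in (q0,q0+np.array([0,0,0,0,0,3]),q0-np.array([0,0,0,0,0,3])):
            r=least_squares(f,np.clip(s0,LO+.01,HI-.01),bounds=(LO,HI))
            if best is None or r.cost<best.cost: best=r
        out.append((sg,best.x.round(3),'err',round(np.sqrt(2*best.cost),4)))
    return out
E
python3 - <<'E'
from h import *
s=fit();print(s.x,np.abs(s.fun).max()*1000); np.save('p.npy',s.x)
q0=robot.observe()['joint_positions']
for n,c,y in (('A',[.517,.189],.384),('C',[.6615,.145],.01)):
  for a in (30,40,45,50):
    m=np.array([np.cos(y),np.sin(y),0]); ar=np.radians(a); t=m*np.cos(ar)-np.array([0,0,1])*np.sin(ar)
    tcp=np.array([*c,.029])-.015*m+.005*t
    for up in (0,.12):
      for r in ik(tcp+[0,0,up],t,[-m[1],m[0],0],q0): print(n,a,up,*r)
x=np.array([.883,-.469,0])
for n,pg in (('peg2',[.589,-.22]),('peg0',[.479,-.424])):
  for a in (30,40,45,50):
    ar=np.radians(a); t=x*np.sin(ar)-np.array([0,0,1])*np.cos(ar)
    for up in (0,.11):
      tcp=np.array([*pg,.09+up])+.005*t
      for r in ik(tcp,t,[.469,.883,0],np.array([-.5,0,1.8,0,1,-1.5])): print(n,a,up,*r)
E
```

```text
[0.     0.3112 0.4116 0.5477 0.0525 0.3287 0.0786] 0.14769460650566957
A 30 0 1 [-0.001  0.189  2.551  2.602  0.686  1.805] err 0.0
A 30 0 -1 [-0.001  0.189  2.551  2.602  0.686 -1.337] err 0.0
A 30 0.12 1 [ 0.018 -0.33   2.57   1.82   0.323  2.68 ] err 0.084
A 30 0.12 -1 [ 0.018 -0.333  2.57   1.808  0.323 -0.45 ] err 0.0839
A 40 0 1 [0.043 0.043 2.513 2.336 0.363 2.118] err 0.0
A 40 0 -1 [ 0.043  0.043  2.513  2.336  0.363 -1.023] err 0.0
A 40 0.12 1 [ 0.056 -0.408  2.522  0.917  0.305 -2.68 ] err 0.0186
A 40 0.12 -1 [ 0.043 -0.403  2.528  0.994  0.311  0.376] err 0.0
A 45 0 1 [0.065 0.006 2.476 1.983 0.245 2.489] err 0.0
A 45 0 -1 [ 0.065  0.006  2.476  1.983  0.245 -0.653] err 0.0
A 45 0.12 1 [ 0.065 -0.385  2.47   0.66   0.371 -2.426] err 0.0
A 45 0.12 -1 [ 0.065 -0.385  2.47   0.66   0.371  0.715] err 0.0
A 50 0 1 [ 0.109 -0.031  2.407  0.905  0.2   -2.68 ] err 0.0675
A 50 0 -1 [ 0.082 -0.011  2.431  1.336  0.2    0.005] err 0.0035
A 50 0.12 1 [ 0.085 -0.355  2.407  0.447  0.453 -2.21 ] err 0.0
A 50 0.12 -1 [ 0.085 -0.355  2.407  0.447  0.453  0.932] err 0.0
C 30 0 1 [0.169 0.3
[... 2425 characters left out ...]
1   0.422  0.287] err 0.0
peg0 40 0.11 1 [-1.015 -0.11   2.103  0.601  0.608 -2.503] err 0.0
peg0 40 0.11 -1 [-1.015 -0.11   2.103  0.601  0.608  0.639] err 0.0
peg0 45 0 1 [-0.966  0.068  2.158  0.795  0.36  -2.68 ] err 0.1558
peg0 45 0 -1 [-1.04   0.092  2.203  1.231  0.404 -0.044] err 0.0
peg0 45 0.11 1 [-1.037 -0.132  2.161  0.78   0.547 -2.68 ] err 0.0061
peg0 45 0.11 -1 [-1.04  -0.132  2.163  0.792  0.548  0.447] err 0.0
peg0 50 0 1 [-0.943  0.049  2.18   0.826  0.305 -2.68 ] err 0.2531
peg0 50 0 -1 [-1.066  0.104  2.247  1.557  0.431 -0.382] err 0.0
peg0 50 0.11 1 [-1.016 -0.157  2.191  0.816  0.485 -2.68 ] err 0.0971
peg0 50 0.11 -1 [-1.066 -0.144  2.219  1.027  0.511  0.21 ] err 0.0
```

```bash
python3 - <<'E'
from h import *
Z=np.array([0,0,1.])
def show(n,*a):
    for r in ik(*a): print(n,*r)
q0=np.array([0,.2,1.8,0,1.2,1.5])
for n,c,y in (('Atop',[.517,.189],.384),('Btop',[.5927,.35],.857),('Ctop',[.6615,.145],.01),('flip',[.465,.18],.15)):
    m=np.array([np.cos(y),np.sin(y),0]); show(n,np.array([*c,.03])-(.015*m if n!='flip' else -.015*m),-Z,[-m[1],m[0],0],q0)
y=np.pi+.15;m=np.array([np.cos(y),np.sin(y),0])
for a in (30,35):
    ar=np.radians(a);t=m*np.cos(ar)-Z*np.sin(ar)
    for up in (0,.1):
        show(f'pick{a} {up}',np.array([.465,.18,.029+up])-.015*m+.005*t,t,[-m[1],m[0],0],np.array([0,.5,1.2,0,2,1.5]))
x=np.array([.883,-.469,0]);ar=np.radians(35); t=x*np.sin(ar)-Z*np.cos(ar)
for i in range(3):
    pg=np.array([.4785,-.4235,0])+i*.115*np.array([.469,.883,0])
    for up in (0,.12): show(f'peg{i} {up}',pg+[0,0,.09+up]+.005*t,t,[.469,.883,0],np.array([-.5,0,1.8,0,1,1.5]))
E
```

```text
Atop 1 [ 0.202  0.259  1.907 -0.     0.976 -1.753] err 0.0
Atop -1 [0.202 0.259 1.907 0.    0.976 1.389] err 0.0
Btop 1 [ 0.409  0.541  1.523 -0.     1.078 -2.018] err 0.0
Btop -1 [0.409 0.541 1.523 0.    1.078 1.123] err 0.0
Ctop 1 [ 0.101  0.517  1.557 -0.     1.067 -1.479] err 0.0
Ctop -1 [0.101 0.517 1.557 0.    1.067 1.662] err 0.0
flip 1 [ 0.209  0.212  1.964  0.     0.965 -1.512] err 0.0
flip -1 [0.209 0.212 1.964 0.    0.965 1.63 ] err 0.0
pick30 0 1 [0.188 1.018 1.116 0.037 2.055 1.607] err 0.0
pick30 0 -1 [ 0.188  1.018  1.116  0.037  2.055 -1.534] err 0.0
pick30 0.1 1 [0.188 0.872 1.149 0.04  2.168 1.612] err 0.0
pick30 0.1 -1 [ 0.188  0.872  1.149  0.04   2.168 -1.529] err 0.0
pick35 0 1 [0.189 0.95  1.183 0.035 1.969 1.606] err 0.0
pick35 0 -1 [ 0.189  0.95   1.183  0.035  1.969 -1.535] err 0.0
pick35 0.1 1 [0.189 0.808 1.204 0.037 2.089 1.611] err 0.0
pick35 0.1 -1 [ 0.189  0.808  1.204  0.037  2.089 -1.53 ] err 0.0
peg0 0 1 [-0.99   0.103  2.098  0.648  0.475 -2.586] err 0.0
peg0 0 -1 [-0.99   0.103  2.098  0.648  0.475  0.556] err 0.0
peg0 0.12 1 [-0.99  -0.093  2.032  0.442  0.702 -2.34 ] err 0.0
peg0 0.12 -1 [-0.99  -0.093  2.032  0.442  0.702  0.801] err 0.0
peg1 0 1 [-0.748  0.049  2.157  0.419  0.371 -2.179] err 0.0
peg1 0 -1 [-0.748  0.049  2.157  0.419  0.371  0.962] err 0.0
peg1 0.12 1 [-0.748 -0.156  2.088  0.253  0.63  -1.991] err 0.0
peg1 0.12 -1 [-0.748 -0.156  2.088  0.253  0.63   1.15 ] err 0.0
peg2 0 1 [-0.484  0.063  2.142 -0.007  0.326 -1.56 ] err 0.0
peg2 0 -1 [-0.484  0.063  2.142 -0.007  0.326  1.581] err 0.0
peg2 0.12 1 [-0.484 -0.14   2.074 -0.004  0.597 -1.564] err 0.0
peg2 0.12 -1 [-0.484 -0.14   2.074 -0.004  0.597  1.578] err 0.0
```

```bash
python3 - <<'E'
from h import *
can([.517,.189],.384,.1,a=90,g=0,z=.03)
E
```

```text
t*100mm [   0.    0. -100.]
t 7.0833 tcp [0.4744 0.1519 0.2876] F [ 1.4806  1.78   -0.5578] open 0.08632399810420971 q [-0.0693 -0.9123  2.5383  0.5337  0.6849  0.9082]
shift mm [  42.6246   37.1388 -162.6226]
rotvec 1 [ 1.3099  0.507  -2.7502]
rotvec -1 [-0.3408  0.8805  0.0555]
```

Emit:
play_rows(commands=[{"tx": 5, "ty": 5, "tz": -20, "wx": -0.043, "wy": 0.11, "wz": 0.007, "fingers": 1}, {"tx": 5, "ty": 5, "tz": -20, "wx": -0.043, "wy": 0.11, "wz": 0.007, "fingers": 1}, {"tx": 5, "ty": 5, "tz": -20, "wx": -0.043, "wy": 0.11, "wz": 0.007, "fingers": 1}, {"tx": 5, "ty": 5, "tz": -20, "wx": -0.043, "wy": 0.11, "wz": 0.007, "fingers": 1}, {"tx": 5, "ty": 5, "tz": -20, "wx": -0.043, "wy": 0.11, "wz": 0.007, "fingers": 1}, {"tx": 5, "ty": 5, "tz": -20, "wx": -0.043, "wy": 0.11, "wz": 0.007, "fingers": 1}, {"tx": 5, "ty": 5, "tz": -20, "wx": -0.043, "wy": 0.11, "wz": 0.007, "fingers": 1}, {"tx": 5, "ty": 5, "tz": -10, "wx": -0.043, "wy": 0.11, "wz": 0.007, "fingers": 1}])

```text
time: 7.75
eef_pos: [0.4933, 0.1992, 0.1009]
eef_rot: [0.576, 0.383, 0.597, -0.407]
force: [-0.1, 0.4, 1.0]
opening: 0.0868
```

```bash
python3 - <<'E'
from h import *
can([.517,.189],.384,.1,a=90,g=0,z=.03)
E
```

```text
t*100mm [   0.    0. -100.]
t 7.75 tcp [0.4933 0.1992 0.1009] F [-0.1232  0.3644  1.0464] open 0.08677005973409377 q [ 0.2364  0.1752  1.8495 -0.0017  1.162   1.423 ]
shift mm [ 23.7242 -10.1826  24.144 ]
rotvec 1 [0.0682 0.0189 3.1399]
rotvec -1 [ 0.012  -0.0434 -0.0009]
```

Emit:
play_rows(commands=[{"tx": 12, "ty": -5, "tz": 0, "wx": 0.012, "wy": -0.04, "wz": 0, "fingers": 1}, {"tx": 12, "ty": -5, "tz": 0, "wx": 0, "wy": 0, "wz": 0, "fingers": 1}, {"tx": 0, "ty": 0, "tz": 0, "wx": 0, "wy": 0, "wz": 0, "fingers": 1}])

```text
time: 8.0
eef_pos: [0.5164, 0.1907, 0.0853]
eef_rot: [0.579, 0.386, 0.595, -0.403]
force: [-0.8, -0.2, 0.9]
opening: 0.0871
```

```bash
python3 - <<'E'
from h import *
can([.517,.189],.384,0,a=90,g=0,z=.033)
E
```

```text
t*100mm [   0.    0. -100.]
t 8.0 tcp [0.5164 0.1907 0.0853] F [-0.765  -0.1902  0.8994] open 0.08705394575491854 q [0.2103 0.2285 1.8196 0.0004 1.1264 1.3931]
shift mm [  0.6364  -1.6958 -57.3479]
rotvec 1 [0.0507 0.0102 3.1373]
rotvec -1 [ 0.0065 -0.0323 -0.0038]
```

Emit:
play_rows(commands=[{"tx": 0, "ty": -1, "tz": -15, "wx": 0.007, "wy": -0.032, "wz": -0.004, "fingers": 1}, {"tx": 0, "ty": 0, "tz": -15, "wx": 0, "wy": 0, "wz": 0, "fingers": 1}, {"tx": 0, "ty": 0, "tz": -12, "wx": 0, "wy": 0, "wz": 0, "fingers": 1}, {"tx": 0, "ty": 0, "tz": -8, "wx": 0, "wy": 0, "wz": 0, "fingers": 1}, {"tx": 0, "ty": 0, "tz": -3, "wx": 0, "wy": 0, "wz": 0, "fingers": 1}, {"tx": 0, "ty": 0, "tz": 0, "wx": 0, "wy": 0, "wz": 0, "fingers": 0.5}, {"tx": 0, "ty": 0, "tz": 0, "wx": 0, "wy": 0, "wz": 0, "fingers": 0.5}, {"tx": 0, "ty": 0, "tz": 0, "wx": 0, "wy": 0, "wz": 0, "fingers": 0.5}], squeeze=20)

```text
time: 8.67
eef_pos: [0.5154, 0.1908, 0.032]
eef_rot: [0.586, 0.398, 0.585, -0.394]
force: [0.4, -0.2, 0.8]
opening: 0.0743
```

Emit:
play_rows(commands=[{"tx": 0, "ty": 0, "tz": 0, "wx": 0, "wy": 0, "wz": 0, "fingers": 0.5}, {"tx": 0, "ty": 0, "tz": 0, "wx": 0, "wy": 0, "wz": 0, "fingers": 0.5}, {"tx": 0, "ty": 0, "tz": 0, "wx": 0, "wy": 0, "wz": 0, "fingers": 0.5}])

```text
time: 8.92
eef_pos: [0.5169, 0.1911, 0.0342]
eef_rot: [0.587, 0.399, 0.584, -0.393]
force: [-0.1, -0.2, -1.5]
opening: 0.0581
```

```bash
python3 - <<'E'
from h import *
can([.465,.18],.15,0,a=90,g=0,z=.033)
E
```

```text
t*100mm [   0.    0. -100.]
t 8.9167 tcp [0.5169 0.1911 0.0342] F [-0.0555 -0.2102 -1.4962] open 0.058053346394054094 q [0.2095 0.2784 1.8723 0.0028 0.9824 1.3968]
shift mm [-51.9062 -11.081   -6.2319]
rotvec 1 [-0.012  -0.0046  2.9095]
rotvec -1 [-0.0031  0.0082 -0.232 ]
```

Emit:
play_rows(commands=[{"tx": 0, "ty": 0, "tz": 20, "wx": 0, "wy": 0, "wz": 0, "fingers": 0.5}, {"tx": 0, "ty": 0, "tz": 30, "wx": 0, "wy": 0, "wz": 0, "fingers": 0.5}, {"tx": 0, "ty": 0, "tz": 30, "wx": 0, "wy": 0, "wz": 0.06, "fingers": 0.5}, {"tx": -4, "ty": 0, "tz": 5, "wx": 0, "wy": 0, "wz": 0.12, "fingers": 0.5}, {"tx": -4, "ty": -1, "tz": 0, "wx": 0, "wy": 0, "wz": 0.12, "fingers": 0.5}, {"tx": -4, "ty": -1, "tz": 0, "wx": 0, "wy": 0, "wz": 0.12, "fingers": 0.5}, {"tx": -4, "ty": -1, "tz": 0, "wx": 0, "wy": 0, "wz": 0.12, "fingers": 0.5}, {"tx": -4, "ty": -1, "tz": 0, "wx": 0, "wy": 0, "wz": 0.12, "fingers": 0.5}], squeeze=25)

```text
time: 9.58
eef_pos: [0.4947, 0.1868, 0.1227]
eef_rot: [0.686, 0.179, 0.683, -0.175]
force: [0.0, -0.6, -2.1]
opening: 0.0582
```

Emit:
play_rows(commands=[{"tx": -4, "ty": -1, "tz": 0, "wx": 0, "wy": 0, "wz": 0.125, "fingers": 0.5}, {"tx": -4, "ty": -1, "tz": 0, "wx": 0, "wy": 0, "wz": 0.125, "fingers": 0.5}, {"tx": -4, "ty": -1, "tz": 0, "wx": 0, "wy": 0, "wz": 0.125, "fingers": 0.5}, {"tx": -4, "ty": -1, "tz": 0, "wx": 0, "wy": 0, "wz": 0.125, "fingers": 0.5}, {"tx": -4, "ty": -1, "tz": 0, "wx": 0, "wy": 0, "wz": 0.125, "fingers": 0.5}, {"tx": -4, "ty": -1, "tz": 0, "wx": 0, "wy": 0, "wz": 0.125, "fingers": 0.5}, {"tx": -4, "ty": -1, "tz": 0, "wx": 0, "wy": 0, "wz": 0.125, "fingers": 0.5}, {"tx": -4, "ty": -1, "tz": 0, "wx": 0, "wy": 0, "wz": 0.125, "fingers": 0.5}])

```text
time: 10.25
eef_pos: [0.4591, 0.1784, 0.1218]
eef_rot: [0.685, -0.171, 0.686, 0.175]
force: [0.6, 0.1, -2.4]
opening: 0.0579
```

Emit:
play_rows(commands=[{"tx": 0, "ty": 0, "tz": 0, "wx": 0, "wy": 0, "wz": 0.125, "fingers": 0.5}, {"tx": 0, "ty": 0, "tz": 0, "wx": 0, "wy": 0, "wz": 0.125, "fingers": 0.5}, {"tx": 0, "ty": 0, "tz": 0, "wx": 0, "wy": 0, "wz": 0.125, "fingers": 0.5}, {"tx": 0, "ty": 0, "tz": 0, "wx": 0, "wy": 0, "wz": 0.125, "fingers": 0.5}, {"tx": 0, "ty": 0, "tz": 0, "wx": 0, "wy": 0, "wz": 0.125, "fingers": 0.5}, {"tx": 0, "ty": 0, "tz": 0, "wx": 0, "wy": 0, "wz": 0.125, "fingers": 0.5}, {"tx": 0, "ty": 0, "tz": 0, "wx": 0, "wy": 0, "wz": 0.125, "fingers": 0.5}, {"tx": 0, "ty": 0, "tz": 0, "wx": 0, "wy": 0, "wz": 0.125, "fingers": 0.5}])

```text
time: 10.92
eef_pos: [0.4556, 0.1779, 0.1202]
eef_rot: [0.516, -0.478, 0.522, 0.482]
force: [-0.1, 1.0, -2.5]
opening: 0.0579
```

```bash
python3 - <<'E'
from h import *
can([.465,.18],.15,0,a=90,g=0,z=.039)
E
```

```text
t*100mm [   0.    0. -100.]
t 10.9167 tcp [0.4556 0.1779 0.1202] F [-0.0792  1.027  -2.5054] open 0.0579252397962441 q [ 0.2108  0.0216  1.9746  0.0001  1.1557 -1.283 ]
shift mm [  9.3884   2.0774 -86.2161]
rotvec 1 [ 0.0032 -0.0098  0.227 ]
rotvec -1 [-0.0144 -0.0047 -2.9146]
```

Emit:
play_rows(commands=[{"tx": 5, "ty": 1, "tz": 0, "wx": 0, "wy": 0, "wz": 0.12, "fingers": 0.5}, {"tx": 5, "ty": 1, "tz": -10, "wx": 0, "wy": 0, "wz": 0.1, "fingers": 0.5}, {"tx": 0, "ty": 0, "tz": -20, "wx": 0, "wy": 0, "wz": 0, "fingers": 0.5}, {"tx": 0, "ty": 0, "tz": -20, "wx": 0, "wy": 0, "wz": 0, "fingers": 0.5}, {"tx": 0, "ty": 0, "tz": -15, "wx": 0, "wy": 0, "wz": 0, "fingers": 0.5}, {"tx": 0, "ty": 0, "tz": -8, "wx": 0, "wy": 0, "wz": 0, "fingers": 0.5}, {"tx": 0, "ty": 0, "tz": 0, "wx": 0, "wy": 0, "wz": 0, "fingers": 0.5}])

```text
time: 11.5
eef_pos: [0.4662, 0.1804, 0.0457]
eef_rot: [0.456, -0.538, 0.461, 0.54]
force: [-0.1, -1.1, -1.8]
opening: 0.0578
```

```bash
python3 - <<'E'
from h import *
can([.465,.18],.15,0,a=90,g=0,z=.039)
E
```

```text
t*100mm [   0.    0. -100.]
t 11.5 tcp [0.4662 0.1804 0.0457] F [-0.1061 -1.1218 -1.8137] open 0.05777630869440206 q [ 0.2125  0.1609  1.9877 -0.0023  1.0002 -1.5181]
shift mm [ -1.1556  -0.3616 -11.6554]
rotvec 1 [ 0.0034 -0.0067 -0.0111]
rotvec -1 [0.0105 0.0053 3.1305]
```

Emit:
play_rows(commands=[{"tx": -1, "ty": 0, "tz": -6, "wx": 0, "wy": 0, "wz": 0, "fingers": 0.5}, {"tx": 0, "ty": 0, "tz": -5, "wx": 0, "wy": 0, "wz": 0, "fingers": 0.5}, {"tx": 0, "ty": 0, "tz": 0, "wx": 0, "wy": 0, "wz": 0, "fingers": 1}, {"tx": 0, "ty": 0, "tz": 0, "wx": 0, "wy": 0, "wz": 0, "fingers": 1}, {"tx": 0, "ty": 0, "tz": 0, "wx": 0, "wy": 0, "wz": 0, "fingers": 1}, {"tx": 0, "ty": 0, "tz": 20, "wx": 0, "wy": 0, "wz": 0, "fingers": 1}, {"tx": 0, "ty": 0, "tz": 40, "wx": 0, "wy": 0, "wz": 0, "fingers": 1}, {"tx": 0, "ty": 0, "tz": 40, "wx": 0, "wy": 0, "wz": 0, "fingers": 1}])

```text
time: 12.17
eef_pos: [0.461, 0.1794, 0.1323]
eef_rot: [0.453, -0.535, 0.464, 0.542]
force: [1.5, 0.3, 0.0]
opening: 0.0849
```

Emit:
play_rows(commands=[{"tx": 2, "ty": 0, "tz": 10, "wx": -0.018, "wy": 0.118, "wz": 0, "fingers": 1}, {"tx": 2, "ty": 0, "tz": 0, "wx": -0.018, "wy": 0.118, "wz": 0, "fingers": 1}, {"tx": 2, "ty": 0, "tz": 0, "wx": -0.018, "wy": 0.118, "wz": 0, "fingers": 1}, {"tx": 2, "ty": 0, "tz": 0, "wx": -0.018, "wy": 0.118, "wz": 0, "fingers": 1}, {"tx": 2, "ty": 0, "tz": 0, "wx": -0.018, "wy": 0.118, "wz": 0, "fingers": 1}, {"tx": 2, "ty": 0, "tz": 0, "wx": -0.018, "wy": 0.118, "wz": 0, "fingers": 1}, {"tx": 2, "ty": 0, "tz": 0, "wx": -0.018, "wy": 0.118, "wz": 0, "fingers": 1}, {"tx": 2, "ty": 0, "tz": 0, "wx": -0.018, "wy": 0.118, "wz": 0, "fingers": 1}])

```text
time: 12.83
eef_pos: [0.4909, 0.1833, 0.1769]
eef_rot: [0.163, -0.268, 0.65, 0.692]
force: [0.7, -0.1, 0.5]
opening: 0.0871
```

```bash
python3 - <<'E'
from h import *
can([.466,.1803],np.pi+.155,0,a=35,g=.015,z=.029)
crop(robot.camera('side'),150,130,240,180,3.3,'t4.png',20)
E
```

```text
t*100mm [-80.9332 -12.6461 -57.3576]
t 12.8333 tcp [0.4909 0.1833 0.1769] F [ 0.7152 -0.104   0.5236] open 0.08709215333948936 q [ 0.1878  0.772   1.1499  0.0359  2.1676 -1.5427]
shift mm [ -14.1693   -1.2923 -150.7513]
rotvec 1 [2.5239 0.3897 1.8102]
rotvec -1 [-0.0126  0.0097 -0.004 ]
```

View pics/t4.png

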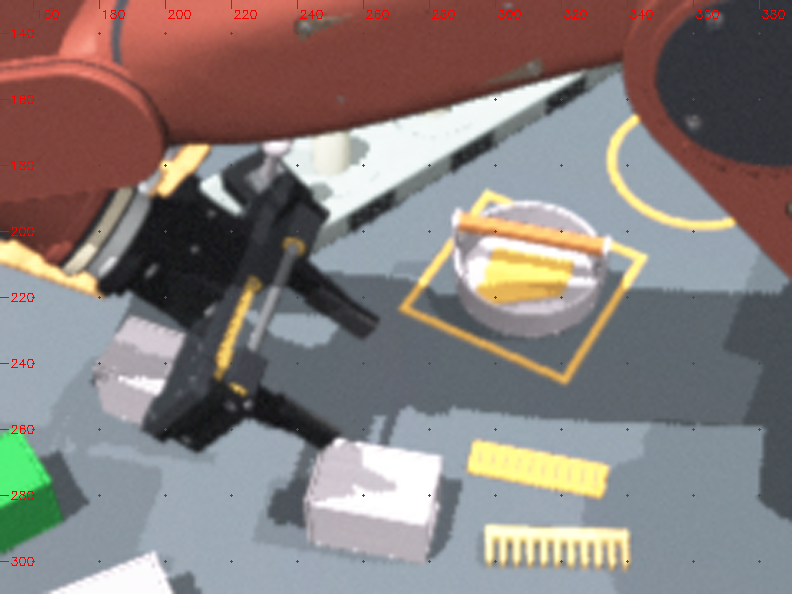

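Emit:
play_rows(commands=[{"tx": -7, "ty": -1, "tz": -15, "wx": -0.013, "wy": 0.01, "wz": -0.004, "fingers": 1}, {"tx": -4, "ty": 0, "tz": -20, "wx": 0, "wy": 0, "wz": 0, "fingers": 1}, {"tx": 0, "ty": 0, "tz": -20, "wx": 0, "wy": 0, "wz": 0, "fingers": 1}, {"tx": 0, "ty": 0, "tz": -20, "wx": 0, "wy": 0, "wz": 0, "fingers": 1}, {"tx": 0, "ty": 0, "tz": -20, "wx": 0, "wy": 0, "wz": 0, "fingers": 1}, {"tx": 0, "ty": 0, "tz": -15, "wx": 0, "wy": 0, "wz": 0, "fingers": 1}, {"tx": 0, "ty": 0, "tz": 0, "wx": 0, "wy": 0, "wz": 0, "fingers": 1}, {"tx": 0, "ty": 0, "tz": 0, "wx": 0, "wy": 0, "wz": 0, "fingers": 1}])

```text
time: 13.55
eef_pos: [0.4807, 0.1815, 0.0494]
eef_rot: [0.154, -0.257, 0.659, 0.69]
force: [-0.1, 0.1, 0.4]
opening: 0.0872
```

```bash
python3 - <<'E'
from h import *
can([.466,.1803],np.pi+.155,0,a=35,g=.015,z=.029)
E
```

```text
t*100mm [-80.9332 -12.6461 -57.3576]
t 13.55 tcp [0.4807 0.1815 0.0494] F [-0.097   0.1216  0.4106] open 0.08715081198091508 q [ 0.1886  0.9401  1.159   0.0322  2.0221 -1.5355]
shift mm [ -3.9713   0.5048 -23.3111]
rotvec 1 [-2.5585 -0.3982 -1.7745]
rotvec -1 [ 0.0046 -0.0196  0.0023]
```

Emit:
play_rows(commands=[{"tx": -4, "ty": 0, "tz": -12, "wx": 0, "wy": -0.02, "wz": 0, "fingers": 1}, {"tx": 0, "ty": 0, "tz": -10, "wx": 0, "wy": 0, "wz": 0, "fingers": 1}, {"tx": 0, "ty": 0, "tz": 0, "wx": 0, "wy": 0, "wz": 0, "fingers": 0.5}, {"tx": 0, "ty": 0, "tz": 0, "wx": 0, "wy": 0, "wz": 0, "fingers": 0.5}, {"tx": 0, "ty": 0, "tz": 0, "wx": 0, "wy": 0, "wz": 0, "fingers": 0.5}, {"tx": 0, "ty": 0, "tz": 0, "wx": 0, "wy": 0, "wz": 0, "fingers": 0.5}, {"tx": 0, "ty": 0, "tz": 0, "wx": 0, "wy": 0, "wz": 0, "fingers": 0.5}, {"tx": 0, "ty": 0, "tz": 0, "wx": 0, "wy": 0, "wz": 0, "fingers": 0.5}], squeeze=30)

```text
time: 14.22
eef_pos: [0.482, 0.1825, 0.0342]
eef_rot: [0.164, -0.268, 0.656, 0.686]
force: [0.3, 0.5, -1.9]
opening: 0.058
```

```bash
cat >> h.py <<'E'
PEG=[np.array([.4844,-.4273]),np.array([.537,-.3251]),np.array([.5896,-.2229]),np.array([.6423,-.1206])]
def peg(i,z,az=-.475,a=35,dx=0,r=None):
    """held can: centre of can is dc ahead of grasp along mouth. goal for TCP; az = azimuth of outward tilt"""
    x=np.array([np.cos(az),np.sin(az),0]); a=np.radians(a); t=x*np.sin(a)-np.array([0,0,1])*np.cos(a)
    tcp=np.array([*PEG[i],z])+.005*t+dx*x
    goal(tcp,t,[-x[1],x[0],0]); return tcp,t,[-x[1],x[0],0]
E
python3 - <<'E'
from h import *
can([.466,.1803],np.pi+.155,0,a=35,g=.015,z=.029)
for az in (-.475,-.7): 
    for r in ik(*peg(0,.25,az),np.array([-.9,0,1.8,.3,.7,-2])): print(*r)
E
```

```text
t*100mm [-80.9332 -12.6461 -57.3576]
t 14.2167 tcp [0.482  0.1825 0.0342] F [ 0.2766  0.5346 -1.8696] open 0.057957152751689056 q [ 0.1905  0.9413  1.1721  0.031   1.9762 -1.5334]
shift mm [-5.1985 -0.5228 -8.0254]
rotvec 1 [-2.5286 -0.3956 -1.8141]
rotvec -1 [0.002  0.012  0.0024]
t 14.2167 tcp [0.482  0.1825 0.0342] F [ 0.2766  0.5346 -1.8696] open 0.057957152751689056 q [ 0.1905  0.9413  1.1721  0.031   1.9762 -1.5334]
shift mm [   4.9784 -611.1178  211.7467]
rotvec 1 [-0.2506 -1.5602 -0.4906]
rotvec -1 [ 0.44   -0.0665  2.4843]
1 [-0.989 -0.12   1.976  0.412  0.781 -2.305] err 0.0
-1 [-0.989 -0.12   1.976  0.412  0.781  0.837] err 0.0
t 14.2167 tcp [0.482  0.1825 0.0342] F [ 0.2766  0.5346 -1.8696] open 0.057957152751689056 q [ 0.1905  0.9413  1.1721  0.031   1.9762 -1.5334]
shift mm [   4.6215 -611.6537  211.7467]
rotvec 1 [-0.429  -1.5397 -0.6658]
rotvec -1 [ 0.409  -0.1098  2.2632]
1 [-0.904 -0.14   1.995  0.182  0.694 -1.879] err 0.0
-1 [-0.904 -0.14   1.995  0.182  0.694  1.262] err 0.0
```

Emit:
play_rows(commands=[{"tx": 0, "ty": 0, "tz": 20, "wx": 0, "wy": 0, "wz": 0, "fingers": 0.5}, {"tx": 0, "ty": 0, "tz": 30, "wx": 0, "wy": 0, "wz": 0, "fingers": 0.5}, {"tx": 0, "ty": 0, "tz": 30, "wx": 0, "wy": 0, "wz": 0, "fingers": 0.5}, {"tx": 0, "ty": -15, "tz": 30, "wx": -0.031, "wy": -0.11, "wz": -0.047, "fingers": 0.5}, {"tx": 0, "ty": -25, "tz": 30, "wx": -0.031, "wy": -0.11, "wz": -0.047, "fingers": 0.5}, {"tx": 0, "ty": -25, "tz": 30, "wx": -0.031, "wy": -0.11, "wz": -0.047, "fingers": 0.5}, {"tx": 0, "ty": -25, "tz": 30, "wx": -0.031, "wy": -0.11, "wz": -0.047, "fingers": 0.5}, {"tx": 0, "ty": -25, "tz": 15, "wx": -0.031, "wy": -0.11, "wz": -0.047, "fingers": 0.5}])

```text
time: 14.88
eef_pos: [0.4753, 0.0654, 0.2389]
eef_rot: [0.39, -0.373, 0.668, 0.512]
force: [1.4, 0.4, -1.2]
opening: 0.0576
```

Emit:
play_rows(commands=[{"tx": 0, "ty": -30, "tz": 0, "wx": -0.031, "wy": -0.11, "wz": -0.047, "fingers": 0.5}, {"tx": 0, "ty": -30, "tz": 0, "wx": -0.031, "wy": -0.11, "wz": -0.047, "fingers": 0.5}, {"tx": 0, "ty": -30, "tz": 0, "wx": -0.031, "wy": -0.11, "wz": -0.047, "fingers": 0.5}, {"tx": 0, "ty": -30, "tz": 0, "wx": -0.031, "wy": -0.11, "wz": -0.047, "fingers": 0.5}, {"tx": 0, "ty": -30, "tz": 0, "wx": -0.031, "wy": -0.11, "wz": -0.047, "fingers": 0.5}, {"tx": 0, "ty": -30, "tz": 0, "wx": -0.031, "wy": -0.11, "wz": -0.047, "fingers": 0.5}, {"tx": 0, "ty": -30, "tz": 0, "wx": -0.031, "wy": -0.11, "wz": -0.047, "fingers": 0.5}, {"tx": 0, "ty": -30, "tz": 0, "wx": -0.031, "wy": -0.11, "wz": -0.047, "fingers": 0.5}])

```text
time: 15.55
eef_pos: [0.4775, -0.1853, 0.2529]
eef_rot: [0.674, -0.475, 0.548, 0.141]
force: [0.3, -0.9, -2.4]
opening: 0.058
```

```bash
python3 - <<'E'
from h import *
peg(0,.25,-.7,dx=-.008)
E
```

```text
t 15.55 tcp [ 0.4775 -0.1853  0.2529] F [ 0.2723 -0.909  -2.4048] open 0.05799112198002187 q [-0.4262 -0.43    2.173  -0.1924  0.9195 -1.2801]
shift mm [   2.9913 -238.6573   -6.9688]
rotvec 1 [-0.0246 -0.113  -0.0465]
rotvec -1 [-1.2303  1.0715  2.6037]
```

Emit:
play_rows(commands=[{"tx": 0, "ty": -28, "tz": 0, "wx": -0.02, "wy": -0.1, "wz": -0.04, "fingers": 0.5}, {"tx": 0, "ty": -28, "tz": 0, "wx": 0, "wy": 0, "wz": 0, "fingers": 0.5}, {"tx": 0, "ty": -28, "tz": 0, "wx": 0, "wy": 0, "wz": 0, "fingers": 0.5}, {"tx": 0, "ty": -28, "tz": 0, "wx": 0, "wy": 0, "wz": 0, "fingers": 0.5}, {"tx": 0, "ty": -28, "tz": 0, "wx": 0, "wy": 0, "wz": 0, "fingers": 0.5}, {"tx": 0, "ty": -28, "tz": 0, "wx": 0, "wy": 0, "wz": 0, "fingers": 0.5}, {"tx": 0, "ty": -28, "tz": 0, "wx": 0, "wy": 0, "wz": 0, "fingers": 0.5}, {"tx": 0, "ty": -14, "tz": 0, "wx": 0, "wy": 0, "wz": 0, "fingers": 0.5}])

```text
time: 16.22
eef_pos: [0.4644, -0.4004, 0.2436]
eef_rot: [0.7, -0.472, 0.527, 0.097]
force: [0.3, -0.6, -2.8]
opening: 0.0583
```

Emit:
play_rows(commands=[{"tx": 0, "ty": 0, "tz": 0, "wx": 0, "wy": 0, "wz": 0, "fingers": 0.5}, {"tx": 0, "ty": 0, "tz": 0, "wx": 0, "wy": 0, "wz": 0, "fingers": 0.5}])

```text
time: 16.38
eef_pos: [0.4622, -0.4028, 0.2419]
eef_rot: [0.7, -0.47, 0.529, 0.097]
force: [-0.1, -0.4, -2.6]
opening: 0.0579
```

```bash
python3 - <<'E'
from h import *
peg(0,.2,-.7,dx=-.008)
S=cam('scene')
a=robot.camera('scene'); b=robot.camera('side')
crop(a,40,140,150,130,4,'a.png',20); crop(b,280,70,120,130,4,'b.png',20)
x,y=cv2.imread('pics/a.png'),cv2.imread('pics/b.png'); h=520
cv2.imwrite('pics/s5.png',np.hstack([x[:h,:500],y[:h,:300]]))
E
```

```text
t 16.3833 tcp [ 0.4622 -0.4028  0.2419] F [-0.0925 -0.3893 -2.586 ] open 0.05789623474893091 q [-0.9042 -0.2207  2.0632  0.1637  0.7263 -1.8594]
shift mm [ 18.2996 -21.1835 -45.9762]
rotvec 1 [-0.0137 -0.0178  0.0064]
rotvec -1 [ 1.3495 -1.1458 -2.5897]
```

View pics/s5.png

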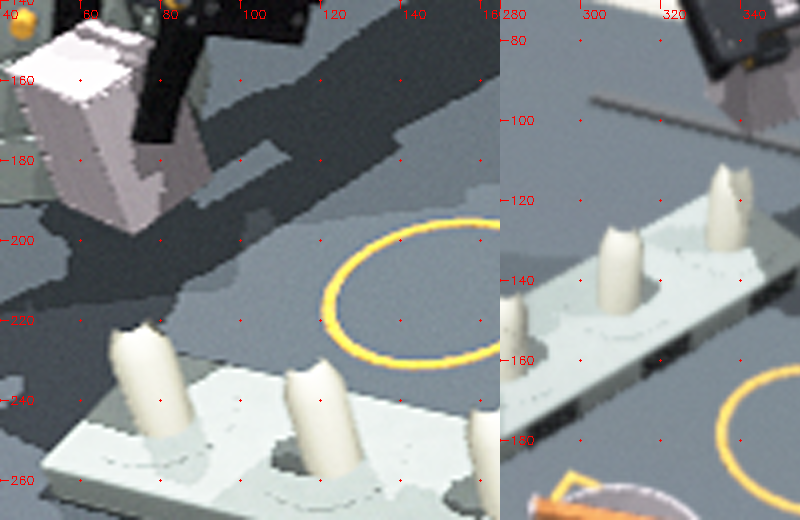

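```bash
python3 - <<'E'
from h import *
S=cam('scene');T=cam('side')
P=lambda C,L,z:np.array([onplane(C,u,v,z)[:2] for u,v in L])
a=P(S,[(73.7,221.5),(118,231.3),(162.4,242),(212,253)],.105);b=P(T,[(337.3,113),(310.5,128.5),(281.1,145),(249.6,162)],.105)
print(a,b,(a+b)/2,PEG)
C=S
for p in PEG: print(proj(S,[*p,.105]),proj(T,[*p,.105]),proj(S,[*p,.03]),proj(T,[*p,.03]))
E
```

```text
[[ 0.4853 -0.4239]
 [ 0.539  -0.3211]
 [ 0.593  -0.2233]
 [ 0.6471 -0.12  ]] [[ 0.4817 -0.4162]
 [ 0.532  -0.3156]
 [ 0.5844 -0.2143]
 [ 0.638  -0.1155]] [[ 0.4835 -0.42  ]
 [ 0.5355 -0.3183]
 [ 0.5887 -0.2188]
 [ 0.6425 -0.1178]] [array([ 0.4844, -0.4273]), array([ 0.537 , -0.3251]), array([ 0.5896, -0.2229]), array([ 0.6423, -0.1206])]
(np.float64(72.19865380855794), np.float64(221.4454262593771)) (np.float64(337.58333627813687), np.float64(110.6964279412485)) (np.float64(81.17747878161461), np.float64(245.35430158153468)) (np.float64(335.356945932537), np.float64(129.6380275269455))
(np.float64(116.21561856562334), np.float64(230.92649253834426)) (np.float64(310.0236968497745), np.float64(126.1608968588136)) (np.float64(123.51187117749865), np.float64(255.0198270885875)) (np.float64(308.7789994886367), np.float64(145.1182597602811))
(np.float64(162.58376502828938), np.float64(240.91399331836627)) (np.float64(280.56544705179664), np.float64(142.6907280835964)) (np.float64(168.007151853538), np.float64(265.178713185168)) (np.float64(280.4423449965136), np.float64(161.62284536397925))
(np.float64(211.54743089407947), np.float64(251.4760087639773)) (np.float64(248.9575953013729), np.float64(160.4131944336592)) (np.float64(214.88177647768606), np.float64(275.89640363875526)) (np.float64(250.12062746653055), np.float64(179.27012062069667))
```

```bash
cat >> h.py <<'E'
PEG=[np.array([.484,-.4235]),np.array([.5362,-.3217]),np.array([.589,-.221]),np.array([.6424,-.119])]
E
```

Emit:
play_rows(commands=[{"tx": 9, "ty": -9, "tz": 0, "wx": -0.014, "wy": -0.018, "wz": 0.006, "fingers": 0.5}, {"tx": 9, "ty": -9, "tz": 0, "wx": 0, "wy": 0, "wz": 0, "fingers": 0.5}, {"tx": 0, "ty": 0, "tz": -15, "wx": 0, "wy": 0, "wz": 0, "fingers": 0.5}, {"tx": 0, "ty": 0, "tz": -15, "wx": 0, "wy": 0, "wz": 0, "fingers": 0.5}, {"tx": 0, "ty": 0, "tz": 0, "wx": 0, "wy": 0, "wz": 0, "fingers": 0.5}, {"tx": 0, "ty": 0, "tz": 0, "wx": 0, "wy": 0, "wz": 0, "fingers": 0.5}])

```text
time: 16.98
eef_pos: [0.4837, -0.4121, 0.2121]
eef_rot: [0.701, -0.48, 0.519, 0.095]
force: [0.4, -0.6, -2.1]
opening: 0.0583
```

```bash
python3 - <<'E'
from h import *
peg(0,.095,-.7,dx=-.008)
E
```

```text
t 16.9833 tcp [ 0.4837 -0.4121  0.2121] F [ 0.3549 -0.5873 -2.1011] open 0.058291365674199694 q [-0.89   -0.138   2.0601  0.1978  0.626  -1.8965]
shift mm [  -3.5998   -8.0689 -121.2415]
rotvec 1 [ 0.0004  0.0015 -0.0108]
rotvec -1 [-1.3827  1.1509  2.5652]
```

Emit:
play_rows(commands=[{"tx": -3, "ty": -7, "tz": 0, "wx": 0, "wy": 0, "wz": 0, "fingers": 0.5}, {"tx": 0, "ty": 0, "tz": -15, "wx": 0, "wy": 0, "wz": 0, "fingers": 0.5}, {"tx": 0, "ty": 0, "tz": -15, "wx": 0, "wy": 0, "wz": 0, "fingers": 0.5}, {"tx": 0, "ty": 0, "tz": -8, "wx": 0, "wy": 0, "wz": 0, "fingers": 0.5}, {"tx": 0, "ty": 0, "tz": 0, "wx": 0, "wy": 0, "wz": 0, "fingers": 0.5}])

```text
time: 17.4
eef_pos: [0.4827, -0.4197, 0.1795]
eef_rot: [0.7, -0.484, 0.516, 0.094]
force: [0.6, -0.1, -2.4]
opening: 0.0578
```

```bash
python3 - <<'E'
from h import *
peg(0,.095,-.7,dx=-.008)
E
```

```text
t 17.4 tcp [ 0.4827 -0.4197  0.1795] F [ 0.5546 -0.1138 -2.4106] open 0.05780935801458443 q [-0.9041 -0.0858  2.083   0.2428  0.5485 -1.9594]
shift mm [ -2.5893  -0.5438 -88.616 ]
rotvec 1 [ 0.0071  0.0064 -0.0152]
rotvec -1 [-1.3893  1.1546  2.5541]
```

Emit:
play_rows(commands=[{"tx": -2, "ty": 0, "tz": -12, "wx": 0, "wy": 0, "wz": -0.01, "fingers": 0.5}, {"tx": 0, "ty": 0, "tz": -12, "wx": 0, "wy": 0, "wz": 0, "fingers": 0.5}, {"tx": 0, "ty": 0, "tz": -12, "wx": 0, "wy": 0, "wz": 0, "fingers": 0.5}, {"tx": 0, "ty": 0, "tz": 0, "wx": 0, "wy": 0, "wz": 0, "fingers": 0.5}])

```text
time: 17.73
eef_pos: [0.4821, -0.4221, 0.1483]
eef_rot: [0.701, -0.483, 0.517, 0.087]
force: [-0.2, 1.7, -2.5]
opening: 0.0582
```

```bash
python3 - <<'E'
from h import *
peg(0,.095,-.7,dx=-.008)
E
```

```text
t 17.7333 tcp [ 0.4821 -0.4221  0.1483] F [-0.2433  1.6663 -2.4717] open 0.05815224324491176 q [-0.9042 -0.0362  2.106   0.2681  0.469  -1.9829]
shift mm [ -2.0712   1.8809 -57.349 ]
rotvec 1 [ 0.0127  0.0109 -0.005 ]
rotvec -1 [-1.3926  1.1716  2.5538]
```

Emit:
play_rows(commands=[{"tx": -1, "ty": 1, "tz": -12, "wx": 0.01, "wy": 0.01, "wz": 0, "fingers": 0.5}, {"tx": 0, "ty": 0, "tz": -12, "wx": 0, "wy": 0, "wz": 0, "fingers": 0.5}, {"tx": 0, "ty": 0, "tz": -12, "wx": 0, "wy": 0, "wz": 0, "fingers": 0.5}, {"tx": 0, "ty": 0, "tz": -6, "wx": 0, "wy": 0, "wz": 0, "fingers": 0.5}, {"tx": 0, "ty": 0, "tz": 0, "wx": 0, "wy": 0, "wz": 0, "fingers": 0.5}])

```text
time: 18.15
eef_pos: [0.4833, -0.4241, 0.1104]
eef_rot: [0.7, -0.481, 0.519, 0.09]
force: [-1.0, 0.4, -2.3]
opening: 0.0578
```

```bash
python3 - <<'E'
from h import *
peg(0,.095,-.7,dx=-.008)
E
```

```text
t 18.15 tcp [ 0.4833 -0.4241  0.1104] F [-0.9581  0.3522 -2.3056] open 0.057802564070194816 q [-0.9039  0.0397  2.112   0.31    0.3978 -2.0306]
shift mm [ -3.2456   3.9115 -19.4495]
rotvec 1 [ 0.0075  0.0045 -0.0051]
rotvec -1 [-1.3845  1.1648  2.5612]
```

Emit:
play_rows(commands=[{"tx": -2, "ty": 2, "tz": -8, "wx": 0, "wy": 0, "wz": 0, "fingers": 0.5}, {"tx": 0, "ty": 1, "tz": -6, "wx": 0, "wy": 0, "wz": 0, "fingers": 0.5}, {"tx": 0, "ty": 0, "tz": -4, "wx": 0, "wy": 0, "wz": 0, "fingers": 0.5}, {"tx": 0, "ty": 0, "tz": 0, "wx": 0, "wy": 0, "wz": 0, "fingers": 0.5}])

```text
time: 18.48
eef_pos: [0.4821, -0.422, 0.0931]
eef_rot: [0.7, -0.482, 0.519, 0.089]
force: [-0.2, 0.4, -3.0]
opening: 0.0579
```

Emit:
play_rows(commands=[{"tx": 0, "ty": 0, "tz": -4, "wx": 0, "wy": 0, "wz": 0, "fingers": 0.5}, {"tx": 0, "ty": 0, "tz": 0, "wx": 0, "wy": 0, "wz": 0, "fingers": 0.5}])

```text
time: 18.65
eef_pos: [0.4827, -0.4231, 0.0902]
eef_rot: [0.7, -0.483, 0.518, 0.088]
force: [-0.2, 0.2, -2.4]
opening: 0.0576
```

Emit:
play_rows(commands=[{"tx": 0, "ty": 0, "tz": -2, "wx": 0, "wy": 0, "wz": 0, "fingers": 0.5}, {"tx": 0, "ty": 0, "tz": 0, "wx": 0, "wy": 0, "wz": 0, "fingers": 0.8}, {"tx": 0, "ty": 0, "tz": 0, "wx": 0, "wy": 0, "wz": 0, "fingers": 0.8}, {"tx": 0, "ty": 0, "tz": 0, "wx": 0, "wy": 0, "wz": 0, "fingers": 0.8}, {"tx": -4, "ty": 3, "tz": 8, "wx": 0, "wy": 0, "wz": 0, "fingers": 0.8}, {"tx": -9, "ty": 7, "tz": 16, "wx": 0, "wy": 0, "wz": 0, "fingers": 0.8}, {"tx": -13, "ty": 11, "tz": 25, "wx": 0, "wy": 0, "wz": 0, "fingers": 0.8}, {"tx": -13, "ty": 11, "tz": 25, "wx": 0, "wy": 0, "wz": 0, "fingers": 0.8}])

```text
time: 19.32
eef_pos: [0.4435, -0.3912, 0.1618]
eef_rot: [0.7, -0.482, 0.519, 0.089]
force: [0.9, -0.9, 0.3]
opening: 0.0695
```

Emit:
play_rows(commands=[{"tx": -13, "ty": 11, "tz": 25, "wx": 0, "wy": 0, "wz": 0, "fingers": 1}, {"tx": -13, "ty": 11, "tz": 25, "wx": 0, "wy": 0, "wz": 0, "fingers": 1}, {"tx": 0, "ty": 11, "tz": 25, "wx": 0, "wy": 0, "wz": 0, "fingers": 1}, {"tx": 0, "ty": 0, "tz": 0, "wx": 0, "wy": 0, "wz": 0, "fingers": 1}])

```text
time: 19.65
eef_pos: [0.4157, -0.357, 0.2459]
eef_rot: [0.7, -0.484, 0.518, 0.086]
force: [0.4, -1.0, 1.4]
opening: 0.0846
```

```bash
python3 - <<'E'
from h import *
a=robot.camera('scene'); b=robot.camera('side')
crop(a,40,160,400,130,2,'a.png',20); crop(b,100,70,300,270,1.75,'b.png',20)
x,y=cv2.imread('pics/a.png'),cv2.imread('pics/b.png')
o=np.zeros((600,800,3),np.uint8); o[:260,:800]=x; y=cv2.resize(b[70:340,100:400,::-1],None,fx=1.25,fy=1.25,interpolation=cv2.INTER_CUBIC);o[260:260+y.shape[0],:y.shape[1]]=y[:340]
z=cv2.resize(b[90:190,300:390,::-1],None,fx=3.3,fy=3.3,interpolation=cv2.INTER_CUBIC);o[265:265+z.shape[0],480:480+z.shape[1]]=z
cv2.imwrite('pics/s6.png',o)
can([.6615,.145],.01,.12,a=90,g=0,z=.033)
E
```

```text
t*100mm [   0.    0. -100.]
t 19.75 tcp [ 0.4149 -0.3563  0.241 ] F [ 0.3076 -0.2232 -0.2805] open 0.08604079254452093 q [-0.9364 -0.4401  2.2407  0.2014  0.74   -1.9189]
shift mm [246.6408 501.3157 -92.9672]
rotvec 1 [0.2189 0.598  0.6817]
rotvec -1 [ 0.7545 -0.2761 -2.3377]
```

View pics/s6.png

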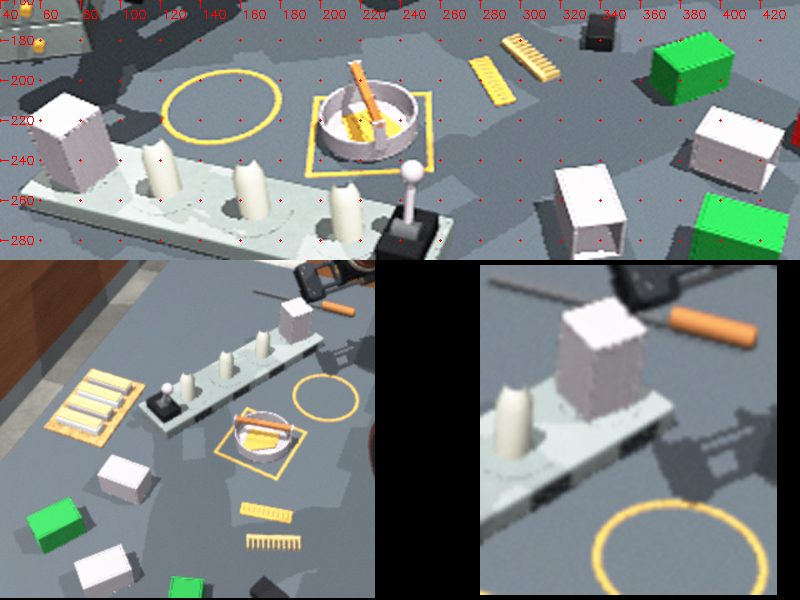

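Emit:
play_rows(commands=[{"tx": 15, "ty": 31, "tz": 0, "wx": 0.027, "wy": 0.075, "wz": 0.085, "fingers": 1}, {"tx": 15, "ty": 31, "tz": 0, "wx": 0.027, "wy": 0.075, "wz": 0.085, "fingers": 1}, {"tx": 15, "ty": 31, "tz": 0, "wx": 0.027, "wy": 0.075, "wz": 0.085, "fingers": 1}, {"tx": 15, "ty": 31, "tz": 0, "wx": 0.027, "wy": 0.075, "wz": 0.085, "fingers": 1}, {"tx": 15, "ty": 31, "tz": 0, "wx": 0.027, "wy": 0.075, "wz": 0.085, "fingers": 1}, {"tx": 15, "ty": 31, "tz": 0, "wx": 0.027, "wy": 0.075, "wz": 0.085, "fingers": 1}, {"tx": 15, "ty": 31, "tz": 0, "wx": 0.027, "wy": 0.075, "wz": 0.085, "fingers": 1}, {"tx": 15, "ty": 31, "tz": 0, "wx": 0.027, "wy": 0.075, "wz": 0.085, "fingers": 1}])

```text
time: 20.42
eef_pos: [0.5306, -0.1017, 0.2281]
eef_rot: [0.482, -0.497, 0.503, 0.517]
force: [0.7, -0.0, -0.1]
opening: 0.087
```

Emit:
play_rows(commands=[{"tx": 15, "ty": 31, "tz": 0, "wx": 0, "wy": 0, "wz": 0, "fingers": 1}, {"tx": 15, "ty": 31, "tz": 0, "wx": 0, "wy": 0, "wz": 0, "fingers": 1}, {"tx": 15, "ty": 31, "tz": 0, "wx": 0, "wy": 0, "wz": 0, "fingers": 1}, {"tx": 15, "ty": 31, "tz": 0, "wx": 0, "wy": 0, "wz": 0, "fingers": 1}, {"tx": 15, "ty": 31, "tz": 0, "wx": 0, "wy": 0, "wz": 0, "fingers": 1}, {"tx": 15, "ty": 31, "tz": -10, "wx": 0, "wy": 0, "wz": 0, "fingers": 1}, {"tx": 15, "ty": 31, "tz": -10, "wx": 0, "wy": 0, "wz": 0, "fingers": 1}, {"tx": 0, "ty": 0, "tz": -10, "wx": 0, "wy": 0, "wz": 0, "fingers": 1}])

```text
time: 21.08
eef_pos: [0.6409, 0.1331, 0.1766]
eef_rot: [0.475, -0.49, 0.505, 0.529]
force: [0.2, -0.8, -0.7]
opening: 0.087
```

```bash
python3 - <<'E'
from h import *
can([.6615,.145],.01,.0,a=90,g=0,z=.039)
E
```

```text
t*100mm [   0.    0. -100.]
t 21.0833 tcp [0.6409 0.1331 0.1766] F [ 0.2452 -0.7769 -0.7259] open 0.08696987071602252 q [ 0.0783  0.3847  1.4397  0.0124  1.3849 -1.5352]
shift mm [  20.6498   11.875  -142.6035]
rotvec 1 [-0.0079 -0.0683 -0.0299]
rotvec -1 [ 0.1062 -0.0123  3.1098]
```

Emit:
play_rows(commands=[{"tx": 10, "ty": 6, "tz": -15, "wx": -0.008, "wy": -0.068, "wz": -0.03, "fingers": 1}, {"tx": 9, "ty": 5, "tz": -20, "wx": 0, "wy": 0, "wz": 0, "fingers": 1}, {"tx": 0, "ty": 0, "tz": -20, "wx": 0, "wy": 0, "wz": 0, "fingers": 1}, {"tx": 0, "ty": 0, "tz": -10, "wx": 0, "wy": 0, "wz": 0, "fingers": 1}, {"tx": 0, "ty": 0, "tz": 0, "wx": 0, "wy": 0, "wz": 0, "fingers": 1}])

```text
time: 21.5
eef_pos: [0.6548, 0.1471, 0.0923]
eef_rot: [0.492, -0.5, 0.501, 0.508]
force: [-0.3, -1.1, 0.0]
opening: 0.087
```

```bash
python3 - <<'E'
from h import *
can([.6615,.145],.01,.0,a=90,g=0,z=.039)
E
```

```text
t*100mm [   0.    0. -100.]
t 21.5 tcp [0.6548 0.1471 0.0923] F [-0.3435 -1.0767  0.0172] open 0.08703511682346944 q [ 0.1034  0.4685  1.4937  0.0005  1.1966 -1.483 ]
shift mm [  6.698   -2.112  -58.3325]
rotvec 1 [ 0.0012 -0.0172 -0.0054]
rotvec -1 [0.027  0.0019 3.1361]
```

Emit:
play_rows(commands=[{"tx": 5, "ty": -2, "tz": -15, "wx": 0, "wy": -0.017, "wz": -0.005, "fingers": 1}, {"tx": 0, "ty": 0, "tz": -15, "wx": 0, "wy": 0, "wz": 0, "fingers": 1}, {"tx": 0, "ty": 0, "tz": -14, "wx": 0, "wy": 0, "wz": 0, "fingers": 1}, {"tx": 0, "ty": 0, "tz": -9, "wx": 0, "wy": 0, "wz": 0, "fingers": 1}, {"tx": 0, "ty": 0, "tz": -3, "wx": 0, "wy": 0, "wz": 0, "fingers": 1}, {"tx": 0, "ty": 0, "tz": 0, "wx": 0, "wy": 0, "wz": 0, "fingers": 0.5}, {"tx": 0, "ty": 0, "tz": 0, "wx": 0, "wy": 0, "wz": 0, "fingers": 0.5}, {"tx": 0, "ty": 0, "tz": 0, "wx": 0, "wy": 0, "wz": 0, "fingers": 0.5}])

```text
time: 22.17
eef_pos: [0.6586, 0.1429, 0.031]
eef_rot: [0.496, -0.501, 0.5, 0.503]
force: [0.3, 0.1, 0.7]
opening: 0.0743
```

Emit:
play_rows(commands=[{"tx": 0, "ty": 0, "tz": 0, "wx": 0, "wy": 0, "wz": 0, "fingers": 0.5}, {"tx": 0, "ty": 0, "tz": 0, "wx": 0, "wy": 0, "wz": 0, "fingers": 0.5}, {"tx": 0, "ty": 0, "tz": 0, "wx": 0, "wy": 0, "wz": 0, "fingers": 0.5}])

```text
time: 22.42
eef_pos: [0.6602, 0.1432, 0.0336]
eef_rot: [0.497, -0.502, 0.498, 0.503]
force: [0.3, 1.1, -1.8]
opening: 0.0583
```

```bash
python3 - <<'E'
from h import *
can([.475,.175],.15,0,a=90,g=0,z=.039)
E
```

```text
t*100mm [   0.    0. -100.]
t 22.4167 tcp [0.6602 0.1432 0.0336] F [ 0.3483  1.1214 -1.7812] open 0.05825937222783027 q [ 0.0973  0.5401  1.516  -0.0006  1.0875 -1.4821]
shift mm [-185.1997   31.7611    0.431 ]
rotvec 1 [ 0.0009 -0.0019  0.1411]
rotvec -1 [-0.0029 -0.0013 -3.0005]
```

Emit:
play_rows(commands=[{"tx": 0, "ty": 0, "tz": 20, "wx": 0, "wy": 0, "wz": 0, "fingers": 0.5}, {"tx": 0, "ty": 0, "tz": 30, "wx": 0, "wy": 0, "wz": 0, "fingers": 0.5}, {"tx": 0, "ty": 0, "tz": 30, "wx": 0, "wy": 0, "wz": -0.06, "fingers": 0.5}, {"tx": -8, "ty": 1, "tz": 5, "wx": 0, "wy": 0, "wz": -0.125, "fingers": 0.5}, {"tx": -8, "ty": 1, "tz": 0, "wx": 0, "wy": 0, "wz": -0.125, "fingers": 0.5}, {"tx": -8, "ty": 1, "tz": 0, "wx": 0, "wy": 0, "wz": -0.125, "fingers": 0.5}, {"tx": -8, "ty": 1, "tz": 0, "wx": 0, "wy": 0, "wz": -0.125, "fingers": 0.5}, {"tx": -8, "ty": 1, "tz": 0, "wx": 0, "wy": 0, "wz": -0.125, "fingers": 0.5}])

```text
time: 23.08
eef_pos: [0.6184, 0.1479, 0.1227]
eef_rot: [0.639, -0.303, 0.638, 0.306]
force: [0.0, 0.2, -1.8]
opening: 0.0579
```

Emit:
play_rows(commands=[{"tx": -8, "ty": 1, "tz": 0, "wx": 0, "wy": 0, "wz": -0.125, "fingers": 0.5}, {"tx": -8, "ty": 1, "tz": 0, "wx": 0, "wy": 0, "wz": -0.125, "fingers": 0.5}, {"tx": -8, "ty": 1, "tz": 0, "wx": 0, "wy": 0, "wz": -0.125, "fingers": 0.5}, {"tx": -8, "ty": 1, "tz": 0, "wx": 0, "wy": 0, "wz": -0.125, "fingers": 0.5}, {"tx": -8, "ty": 1, "tz": 0, "wx": 0, "wy": 0, "wz": -0.125, "fingers": 0.5}, {"tx": -8, "ty": 1, "tz": 0, "wx": 0, "wy": 0, "wz": -0.125, "fingers": 0.5}, {"tx": -8, "ty": 1, "tz": 0, "wx": 0, "wy": 0, "wz": -0.125, "fingers": 0.5}, {"tx": -8, "ty": 1, "tz": 0, "wx": 0, "wy": 0, "wz": -0.125, "fingers": 0.5}])

```text
time: 23.75
eef_pos: [0.5498, 0.1562, 0.1235]
eef_rot: [0.707, 0.04, 0.705, -0.038]
force: [0.6, 0.1, -2.5]
opening: 0.0575
```

Emit:
play_rows(commands=[{"tx": -8, "ty": 1, "tz": 0, "wx": 0, "wy": 0, "wz": -0.125, "fingers": 0.5}, {"tx": -8, "ty": 1, "tz": 0, "wx": 0, "wy": 0, "wz": -0.125, "fingers": 0.5}, {"tx": -8, "ty": 1, "tz": 0, "wx": 0, "wy": 0, "wz": -0.125, "fingers": 0.5}, {"tx": -8, "ty": 1, "tz": 0, "wx": 0, "wy": 0, "wz": -0.125, "fingers": 0.5}, {"tx": -8, "ty": 1, "tz": 0, "wx": 0, "wy": 0, "wz": -0.125, "fingers": 0.5}, {"tx": -8, "ty": 1, "tz": 0, "wx": 0, "wy": 0, "wz": -0.125, "fingers": 0.5}, {"tx": -8, "ty": 1, "tz": 0, "wx": 0, "wy": 0, "wz": -0.125, "fingers": 0.5}, {"tx": -8, "ty": 1, "tz": 0, "wx": 0, "wy": 0, "wz": -0.125, "fingers": 0.5}])

```text
time: 24.42
eef_pos: [0.4811, 0.1645, 0.1241]
eef_rot: [0.603, 0.373, 0.599, -0.373]
force: [0.9, 0.3, -2.1]
opening: 0.058
```

```bash
python3 - <<'E'
from h import *
can([.475,.175],.15,0,a=90,g=0,z=.039)
E
```

```text
t*100mm [   0.    0. -100.]
t 24.4167 tcp [0.4811 0.1645 0.1241] F [ 0.8721  0.2781 -2.0589] open 0.05804369333621334 q [ 0.1761  0.0522  1.9349 -0.0032  1.1507  1.2879]
shift mm [ -6.0862  10.5179 -90.099 ]
rotvec 1 [-0.0056  0.0041  2.8313]
rotvec -1 [ 0.0028  0.0039 -0.3103]
```

Descend, finishing the yaw, then release, rise and tilt.

Emit:
play_rows(commands=[{"tx": -1, "ty": 5, "tz": 0, "wx": 0, "wy": 0, "wz": -0.125, "fingers": 0.5}, {"tx": -1, "ty": 5, "tz": -10, "wx": 0, "wy": 0, "wz": -0.125, "fingers": 0.5}, {"tx": 0, "ty": 0, "tz": -20, "wx": 0, "wy": 0, "wz": -0.06, "fingers": 0.5}, {"tx": 0, "ty": 0, "tz": -20, "wx": 0, "wy": 0, "wz": 0, "fingers": 0.5}, {"tx": 0, "ty": 0, "tz": -15, "wx": 0, "wy": 0, "wz": 0, "fingers": 0.5}, {"tx": 0, "ty": 0, "tz": -10, "wx": 0, "wy": 0, "wz": 0, "fingers": 0.5}, {"tx": 0, "ty": 0, "tz": 0, "wx": 0, "wy": 0, "wz": 0, "fingers": 0.5}])

```text
time: 25.0
eef_pos: [0.4778, 0.1757, 0.0494]
eef_rot: [0.537, 0.465, 0.531, -0.462]
force: [-0.5, 0.6, -2.1]
opening: 0.0578
```

Emit:
play_rows(commands=[{"tx": 0, "ty": 0, "tz": -6, "wx": 0, "wy": 0, "wz": 0, "fingers": 0.5}, {"tx": 0, "ty": 0, "tz": 0, "wx": 0, "wy": 0, "wz": 0, "fingers": 0.5}])

```text
time: 25.17
eef_pos: [0.4778, 0.1757, 0.0434]
eef_rot: [0.537, 0.465, 0.531, -0.462]
force: [-0.7, -0.3, -3.3]
opening: 0.0577
```

```bash
python3 - <<'E'
from h import *
can([.475,.175],.15,0,a=90,g=0,z=.039)
E
```

```text
t*100mm [   0.    0. -100.]
t 25.1667 tcp [0.4778 0.1757 0.0434] F [-0.6807 -0.3275 -3.2602] open 0.05766077593182615 q [ 0.2001  0.1746  1.9772 -0.005   0.9818  1.6323]
shift mm [-2.7939 -0.7259 -9.3669]
rotvec 1 [ 0.0135 -0.0039 -3.1329]
rotvec -1 [0.0025 0.0086 0.0086]
```

Emit:
play_rows(commands=[{"tx": 0, "ty": 0, "tz": -5, "wx": 0, "wy": 0, "wz": 0, "fingers": 0.5}, {"tx": 0, "ty": 0, "tz": -4, "wx": 0, "wy": 0, "wz": 0, "fingers": 0.5}, {"tx": 0, "ty": 0, "tz": 0, "wx": 0, "wy": 0, "wz": 0, "fingers": 1}, {"tx": 0, "ty": 0, "tz": 0, "wx": 0, "wy": 0, "wz": 0, "fingers": 1}, {"tx": 0, "ty": 0, "tz": 0, "wx": 0, "wy": 0, "wz": 0, "fingers": 1}, {"tx": 0, "ty": 0, "tz": 20, "wx": 0, "wy": 0, "wz": 0, "fingers": 1}, {"tx": 0, "ty": 0, "tz": 40, "wx": 0, "wy": 0, "wz": 0, "fingers": 1}, {"tx": 0, "ty": 0, "tz": 40, "wx": 0, "wy": 0, "wz": 0, "fingers": 1}])

```text
time: 25.83
eef_pos: [0.4742, 0.1747, 0.1316]
eef_rot: [0.535, 0.462, 0.533, -0.465]
force: [0.8, 0.4, 0.1]
opening: 0.0851
```

Emit:
play_rows(commands=[{"tx": 0, "ty": 0, "tz": 10, "wx": -0.018, "wy": 0.118, "wz": 0, "fingers": 1}, {"tx": 0, "ty": 0, "tz": 0, "wx": -0.018, "wy": 0.118, "wz": 0, "fingers": 1}, {"tx": 0, "ty": 0, "tz": 0, "wx": -0.018, "wy": 0.118, "wz": 0, "fingers": 1}, {"tx": 0, "ty": 0, "tz": 0, "wx": -0.018, "wy": 0.118, "wz": 0, "fingers": 1}, {"tx": 0, "ty": 0, "tz": 0, "wx": -0.018, "wy": 0.118, "wz": 0, "fingers": 1}, {"tx": 0, "ty": 0, "tz": 0, "wx": -0.018, "wy": 0.118, "wz": 0, "fingers": 1}, {"tx": 0, "ty": 0, "tz": 0, "wx": -0.018, "wy": 0.118, "wz": 0, "fingers": 1}, {"tx": 0, "ty": 0, "tz": 0, "wx": -0.018, "wy": 0.118, "wz": 0, "fingers": 1}])

```text
time: 26.5
eef_pos: [0.4866, 0.178, 0.1726]
eef_rot: [0.27, 0.168, 0.684, -0.656]
force: [0.1, -0.0, -0.4]
opening: 0.0872
```

```bash
python3 - <<'E'
from h import *
can([.4765,.1755],np.pi+.147,0,a=35,g=.015,z=.029)
E
```

```text
t*100mm [-81.0317 -11.9982 -57.3576]
t 26.5 tcp [0.4866 0.178  0.1726] F [ 0.0627 -0.034  -0.4328] open 0.08719877238801672 q [0.1832 0.7572 1.1768 0.0283 2.1465 1.612 ]
shift mm [   0.6578   -0.9375 -146.5037]
rotvec 1 [ 0.0037  0.0215 -0.0019]
rotvec -1 [-2.5222 -0.3822 -1.8259]
```

Emit:
play_rows(commands=[{"tx": 1, "ty": -1, "tz": -15, "wx": 0, "wy": 0.02, "wz": 0, "fingers": 1}, {"tx": 0, "ty": 0, "tz": -20, "wx": 0, "wy": 0, "wz": 0, "fingers": 1}, {"tx": 0, "ty": 0, "tz": -20, "wx": 0, "wy": 0, "wz": 0, "fingers": 1}, {"tx": 0, "ty": 0, "tz": -20, "wx": 0, "wy": 0, "wz": 0, "fingers": 1}, {"tx": 0, "ty": 0, "tz": -20, "wx": 0, "wy": 0, "wz": 0, "fingers": 1}, {"tx": 0, "ty": 0, "tz": -15, "wx": 0, "wy": 0, "wz": 0, "fingers": 1}, {"tx": 0, "ty": 0, "tz": -8, "wx": 0, "wy": 0, "wz": 0, "fingers": 1}, {"tx": 0, "ty": 0, "tz": 0, "wx": 0, "wy": 0, "wz": 0, "fingers": 1}])

```text
time: 27.17
eef_pos: [0.4906, 0.1766, 0.0437]
eef_rot: [0.26, 0.159, 0.687, -0.659]
force: [-0.0, -0.3, 0.2]
opening: 0.0872
```

```bash
python3 - <<'E'
from h import *
can([.4765,.1755],np.pi+.147,0,a=35,g=.015,z=.029)
E
```

```text
t*100mm [-81.0317 -11.9982 -57.3576]
t 27.1667 tcp [0.4906 0.1766 0.0437] F [-0.0399 -0.3357  0.1872] open 0.087176739979506 q [0.1791 0.9555 1.1373 0.0264 2.016  1.6032]
shift mm [ -3.3014   0.4588 -17.5504]
rotvec 1 [ 0.0049 -0.0069 -0.0005]
rotvec -1 [-2.5495 -0.3817 -1.7906]
```

Emit:
play_rows(commands=[{"tx": -3, "ty": 0, "tz": -10, "wx": 0, "wy": 0, "wz": 0, "fingers": 1}, {"tx": 0, "ty": 0, "tz": -7, "wx": 0, "wy": 0, "wz": 0, "fingers": 1}, {"tx": 0, "ty": 0, "tz": 0, "wx": 0, "wy": 0, "wz": 0, "fingers": 0.5}, {"tx": 0, "ty": 0, "tz": 0, "wx": 0, "wy": 0, "wz": 0, "fingers": 0.5}, {"tx": 0, "ty": 0, "tz": 0, "wx": 0, "wy": 0, "wz": 0, "fingers": 0.5}, {"tx": 0, "ty": 0, "tz": 0, "wx": 0, "wy": 0, "wz": 0, "fingers": 0.5}, {"tx": 0, "ty": 0, "tz": 0, "wx": 0, "wy": 0, "wz": 0, "fingers": 0.5}, {"tx": 0, "ty": 0, "tz": 0, "wx": 0, "wy": 0, "wz": 0, "fingers": 0.5}], squeeze=30)

```text
time: 27.83
eef_pos: [0.4903, 0.1774, 0.0298]
eef_rot: [0.262, 0.162, 0.687, -0.658]
force: [-0.5, 0.0, -0.3]
opening: 0.0582
```

```bash
python3 - <<'E'
from h import *
can([.4765,.1755],np.pi+.147,0,a=35,g=.015,z=.029)
for r in ik(*peg(1,.25,-.475),np.array([-.7,0,1.9,.2,.7,1])): print(*r)
E
```

```text
t*100mm [-81.0317 -11.9982 -57.3576]
t 27.8333 tcp [0.4903 0.1774 0.0298] F [-0.4908  0.031  -0.3392] open 0.05816984751255207 q [0.1802 0.9701 1.1381 0.0268 1.9928 1.6032]
shift mm [-3.0167 -0.2906 -3.6735]
rotvec 1 [ 0.0034  0.0007 -0.0008]
rotvec -1 [-2.543  -0.3808 -1.8008]
t 27.8333 tcp [0.4903 0.1774 0.0298] F [-0.4908  0.031  -0.3392] open 0.05816984751255207 q [0.1802 0.9701 1.1381 0.0268 1.9928 1.6032]
shift mm [  48.447  -500.3993  216.0986]
rotvec 1 [ 0.455  -0.0705  2.4869]
rotvec -1 [-0.2564 -1.5706 -0.4851]
1 [-0.747 -0.194  2.041  0.238  0.715 -1.977] err 0.0
-1 [-0.747 -0.194  2.041  0.238  0.715  1.165] err 0.0
```

Emit:
play_rows(commands=[{"tx": 0, "ty": 0, "tz": 20, "wx": 0, "wy": 0, "wz": 0, "fingers": 0.5}, {"tx": 0, "ty": 0, "tz": 30, "wx": 0, "wy": 0, "wz": 0, "fingers": 0.5}, {"tx": 0, "ty": 0, "tz": 30, "wx": 0, "wy": 0, "wz": 0, "fingers": 0.5}, {"tx": 2, "ty": -15, "tz": 30, "wx": -0.018, "wy": -0.112, "wz": -0.035, "fingers": 0.5}, {"tx": 3, "ty": -25, "tz": 30, "wx": -0.018, "wy": -0.112, "wz": -0.035, "fingers": 0.5}, {"tx": 3, "ty": -25, "tz": 30, "wx": -0.018, "wy": -0.112, "wz": -0.035, "fingers": 0.5}, {"tx": 3, "ty": -25, "tz": 30, "wx": -0.018, "wy": -0.112, "wz": -0.035, "fingers": 0.5}, {"tx": 3, "ty": -25, "tz": 15, "wx": -0.018, "wy": -0.112, "wz": -0.035, "fingers": 0.5}])

```text
time: 28.5
eef_pos: [0.4977, 0.061, 0.235]
eef_rot: [-0.389, -0.383, -0.54, 0.64]
force: [1.2, 0.1, -1.3]
opening: 0.0584
```

Emit:
play_rows(commands=[{"tx": 3, "ty": -28, "tz": 0, "wx": -0.018, "wy": -0.112, "wz": -0.035, "fingers": 0.5}, {"tx": 3, "ty": -28, "tz": 0, "wx": -0.018, "wy": -0.112, "wz": -0.035, "fingers": 0.5}, {"tx": 3, "ty": -28, "tz": 0, "wx": -0.018, "wy": -0.112, "wz": -0.035, "fingers": 0.5}, {"tx": 3, "ty": -28, "tz": 0, "wx": -0.018, "wy": -0.112, "wz": -0.035, "fingers": 0.5}, {"tx": 3, "ty": -28, "tz": 0, "wx": -0.018, "wy": -0.112, "wz": -0.035, "fingers": 0.5}, {"tx": 3, "ty": -28, "tz": 0, "wx": -0.018, "wy": -0.112, "wz": -0.035, "fingers": 0.5}, {"tx": 3, "ty": -28, "tz": 0, "wx": -0.018, "wy": -0.112, "wz": -0.035, "fingers": 0.5}, {"tx": 3, "ty": -28, "tz": 0, "wx": -0.018, "wy": -0.112, "wz": -0.035, "fingers": 0.5}])

```text
time: 29.17
eef_pos: [0.5261, -0.1738, 0.252]
eef_rot: [0.527, 0.67, 0.199, -0.483]
force: [-0.1, 1.3, -2.4]
opening: 0.0583
```

```bash
python3 - <<'E'
from h import *
peg(1,.24,-.475,dx=-.004)
E
```

```text
t 29.1667 tcp [ 0.5261 -0.1738  0.252 ] F [-0.0795  1.2934 -2.4446] open 0.05829660486615089 q [-0.4477 -0.3608  2.136  -0.0312  0.8261  1.5852]
shift mm [   9.1429 -147.3762  -16.0908]
rotvec 1 [-1.501   0.7856  2.6095]
rotvec -1 [-0.0109 -0.0732 -0.0204]
```

Emit:
play_rows(commands=[{"tx": 1, "ty": -25, "tz": 0, "wx": -0.01, "wy": -0.07, "wz": -0.02, "fingers": 0.5}, {"tx": 2, "ty": -25, "tz": 0, "wx": 0, "wy": 0, "wz": 0, "fingers": 0.5}, {"tx": 2, "ty": -25, "tz": 0, "wx": 0, "wy": 0, "wz": 0, "fingers": 0.5}, {"tx": 2, "ty": -25, "tz": 0, "wx": 0, "wy": 0, "wz": 0, "fingers": 0.5}, {"tx": 2, "ty": -20, "tz": 0, "wx": 0, "wy": 0, "wz": 0, "fingers": 0.5}, {"tx": 0, "ty": -15, "tz": 0, "wx": 0, "wy": 0, "wz": 0, "fingers": 0.5}, {"tx": 0, "ty": 0, "tz": -10, "wx": 0, "wy": 0, "wz": 0, "fingers": 0.5}, {"tx": 0, "ty": 0, "tz": 0, "wx": 0, "wy": 0, "wz": 0, "fingers": 0.5}])

```text
time: 29.83
eef_pos: [0.5237, -0.3154, 0.235]
eef_rot: [0.529, 0.687, 0.168, -0.469]
force: [-0.8, 0.4, -3.5]
opening: 0.0586
```

```bash
python3 - <<'E'
from h import *
peg(1,.093,-.475,dx=-.004)
E
```

```text
t 29.8333 tcp [ 0.5237 -0.3154  0.235 ] F [-0.7644  0.3841 -3.5108] open 0.05855098466589267 q [-0.7543 -0.2262  2.0873  0.2375  0.7063  1.1667]
shift mm [  11.4535   -5.7657 -146.064 ]
rotvec 1 [ 1.5884 -0.8246 -2.5706]
rotvec -1 [-0.004  -0.004   0.0102]
```

Emit:
play_rows(commands=[{"tx": 6, "ty": -3, "tz": 0, "wx": 0, "wy": 0, "wz": 0.01, "fingers": 0.5}, {"tx": 5, "ty": -3, "tz": -10, "wx": 0, "wy": 0, "wz": 0, "fingers": 0.5}, {"tx": 0, "ty": 0, "tz": -15, "wx": 0, "wy": 0, "wz": 0, "fingers": 0.5}, {"tx": 0, "ty": 0, "tz": -15, "wx": 0, "wy": 0, "wz": 0, "fingers": 0.5}, {"tx": 0, "ty": 0, "tz": -10, "wx": 0, "wy": 0, "wz": 0, "fingers": 0.5}, {"tx": 0, "ty": 0, "tz": 0, "wx": 0, "wy": 0, "wz": 0, "fingers": 0.5}])

```text
time: 30.33
eef_pos: [0.5367, -0.316, 0.1824]
eef_rot: [0.532, 0.686, 0.175, -0.464]
force: [-0.5, 0.7, -3.0]
opening: 0.0582
```

```bash
python3 - <<'E'
from h import *
peg(1,.093,-.475,dx=-.004)
E
```

```text
t 30.3333 tcp [ 0.5367 -0.316   0.1824] F [-0.4977  0.6829 -2.9684] open 0.05823376519266836 q [-0.7427 -0.1256  2.1064  0.284   0.5948  1.1062]
shift mm [ -1.4935  -5.2172 -93.5132]
rotvec 1 [-1.5964  0.8082  2.5762]
rotvec -1 [-0.0063 -0.0054 -0.0082]
```

Emit:
play_rows(commands=[{"tx": -1, "ty": -5, "tz": -10, "wx": 0, "wy": 0, "wz": -0.008, "fingers": 0.5}, {"tx": 0, "ty": 0, "tz": -12, "wx": 0, "wy": 0, "wz": 0, "fingers": 0.5}, {"tx": 0, "ty": 0, "tz": -10, "wx": 0, "wy": 0, "wz": 0, "fingers": 0.5}, {"tx": 0, "ty": 0, "tz": 0, "wx": 0, "wy": 0, "wz": 0, "fingers": 0.5}])

```text
time: 30.67
eef_pos: [0.5372, -0.3202, 0.15]
eef_rot: [0.531, 0.687, 0.173, -0.465]
force: [0.1, 0.3, -2.8]
opening: 0.0581
```

```bash
python3 - <<'E'
from h import *
peg(1,.093,-.475,dx=-.004)
E
```

```text
t 30.6667 tcp [ 0.5372 -0.3202  0.15  ] F [ 0.1264  0.2669 -2.7681] open 0.0580809898283179 q [-0.7469 -0.069   2.1244  0.3194  0.521   1.0655]
shift mm [ -1.9629  -0.9587 -61.0527]
rotvec 1 [-1.5986  0.8159  2.5779]
rotvec -1 [-0.0048 -0.0036 -0.0024]
```

Emit:
play_rows(commands=[{"tx": -2, "ty": -1, "tz": -12, "wx": 0, "wy": 0, "wz": 0, "fingers": 0.5}, {"tx": 0, "ty": 0, "tz": -12, "wx": 0, "wy": 0, "wz": 0, "fingers": 0.5}, {"tx": -1, "ty": 0, "tz": -12, "wx": 0, "wy": 0, "wz": 0, "fingers": 0.5}, {"tx": 0, "ty": 0, "tz": -10, "wx": 0, "wy": 0, "wz": 0, "fingers": 0.5}, {"tx": 0, "ty": 0, "tz": 0, "wx": 0, "wy": 0, "wz": 0, "fingers": 0.5}])

```text
time: 31.08
eef_pos: [0.536, -0.323, 0.1054]
eef_rot: [0.533, 0.687, 0.171, -0.464]
force: [-1.6, 0.6, -1.9]
opening: 0.0585
```

```bash
python3 - <<'E'
from h import *
peg(1,.093,-.475,dx=-.004)
E
```

```text
t 31.0833 tcp [ 0.536  -0.323   0.1054] F [-1.6475  0.6456 -1.8517] open 0.058468621777463516 q [-0.7534  0.0114  2.1489  0.4032  0.4194  0.9683]
shift mm [ -0.7695   1.778  -16.4767]
rotvec 1 [-1.6036  0.8207  2.5727]
rotvec -1 [-0.0011  0.0006 -0.0021]
```

Emit:
play_rows(commands=[{"tx": -1, "ty": 2, "tz": -8, "wx": 0, "wy": 0, "wz": 0, "fingers": 0.5}, {"tx": 0, "ty": 0, "tz": -5, "wx": 0, "wy": 0, "wz": 0, "fingers": 0.5}, {"tx": 0, "ty": 0, "tz": -3, "wx": 0, "wy": 0, "wz": 0, "fingers": 0.5}, {"tx": 0, "ty": 0, "tz": 0, "wx": 0, "wy": 0, "wz": 0, "fingers": 0.5}])

```text
time: 31.42
eef_pos: [0.5359, -0.3216, 0.0898]
eef_rot: [0.534, 0.687, 0.17, -0.464]
force: [0.7, 0.4, -2.3]
opening: 0.058
```

Emit:
play_rows(commands=[{"tx": 0, "ty": 0, "tz": -3, "wx": 0, "wy": 0, "wz": 0, "fingers": 0.5}, {"tx": 0, "ty": 0, "tz": 0, "wx": 0, "wy": 0, "wz": 0, "fingers": 0.5}])

```text
time: 31.58
eef_pos: [0.5369, -0.3223, 0.0879]
eef_rot: [0.534, 0.687, 0.169, -0.463]
force: [0.1, 0.6, -2.0]
opening: 0.0584
```

Emit:
play_rows(commands=[{"tx": 0, "ty": 0, "tz": -2, "wx": 0, "wy": 0, "wz": 0, "fingers": 0.5}, {"tx": 0, "ty": 0, "tz": 0, "wx": 0, "wy": 0, "wz": 0, "fingers": 0.78}, {"tx": 0, "ty": 0, "tz": 0, "wx": 0, "wy": 0, "wz": 0, "fingers": 0.78}, {"tx": 0, "ty": 0, "tz": 0, "wx": 0, "wy": 0, "wz": 0, "fingers": 0.78}, {"tx": -5, "ty": 3, "tz": 8, "wx": 0, "wy": 0, "wz": 0, "fingers": 0.78}, {"tx": -10, "ty": 5, "tz": 16, "wx": 0, "wy": 0, "wz": 0, "fingers": 0.78}, {"tx": -15, "ty": 8, "tz": 25, "wx": 0, "wy": 0, "wz": 0, "fingers": 0.78}, {"tx": -15, "ty": 8, "tz": 25, "wx": 0, "wy": 0, "wz": 0, "fingers": 0.78}])

```text
time: 32.25
eef_pos: [0.4912, -0.2985, 0.1592]
eef_rot: [0.533, 0.687, 0.17, -0.464]
force: [0.6, -1.0, 1.2]
opening: 0.0677
```

Emit:
play_rows(commands=[{"tx": -15, "ty": 8, "tz": 25, "wx": 0, "wy": 0, "wz": 0, "fingers": 1}, {"tx": -15, "ty": 8, "tz": 25, "wx": 0, "wy": 0, "wz": 0, "fingers": 1}, {"tx": 0, "ty": 11, "tz": 25, "wx": 0, "wy": 0, "wz": 0, "fingers": 1}, {"tx": 0, "ty": 0, "tz": 0, "wx": 0, "wy": 0, "wz": 0, "fingers": 1}])

```text
time: 32.58
eef_pos: [0.4587, -0.2716, 0.2435]
eef_rot: [0.535, 0.686, 0.165, -0.464]
force: [1.0, -0.4, 0.9]
opening: 0.0841
```

```bash
python3 - <<'E'
from h import *
a=robot.camera('scene'); b=robot.camera('side')
o=np.zeros((600,800,3),np.uint8)
r=lambda im,x,y,w,h,s:cv2.resize(im[y:y+h,x:x+w,::-1],None,fx=s,fy=s,interpolation=cv2.INTER_CUBIC)
o[:260,:800]=r(a,40,160,400,130,2); o[265:595,:360]=r(a,375,200,72,66,5); o[265:595,370:670]=r(b,160,290,60,66,5); o[265:465,672:800]=r(b,285,100,64,100,2)
cv2.imwrite('pics/s7.png',o)
can([.5927,.35],.857,.12,a=90,g=0,z=.033)
E
```

```text
t*100mm [   0.    0. -100.]
t 32.6833 tcp [ 0.4577 -0.2709  0.2384] F [ 0.3362 -0.4562 -0.6487] open 0.08601023569752024 q [-0.7963 -0.4792  2.2676  0.2586  0.7796  1.1193]
shift mm [135.0262 620.8977 -90.3655]
rotvec 1 [ 0.6918  0.131  -1.7448]
rotvec -1 [-0.123   0.6494  1.2879]
```

View pics/s7.png

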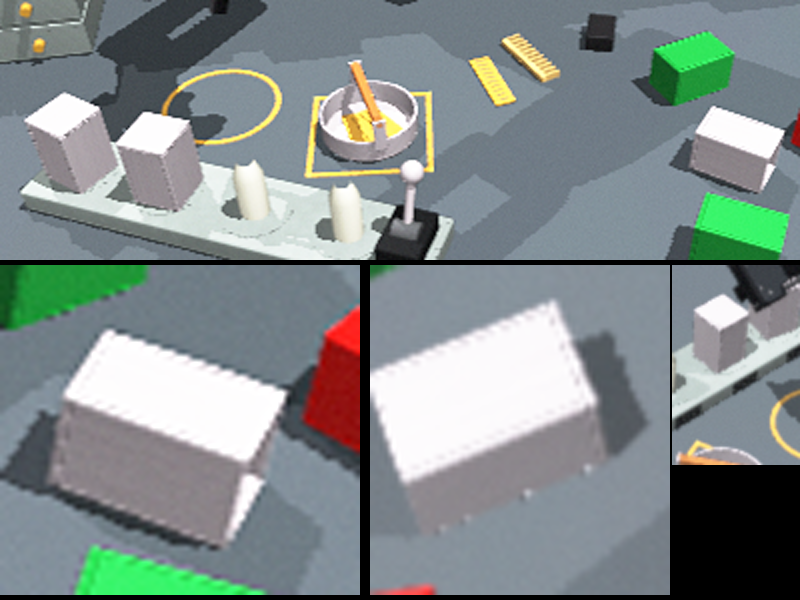

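Emit:
play_rows(commands=[{"tx": 7, "ty": 31, "tz": 0, "wx": -0.009, "wy": 0.05, "wz": 0.099, "fingers": 1}, {"tx": 7, "ty": 31, "tz": 0, "wx": -0.009, "wy": 0.05, "wz": 0.099, "fingers": 1}, {"tx": 7, "ty": 31, "tz": 0, "wx": -0.009, "wy": 0.05, "wz": 0.099, "fingers": 1}, {"tx": 7, "ty": 31, "tz": 0, "wx": -0.009, "wy": 0.05, "wz": 0.099, "fingers": 1}, {"tx": 7, "ty": 31, "tz": 0, "wx": -0.009, "wy": 0.05, "wz": 0.099, "fingers": 1}, {"tx": 7, "ty": 31, "tz": 0, "wx": -0.009, "wy": 0.05, "wz": 0.099, "fingers": 1}, {"tx": 7, "ty": 31, "tz": 0, "wx": -0.009, "wy": 0.05, "wz": 0.099, "fingers": 1}, {"tx": 7, "ty": 31, "tz": 0, "wx": -0.009, "wy": 0.05, "wz": 0.099, "fingers": 1}])

```text
time: 33.35
eef_pos: [0.5085, -0.0174, 0.2242]
eef_rot: [0.649, 0.433, 0.516, -0.355]
force: [0.3, -0.9, 0.4]
opening: 0.0869
```

Emit:
play_rows(commands=[{"tx": 7, "ty": 31, "tz": 0, "wx": -0.009, "wy": 0.05, "wz": 0.099, "fingers": 1}, {"tx": 7, "ty": 31, "tz": 0, "wx": -0.009, "wy": 0.05, "wz": 0.099, "fingers": 1}, {"tx": 7, "ty": 31, "tz": 0, "wx": -0.009, "wy": 0.05, "wz": 0.099, "fingers": 1}, {"tx": 7, "ty": 31, "tz": 0, "wx": -0.009, "wy": 0.05, "wz": 0.099, "fingers": 1}, {"tx": 7, "ty": 31, "tz": 0, "wx": -0.009, "wy": 0.05, "wz": 0.099, "fingers": 1}, {"tx": 7, "ty": 31, "tz": 0, "wx": 0, "wy": 0, "wz": 0, "fingers": 1}, {"tx": 7, "ty": 31, "tz": 0, "wx": 0, "wy": 0, "wz": 0, "fingers": 1}, {"tx": 7, "ty": 31, "tz": 0, "wx": 0, "wy": 0, "wz": 0, "fingers": 1}])

```text
time: 34.02
eef_pos: [0.5632, 0.2434, 0.2036]
eef_rot: [0.648, 0.213, 0.69, -0.243]
force: [-0.1, -0.1, -0.0]
opening: 0.087
```

```bash
python3 - <<'E'
from h import *
S=cam('scene');T=cam('side')
for C,L in ((S,[(387.6,226.6),(397.4,213.2),(432.2,225),(424.2,239.2)]),(T,[(196.6,297.2),(205.4,317.8),(167,333),(160.2,311.6)])):
    q=np.array([onplane(C,u,v,.058)[:2] for u,v in L]);d=q[2]+q[3]-q[0]-q[1];print(q.mean(0),np.arctan2(d[1],d[0]),np.linalg.norm(d)/2)
can([.591,.349],.857,.0,a=90,g=0,z=.039)
E
```

```text
[0.5931 0.3497] 0.852441768000579 0.08729634484231166
[0.5908 0.3482] 0.8346019376631064 0.08759433431304751
t*100mm [   0.    0. -100.]
t 34.0167 tcp [0.5632 0.2434 0.2036] F [-0.1338 -0.0855 -0.027 ] open 0.0870431210009969 q [ 0.2797  0.274   1.5269 -0.0006  1.4142  0.937 ]
shift mm [  27.7764  105.6437 -169.5958]
rotvec 1 [0.1098 0.0291 3.083 ]
rotvec -1 [ 0.0189 -0.0712 -0.0566]
```

Emit:
play_rows(commands=[{"tx": 8, "ty": 28, "tz": -5, "wx": 0.009, "wy": -0.035, "wz": -0.034, "fingers": 1}, {"tx": 8, "ty": 28, "tz": -10, "wx": 0.009, "wy": -0.035, "wz": -0.034, "fingers": 1}, {"tx": 7, "ty": 26, "tz": -15, "wx": 0, "wy": 0, "wz": 0, "fingers": 1}, {"tx": 3, "ty": 15, "tz": -20, "wx": 0, "wy": 0, "wz": 0, "fingers": 1}, {"tx": 0, "ty": 0, "tz": -20, "wx": 0, "wy": 0, "wz": 0, "fingers": 1}, {"tx": 0, "ty": 0, "tz": -10, "wx": 0, "wy": 0, "wz": 0, "fingers": 1}, {"tx": 0, "ty": 0, "tz": 0, "wx": 0, "wy": 0, "wz": 0, "fingers": 1}])

```text
time: 34.6
eef_pos: [0.5853, 0.3521, 0.1]
eef_rot: [0.656, 0.245, 0.668, -0.252]
force: [-0.7, -0.0, 0.2]
opening: 0.0867
```

```bash
python3 - <<'E'
from h import *
can([.592,.349],.845,.0,a=90,g=0,z=.039)
E
```

```text
t*100mm [   0.    0. -100.]
t 34.6 tcp [0.5853 0.3521 0.1   ] F [-0.667  -0.0345  0.2187] open 0.08673027891110735 q [0.4237 0.486  1.4539 0.0057 1.2194 1.1402]
shift mm [  6.6741  -3.1376 -65.9964]
rotvec 1 [0.0287 0.0037 3.1341]
rotvec -1 [ 0.0024 -0.0183 -0.0073]
```

Emit:
play_rows(commands=[{"tx": 6, "ty": -3, "tz": -15, "wx": 0, "wy": -0.018, "wz": -0.007, "fingers": 1}, {"tx": 0, "ty": 0, "tz": -18, "wx": 0, "wy": 0, "wz": 0, "fingers": 1}, {"tx": 0, "ty": 0, "tz": -18, "wx": 0, "wy": 0, "wz": 0, "fingers": 1}, {"tx": 0, "ty": 0, "tz": -10, "wx": 0, "wy": 0, "wz": 0, "fingers": 1}, {"tx": 0, "ty": 0, "tz": -3, "wx": 0, "wy": 0, "wz": 0, "fingers": 1}, {"tx": 0, "ty": 0, "tz": 0, "wx": 0, "wy": 0, "wz": 0, "fingers": 0.5}, {"tx": 0, "ty": 0, "tz": 0, "wx": 0, "wy": 0, "wz": 0, "fingers": 0.5}, {"tx": 0, "ty": 0, "tz": 0, "wx": 0, "wy": 0, "wz": 0, "fingers": 0.5}])

```text
time: 35.27
eef_pos: [0.5917, 0.3447, 0.0316]
eef_rot: [0.66, 0.25, 0.662, -0.254]
force: [-0.3, -0.5, 0.8]
opening: 0.0744
```

Emit:
play_rows(commands=[{"tx": 0, "ty": 0, "tz": 0, "wx": 0, "wy": 0, "wz": 0, "fingers": 0.5}, {"tx": 0, "ty": 0, "tz": 0, "wx": 0, "wy": 0, "wz": 0, "fingers": 0.5}, {"tx": 0, "ty": 0, "tz": 0, "wx": 0, "wy": 0, "wz": 0, "fingers": 0.5}])

```text
time: 35.52
eef_pos: [0.5936, 0.3455, 0.035]
eef_rot: [0.661, 0.251, 0.661, -0.253]
force: [0.4, -0.2, -2.1]
opening: 0.0581
```

```bash
python3 - <<'E'
from h import *
can([.475,.175],.15,0,a=90,g=0,z=.039)
E
```

```text
t*100mm [   0.    0. -100.]
t 35.5167 tcp [0.5936 0.3455 0.035 ] F [ 0.3894 -0.1809 -2.0595] open 0.05810672975362432 q [ 0.4133  0.5612  1.4821 -0.002   1.1     1.1435]
shift mm [-118.57   -170.5228   -1.002 ]
rotvec 1 [0.002  0.0025 2.45  ]
rotvec -1 [ 0.0019 -0.0015 -0.6916]
```

Emit:
play_rows(commands=[{"tx": 0, "ty": 0, "tz": 20, "wx": 0, "wy": 0, "wz": 0, "fingers": 0.5}, {"tx": 0, "ty": 0, "tz": 30, "wx": 0, "wy": 0, "wz": 0, "fingers": 0.5}, {"tx": 0, "ty": 0, "tz": 30, "wx": 0, "wy": 0, "wz": 0.06, "fingers": 0.5}, {"tx": -4, "ty": -6, "tz": 10, "wx": 0, "wy": 0, "wz": 0.12, "fingers": 0.5}, {"tx": -6, "ty": -9, "tz": 0, "wx": 0, "wy": 0, "wz": 0.12, "fingers": 0.5}, {"tx": -6, "ty": -9, "tz": 0, "wx": 0, "wy": 0, "wz": 0.12, "fingers": 0.5}, {"tx": -6, "ty": -9, "tz": 0, "wx": 0, "wy": 0, "wz": 0.12, "fingers": 0.5}, {"tx": -6, "ty": -9, "tz": 0, "wx": 0, "wy": 0, "wz": 0.12, "fingers": 0.5}])

```text
time: 36.18
eef_pos: [0.5642, 0.3039, 0.1306]
eef_rot: [0.709, 0.015, 0.705, -0.017]
force: [-0.8, -0.1, -2.7]
opening: 0.058
```

Emit:
play_rows(commands=[{"tx": -6, "ty": -9, "tz": 0, "wx": 0, "wy": 0, "wz": 0.125, "fingers": 0.5}, {"tx": -6, "ty": -9, "tz": 0, "wx": 0, "wy": 0, "wz": 0.125, "fingers": 0.5}, {"tx": -6, "ty": -9, "tz": 0, "wx": 0, "wy": 0, "wz": 0.125, "fingers": 0.5}, {"tx": -6, "ty": -9, "tz": 0, "wx": 0, "wy": 0, "wz": 0.125, "fingers": 0.5}, {"tx": -6, "ty": -9, "tz": 0, "wx": 0, "wy": 0, "wz": 0.125, "fingers": 0.5}, {"tx": -6, "ty": -9, "tz": 0, "wx": 0, "wy": 0, "wz": 0.125, "fingers": 0.5}, {"tx": -6, "ty": -9, "tz": 0, "wx": 0, "wy": 0, "wz": 0.125, "fingers": 0.5}, {"tx": -6, "ty": -9, "tz": 0, "wx": 0, "wy": 0, "wz": 0.125, "fingers": 0.5}])

```text
time: 36.85
eef_pos: [0.5131, 0.2291, 0.1328]
eef_rot: [0.632, -0.325, 0.624, 0.325]
force: [-0.3, -0.1, -2.0]
opening: 0.058
```

Emit:
play_rows(commands=[{"tx": -6, "ty": -9, "tz": 0, "wx": 0, "wy": 0, "wz": 0.125, "fingers": 0.5}, {"tx": -6, "ty": -9, "tz": 0, "wx": 0, "wy": 0, "wz": 0.125, "fingers": 0.5}, {"tx": -6, "ty": -9, "tz": 0, "wx": 0, "wy": 0, "wz": 0.125, "fingers": 0.5}, {"tx": -6, "ty": -9, "tz": 0, "wx": 0, "wy": 0, "wz": 0.125, "fingers": 0.5}, {"tx": -6, "ty": -9, "tz": 0, "wx": 0, "wy": 0, "wz": 0.125, "fingers": 0.5}, {"tx": -6, "ty": -9, "tz": 0, "wx": 0, "wy": 0, "wz": 0.125, "fingers": 0.5}, {"tx": 0, "ty": 0, "tz": 0, "wx": 0, "wy": 0, "wz": 0, "fingers": 0.5}])

```text
time: 37.43
eef_pos: [0.4736, 0.1717, 0.1341]
eef_rot: [0.468, -0.532, 0.46, 0.535]
force: [-0.1, 0.8, -3.0]
opening: 0.0579
```

```bash
python3 - <<'E'
from h import *
can([.475,.175],.15,0,a=90,g=0,z=.04)
E
```

```text
t*100mm [   0.    0. -100.]
t 37.4333 tcp [0.4736 0.1717 0.1341] F [-0.06    0.8156 -2.9918] open 0.057945990079512046 q [ 0.1849  0.0247  1.9425  0.0101  1.1685 -1.5286]
shift mm [  1.3955   3.3468 -99.111 ]
rotvec 1 [-0.0103  0.004   0.0113]
rotvec -1 [ 0.0063  0.0161 -3.1303]
```

Emit:
play_rows(commands=[{"tx": 1, "ty": 3, "tz": -15, "wx": -0.01, "wy": 0.004, "wz": 0.01, "fingers": 0.5}, {"tx": 0, "ty": 0, "tz": -20, "wx": 0, "wy": 0, "wz": 0, "fingers": 0.5}, {"tx": 0, "ty": 0, "tz": -20, "wx": 0, "wy": 0, "wz": 0, "fingers": 0.5}, {"tx": 0, "ty": 0, "tz": -15, "wx": 0, "wy": 0, "wz": 0, "fingers": 0.5}, {"tx": 0, "ty": 0, "tz": -10, "wx": 0, "wy": 0, "wz": 0, "fingers": 0.5}, {"tx": 0, "ty": 0, "tz": -5, "wx": 0, "wy": 0, "wz": 0, "fingers": 0.5}, {"tx": 0, "ty": 0, "tz": 0, "wx": 0, "wy": 0, "wz": 0, "fingers": 0.5}])

```text
time: 38.02
eef_pos: [0.4783, 0.1769, 0.05]
eef_rot: [-0.47, 0.533, -0.464, -0.529]
force: [-0.8, 0.5, -3.2]
opening: 0.0577
```

```bash
python3 - <<'E'
from h import *
can([.475,.175],.15,0,a=90,g=0,z=.04)
E
```

```text
t*100mm [   0.    0. -100.]
t 38.0167 tcp [0.4783 0.1769 0.05  ] F [-0.8073  0.5385 -3.1776] open 0.05774409080822886 q [ 0.199   0.1626  1.9757  0.0009  0.9925 -1.4992]
shift mm [ -3.343   -1.9193 -15.0342]
rotvec 1 [-0.003   0.0104  0.0231]
rotvec -1 [ 0.0162  0.0047 -3.1185]
```

Emit:
play_rows(commands=[{"tx": 0, "ty": 0, "tz": -8, "wx": 0, "wy": 0, "wz": 0, "fingers": 0.5}, {"tx": 0, "ty": 0, "tz": -7, "wx": 0, "wy": 0, "wz": 0, "fingers": 0.5}, {"tx": 0, "ty": 0, "tz": 0, "wx": 0, "wy": 0, "wz": 0, "fingers": 0.5}])

```text
time: 38.27
eef_pos: [0.48, 0.1776, 0.0356]
eef_rot: [-0.472, 0.533, -0.464, -0.527]
force: [-0.9, -0.2, -1.9]
opening: 0.0578
```

Emit:
play_rows(commands=[{"tx": 0, "ty": 0, "tz": 0, "wx": 0, "wy": 0, "wz": 0, "fingers": 1}, {"tx": 0, "ty": 0, "tz": 0, "wx": 0, "wy": 0, "wz": 0, "fingers": 1}, {"tx": 0, "ty": 0, "tz": 0, "wx": 0, "wy": 0, "wz": 0, "fingers": 1}, {"tx": 0, "ty": 0, "tz": 20, "wx": 0, "wy": 0, "wz": 0, "fingers": 1}, {"tx": 0, "ty": 0, "tz": 40, "wx": 0, "wy": 0, "wz": 0, "fingers": 1}, {"tx": 0, "ty": 0, "tz": 40, "wx": 0, "wy": 0, "wz": 0, "fingers": 1}])

```text
time: 38.77
eef_pos: [0.4749, 0.1763, 0.1319]
eef_rot: [0.469, -0.53, 0.468, 0.53]
force: [0.6, -0.0, -0.4]
opening: 0.0847
```

Emit:
play_rows(commands=[{"tx": 0, "ty": 0, "tz": 10, "wx": -0.015, "wy": 0.12, "wz": 0, "fingers": 1}, {"tx": 0, "ty": 0, "tz": 0, "wx": -0.015, "wy": 0.12, "wz": 0, "fingers": 1}, {"tx": 0, "ty": 0, "tz": 0, "wx": -0.015, "wy": 0.12, "wz": 0, "fingers": 1}, {"tx": 0, "ty": 0, "tz": 0, "wx": -0.015, "wy": 0.12, "wz": 0, "fingers": 1}, {"tx": 0, "ty": 0, "tz": 0, "wx": -0.015, "wy": 0.12, "wz": 0, "fingers": 1}, {"tx": 0, "ty": 0, "tz": 0, "wx": -0.015, "wy": 0.12, "wz": 0, "fingers": 1}, {"tx": 0, "ty": 0, "tz": 0, "wx": -0.015, "wy": 0.12, "wz": 0, "fingers": 1}, {"tx": 0, "ty": 0, "tz": 0, "wx": -0.015, "wy": 0.12, "wz": 0, "fingers": 1}])

```text
time: 39.43
eef_pos: [0.4873, 0.1795, 0.174]
eef_rot: [0.175, -0.257, 0.657, 0.687]
force: [1.5, 0.4, -1.0]
opening: 0.0873
```

```bash
python3 - <<'E'
from h import *
can([.477,.1765],np.pi+.127,0,a=35,g=.015,z=.029)
E
```

```text
t*100mm [-81.2555 -10.3753 -57.3576]
t 39.4333 tcp [0.4873 0.1795 0.174 ] F [ 1.5001  0.4069 -1.0016] open 0.08733324490319272 q [ 0.1728  0.7617  1.1718  0.0527  2.1551 -1.5162]
shift mm [   0.5333   -1.6478 -147.869 ]
rotvec 1 [2.5426 0.314  1.816 ]
rotvec -1 [-0.0064  0.0109  0.0048]
```

Emit:
play_rows(commands=[{"tx": 1, "ty": -1, "tz": -15, "wx": -0.006, "wy": 0.01, "wz": 0.005, "fingers": 1}, {"tx": 0, "ty": 0, "tz": -20, "wx": 0, "wy": 0, "wz": 0, "fingers": 1}, {"tx": 0, "ty": 0, "tz": -20, "wx": 0, "wy": 0, "wz": 0, "fingers": 1}, {"tx": 0, "ty": 0, "tz": -20, "wx": 0, "wy": 0, "wz": 0, "fingers": 1}, {"tx": 0, "ty": 0, "tz": -20, "wx": 0, "wy": 0, "wz": 0, "fingers": 1}, {"tx": 0, "ty": 0, "tz": -15, "wx": 0, "wy": 0, "wz": 0, "fingers": 1}, {"tx": 0, "ty": 0, "tz": -8, "wx": 0, "wy": 0, "wz": 0, "fingers": 1}, {"tx": 0, "ty": 0, "tz": 0, "wx": 0, "wy": 0, "wz": 0, "fingers": 1}])

```text
time: 40.1
eef_pos: [0.4912, 0.1778, 0.045]
eef_rot: [0.167, -0.252, 0.661, 0.687]
force: [0.7, 0.1, -0.3]
opening: 0.0869
```

```bash
python3 - <<'E'
from h import *
can([.4784,.1774],np.pi+.127,0,a=35,g=.015,z=.029)
E
```

```text
t*100mm [-81.2555 -10.3753 -57.3576]
t 40.1 tcp [0.4912 0.1778 0.045 ] F [ 0.725   0.1081 -0.3373] open 0.08685620056734338 q [ 0.1718  0.9538  1.1375  0.0424  2.0172 -1.5255]
shift mm [ -2.022    1.0016 -18.859 ]
rotvec 1 [-2.5587 -0.3247 -1.7909]
rotvec -1 [ 0.0016 -0.0077  0.002 ]
```

Emit:
play_rows(commands=[{"tx": -2, "ty": 1, "tz": -10, "wx": 0, "wy": 0, "wz": 0, "fingers": 1}, {"tx": 0, "ty": 0, "tz": -8, "wx": 0, "wy": 0, "wz": 0, "fingers": 1}, {"tx": 0, "ty": 0, "tz": 0, "wx": 0, "wy": 0, "wz": 0, "fingers": 0.5}, {"tx": 0, "ty": 0, "tz": 0, "wx": 0, "wy": 0, "wz": 0, "fingers": 0.5}, {"tx": 0, "ty": 0, "tz": 0, "wx": 0, "wy": 0, "wz": 0, "fingers": 0.5}, {"tx": 0, "ty": 0, "tz": 0, "wx": 0, "wy": 0, "wz": 0, "fingers": 0.5}, {"tx": 0, "ty": 0, "tz": 0, "wx": 0, "wy": 0, "wz": 0, "fingers": 0.5}, {"tx": 0, "ty": 0, "tz": 0, "wx": 0, "wy": 0, "wz": 0, "fingers": 0.5}])

```text
time: 40.77
eef_pos: [0.4922, 0.1796, 0.03]
eef_rot: [0.17, -0.255, 0.66, 0.686]
force: [0.4, -0.2, -1.9]
opening: 0.0577
```

```bash
python3 - <<'E'
from h import *
can([.4784,.1774],np.pi+.127,0,a=35,g=.015,z=.029)
peg(2,.25,-.475)
E
```

```text
t*100mm [-81.2555 -10.3753 -57.3576]
t 40.7667 tcp [0.4922 0.1796 0.03  ] F [ 0.4209 -0.211  -1.9437] open 0.05766054232407493 q [ 0.174   0.9728  1.1328  0.0436  1.9948 -1.5247]
shift mm [-2.9349 -0.8169 -3.8877]
rotvec 1 [-2.5519 -0.3239 -1.8015]
rotvec -1 [0.0002 0.0002 0.0016]
t 40.7667 tcp [0.4922 0.1796 0.03  ] F [ 0.4209 -0.211  -1.9437] open 0.05766054232407493 q [ 0.174   0.9728  1.1328  0.0436  1.9948 -1.5247]
shift mm [  99.3991 -401.9096  215.8844]
rotvec 1 [-0.2764 -1.5659 -0.4701]
rotvec -1 [ 0.4558 -0.0802  2.5083]
```

Emit:
play_rows(commands=[{"tx": 0, "ty": 0, "tz": 20, "wx": 0, "wy": 0, "wz": 0, "fingers": 0.5}, {"tx": 0, "ty": 0, "tz": 30, "wx": 0, "wy": 0, "wz": 0, "fingers": 0.5}, {"tx": 0, "ty": 0, "tz": 30, "wx": 0, "wy": 0, "wz": 0, "fingers": 0.5}, {"tx": 3, "ty": -12, "tz": 30, "wx": -0.019, "wy": -0.111, "wz": -0.034, "fingers": 0.5}, {"tx": 4, "ty": -20, "tz": 30, "wx": -0.019, "wy": -0.111, "wz": -0.034, "fingers": 0.5}, {"tx": 4, "ty": -20, "tz": 30, "wx": -0.019, "wy": -0.111, "wz": -0.034, "fingers": 0.5}, {"tx": 4, "ty": -20, "tz": 30, "wx": -0.019, "wy": -0.111, "wz": -0.034, "fingers": 0.5}, {"tx": 4, "ty": -20, "tz": 20, "wx": -0.019, "wy": -0.111, "wz": -0.034, "fingers": 0.5}])

```text
time: 41.43
eef_pos: [0.5044, 0.086, 0.2406]
eef_rot: [0.388, -0.381, 0.642, 0.541]
force: [0.7, -0.5, -1.8]
opening: 0.058
```

Emit:
play_rows(commands=[{"tx": 6, "ty": -25, "tz": 0, "wx": -0.019, "wy": -0.111, "wz": -0.034, "fingers": 0.5}, {"tx": 6, "ty": -25, "tz": 0, "wx": -0.019, "wy": -0.111, "wz": -0.034, "fingers": 0.5}, {"tx": 6, "ty": -25, "tz": 0, "wx": -0.019, "wy": -0.111, "wz": -0.034, "fingers": 0.5}, {"tx": 6, "ty": -25, "tz": 0, "wx": -0.019, "wy": -0.111, "wz": -0.034, "fingers": 0.5}, {"tx": 6, "ty": -25, "tz": 0, "wx": -0.019, "wy": -0.111, "wz": -0.034, "fingers": 0.5}, {"tx": 6, "ty": -25, "tz": 0, "wx": -0.019, "wy": -0.111, "wz": -0.034, "fingers": 0.5}, {"tx": 6, "ty": -25, "tz": 0, "wx": -0.019, "wy": -0.111, "wz": -0.034, "fingers": 0.5}, {"tx": 6, "ty": -25, "tz": 0, "wx": -0.019, "wy": -0.111, "wz": -0.034, "fingers": 0.5}])

```text
time: 42.1
eef_pos: [0.5583, -0.1233, 0.2599]
eef_rot: [0.674, -0.524, 0.481, 0.201]
force: [1.4, 0.1, -2.4]
opening: 0.0575
```

```bash
python3 - <<'E'
from h import *
peg(2,.24,-.475,dx=-.004)
E
```

```text
t 42.1 tcp [ 0.5583 -0.1233  0.2599] F [ 1.3785  0.1394 -2.3738] open 0.05753169183922877 q [-0.306  -0.3026  2.077  -0.115   0.8376 -1.3729]
shift mm [ 29.7245 -97.1932 -23.9645]
rotvec 1 [-0.0218 -0.0696 -0.0213]
rotvec -1 [-1.5088  0.7724  2.6158]
```

Emit:
play_rows(commands=[{"tx": 7, "ty": -25, "tz": 0, "wx": -0.02, "wy": -0.07, "wz": -0.02, "fingers": 0.5}, {"tx": 8, "ty": -25, "tz": 0, "wx": 0, "wy": 0, "wz": 0, "fingers": 0.5}, {"tx": 8, "ty": -25, "tz": 0, "wx": 0, "wy": 0, "wz": 0, "fingers": 0.5}, {"tx": 5, "ty": -16, "tz": -5, "wx": 0, "wy": 0, "wz": 0, "fingers": 0.5}, {"tx": 2, "ty": -3, "tz": -10, "wx": 0, "wy": 0, "wz": 0, "fingers": 0.5}, {"tx": 0, "ty": 0, "tz": 0, "wx": 0, "wy": 0, "wz": 0, "fingers": 0.5}, {"tx": 0, "ty": 0, "tz": 0, "wx": 0, "wy": 0, "wz": 0, "fingers": 0.5}])

```text
time: 42.68
eef_pos: [0.5796, -0.2225, 0.2389]
eef_rot: [0.688, -0.53, 0.467, 0.168]
force: [0.8, -0.6, -0.9]
opening: 0.0578
```

```bash
python3 - <<'E'
from h import *
peg(2,.093,-.475,dx=-.004)
E
```

```text
t 42.6833 tcp [ 0.5796 -0.2225  0.2389] F [ 0.8144 -0.5641 -0.9132] open 0.057776636423900275 q [-0.4999 -0.2034  2.0625  0.0192  0.6726 -1.5979]
shift mm [   8.4178    2.0015 -149.95  ]
rotvec 1 [-0.003   0.0006  0.0081]
rotvec -1 [ 1.5956 -0.8246 -2.5673]
```

Emit:
play_rows(commands=[{"tx": 4, "ty": 1, "tz": 0, "wx": 0, "wy": 0, "wz": 0.008, "fingers": 0.5}, {"tx": 3, "ty": 1, "tz": -12, "wx": 0, "wy": 0, "wz": 0, "fingers": 0.5}, {"tx": 0, "ty": 0, "tz": -15, "wx": 0, "wy": 0, "wz": 0, "fingers": 0.5}, {"tx": 0, "ty": 0, "tz": -15, "wx": 0, "wy": 0, "wz": 0, "fingers": 0.5}, {"tx": 0, "ty": 0, "tz": -10, "wx": 0, "wy": 0, "wz": 0, "fingers": 0.5}, {"tx": 0, "ty": 0, "tz": 0, "wx": 0, "wy": 0, "wz": 0, "fingers": 0.5}])

```text
time: 43.18
eef_pos: [0.5886, -0.2138, 0.1873]
eef_rot: [0.687, -0.534, 0.461, 0.173]
force: [-0.9, 0.5, -2.4]
opening: 0.0576
```

```bash
python3 - <<'E'
from h import *
peg(2,.093,-.475,dx=-.004)
E
```

```text
t 43.1833 tcp [ 0.5886 -0.2138  0.1873] F [-0.8845  0.4715 -2.4237] open 0.057619323541908914 q [-0.4804 -0.1244  2.0985  0.022   0.5561 -1.5992]
shift mm [ -0.639   -6.6468 -98.4279]
rotvec 1 [-0.0032  0.0025 -0.0092]
rotvec -1 [-1.6068  0.8113  2.5684]
```

Emit:
play_rows(commands=[{"tx": -1, "ty": -6, "tz": -10, "wx": 0, "wy": 0, "wz": -0.009, "fingers": 0.5}, {"tx": 0, "ty": 0, "tz": -12, "wx": 0, "wy": 0, "wz": 0, "fingers": 0.5}, {"tx": 0, "ty": 0, "tz": -12, "wx": 0, "wy": 0, "wz": 0, "fingers": 0.5}, {"tx": 0, "ty": 0, "tz": 0, "wx": 0, "wy": 0, "wz": 0, "fingers": 0.5}])

```text
time: 43.52
eef_pos: [0.5895, -0.2193, 0.1543]
eef_rot: [0.688, -0.533, 0.462, 0.169]
force: [-0.0, -0.4, -3.8]
opening: 0.0573
```

```bash
python3 - <<'E'
from h import *
peg(2,.093,-.475,dx=-.004)
E
```

```text
t 43.5167 tcp [ 0.5895 -0.2193  0.1543] F [-0.0172 -0.4426 -3.7526] open 0.05730362097153248 q [-0.4877 -0.0683  2.1186  0.0258  0.4757 -1.6036]
shift mm [ -1.4598  -1.2112 -65.4077]
rotvec 1 [-0.0012  0.0062 -0.0022]
rotvec -1 [ 1.6111 -0.8206 -2.5686]
```

Emit:
play_rows(commands=[{"tx": -2, "ty": -1, "tz": -12, "wx": 0, "wy": 0, "wz": 0, "fingers": 0.5}, {"tx": 0, "ty": 0, "tz": -13, "wx": 0, "wy": 0, "wz": 0, "fingers": 0.5}, {"tx": -1, "ty": 0, "tz": -13, "wx": 0, "wy": 0, "wz": 0, "fingers": 0.5}, {"tx": 0, "ty": 0, "tz": -10, "wx": 0, "wy": 0, "wz": 0, "fingers": 0.5}, {"tx": 0, "ty": 0, "tz": 0, "wx": 0, "wy": 0, "wz": 0, "fingers": 0.5}])

```text
time: 43.93
eef_pos: [0.5894, -0.2221, 0.1098]
eef_rot: [0.689, -0.535, 0.46, 0.166]
force: [-1.0, 0.8, -1.8]
opening: 0.0582
```

```bash
python3 - <<'E'
from h import *
peg(2,.093,-.475,dx=-.004)
E
```

```text
t 43.9333 tcp [ 0.5894 -0.2221  0.1098] F [-1.0424  0.8079 -1.7847] open 0.05815756495128076 q [-0.4933  0.0116  2.1441  0.042   0.3627 -1.6244]
shift mm [ -1.4486   1.6306 -20.8623]
rotvec 1 [ 0.0025  0.013  -0.0021]
rotvec -1 [ 1.6198 -0.8256 -2.5616]
```

Emit:
play_rows(commands=[{"tx": -1, "ty": 2, "tz": -9, "wx": 0.002, "wy": 0.012, "wz": 0, "fingers": 0.5}, {"tx": 0, "ty": 0, "tz": -7, "wx": 0, "wy": 0, "wz": 0, "fingers": 0.5}, {"tx": 0, "ty": 0, "tz": -4, "wx": 0, "wy": 0, "wz": 0, "fingers": 0.5}, {"tx": 0, "ty": 0, "tz": 0, "wx": 0, "wy": 0, "wz": 0, "fingers": 0.5}])

```text
time: 44.27
eef_pos: [0.5902, -0.2208, 0.0908]
eef_rot: [0.686, -0.534, 0.463, 0.169]
force: [-0.7, 0.1, -2.8]
opening: 0.058
```

Emit:
play_rows(commands=[{"tx": 0, "ty": 0, "tz": -3, "wx": 0, "wy": 0, "wz": 0, "fingers": 0.5}, {"tx": 0, "ty": 0, "tz": 0, "wx": 0, "wy": 0, "wz": 0, "fingers": 0.5}])

```text
time: 44.43
eef_pos: [0.5913, -0.2214, 0.0889]
eef_rot: [0.687, -0.535, 0.463, 0.168]
force: [0.4, 0.2, -2.2]
opening: 0.0582
```

Emit:
play_rows(commands=[{"tx": 0, "ty": 0, "tz": -3, "wx": 0, "wy": 0, "wz": 0, "fingers": 0.5}, {"tx": 0, "ty": 0, "tz": 0, "wx": 0, "wy": 0, "wz": 0, "fingers": 0.78}, {"tx": 0, "ty": 0, "tz": 0, "wx": 0, "wy": 0, "wz": 0, "fingers": 0.78}, {"tx": 0, "ty": 0, "tz": 0, "wx": 0, "wy": 0, "wz": 0, "fingers": 0.78}, {"tx": -5, "ty": 3, "tz": 8, "wx": 0, "wy": 0, "wz": 0, "fingers": 0.78}, {"tx": -10, "ty": 5, "tz": 16, "wx": 0, "wy": 0, "wz": 0, "fingers": 0.78}, {"tx": -15, "ty": 8, "tz": 25, "wx": 0, "wy": 0, "wz": 0, "fingers": 0.78}, {"tx": -15, "ty": 8, "tz": 25, "wx": 0, "wy": 0, "wz": 0, "fingers": 0.78}])

```text
time: 45.1
eef_pos: [0.5467, -0.1981, 0.1607]
eef_rot: [0.687, -0.535, 0.463, 0.168]
force: [1.5, -0.4, -0.5]
opening: 0.0679
```

Emit:
play_rows(commands=[{"tx": -15, "ty": 8, "tz": 25, "wx": 0, "wy": 0, "wz": 0, "fingers": 0.5}, {"tx": -15, "ty": 8, "tz": 25, "wx": 0, "wy": 0, "wz": 0, "fingers": 0.2}, {"tx": 0, "ty": 25, "tz": 5, "wx": 0, "wy": 0, "wz": 0, "fingers": 0}, {"tx": 0, "ty": 25, "tz": 5, "wx": 0, "wy": 0, "wz": 0, "fingers": 0}, {"tx": 0, "ty": 25, "tz": 0, "wx": 0, "wy": 0, "wz": 0, "fingers": 0}, {"tx": 0, "ty": 25, "tz": 0, "wx": 0, "wy": 0, "wz": 0, "fingers": 0}, {"tx": 0, "ty": 25, "tz": 0, "wx": 0, "wy": 0, "wz": 0, "fingers": 0}, {"tx": 0, "ty": 25, "tz": 0, "wx": 0, "wy": 0, "wz": 0, "fingers": 0}])

```text
time: 45.77
eef_pos: [0.5156, -0.0319, 0.2361]
eef_rot: [0.691, -0.536, 0.459, 0.157]
force: [0.2, -0.3, -0.3]
opening: 0.0224
```

```bash
python3 - <<'E'
from h import *
a=robot.camera('scene'); b=robot.camera('side')
o=np.zeros((600,800,3),np.uint8)
r=lambda im,x,y,w,h,s:cv2.resize(im[y:y+h,x:x+w,::-1],None,fx=s,fy=s,interpolation=cv2.INTER_CUBIC)
o[:330,:]=r(a,43,165,240,110,800/240)[:330,:800] if 0 else cv2.resize(a[165:275,43:283,::-1],(800,330),interpolation=cv2.INTER_CUBIC)
o[335:600,:400]=cv2.resize(b[160:254,250:390,::-1],(400,265),interpolation=cv2.INTER_CUBIC); o[335:600,405:800]=cv2.resize(b[90:210,205:385,::-1],(395,265),interpolation=cv2.INTER_CUBIC)
cv2.imwrite('pics/s8.png',o)
goal([.62,-.04,.13],[0,0,-1],[.4575,.889,0])
E
```

```text
t 45.8667 tcp [ 0.5159 -0.0295  0.2358] F [ 0.1223 -1.0599  0.4243] open 0.014154927724171913 q [-0.0547 -0.4575  2.2675 -0.3572  0.7685 -0.9578]
shift mm [ 104.0999  -10.4668 -105.7698]
rotvec 1 [0.2902 0.5688 0.0058]
rotvec -1 [ 0.8768 -0.4473 -2.9774]
```

View pics/s8.png

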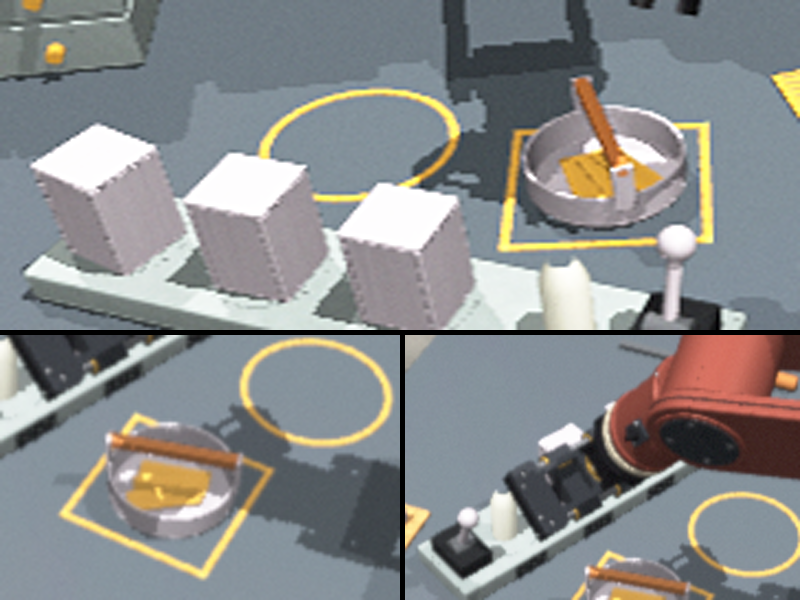

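```bash
python3 - <<'E'
from h import *
S=cam('scene');T=cam('side')
th=np.linspace(0,2*np.pi,200)
def ext(C,c):
    r=np.array([proj(C,[c[0]+.062*np.cos(t),c[1]+.062*np.sin(t),.035]) for t in th]);b=np.array([proj(C,[c[0]+.062*np.cos(t),c[1]+.062*np.sin(t),0]) for t in th])
    return np.array([r[:,0].min(),r[:,0].max(),b[:,1].max()])
oS=np.array([200.2,249.4,241]);oT=np.array([287.1,333.3,232.])
for C,o in((S,oS),(T,oT)):
    s=least_squares(lambda c:ext(C,c)-o,[.445,-.08]);print(s.x,s.fun)
E
```

```text
[ 0.439  -0.0794] [ 0.1546 -0.1553  0.0179]
[ 0.4441 -0.0861] [ 0.519  -0.5179  0.0394]
```

Emit:
play_rows(commands=[{"tx": 12, "ty": 1, "tz": 0, "wx": 0.048, "wy": 0.095, "wz": 0, "fingers": 0}, {"tx": 12, "ty": 1, "tz": 0, "wx": 0.048, "wy": 0.095, "wz": 0, "fingers": 0}, {"tx": 12, "ty": 1, "tz": 0, "wx": 0.048, "wy": 0.095, "wz": 0, "fingers": 0}, {"tx": 12, "ty": 1, "tz": 0, "wx": 0.048, "wy": 0.095, "wz": 0, "fingers": 0}, {"tx": 12, "ty": 1, "tz": 0, "wx": 0.048, "wy": 0.095, "wz": 0, "fingers": 0}, {"tx": 12, "ty": 1, "tz": 0, "wx": 0.048, "wy": 0.095, "wz": 0, "fingers": 0}, {"tx": 5, "ty": 1, "tz": 0, "wx": 0, "wy": 0, "wz": 0, "fingers": 0}, {"tx": 0, "ty": 0, "tz": 0, "wx": 0, "wy": 0, "wz": 0, "fingers": 0}])

```text
time: 46.53
eef_pos: [0.5904, -0.022, 0.2241]
eef_rot: [0.596, -0.356, 0.609, 0.384]
force: [0.7, 0.3, 0.1]
opening: 0.0006
```

```bash
python3 - <<'E'
from h import *
goal([.602,-.022,.114],[0,0,-1],[.4575,.889,0])
E
```

```text
t 46.5333 tcp [ 0.5904 -0.022   0.2241] F [0.7362 0.256  0.1308] open 0.0006423682792844071 q [-0.1799  0.177   1.6008  0.0167  1.4032 -1.2848]
shift mm [  11.6497   -0.0215 -110.0568]
rotvec 1 [-0.0234 -0.0357 -0.0063]
rotvec -1 [ 0.056  -0.0366  3.1346]
```

Emit:
play_rows(commands=[{"tx": 4, "ty": 0, "tz": -15, "wx": -0.023, "wy": -0.035, "wz": -0.006, "fingers": 0}, {"tx": 4, "ty": 0, "tz": -20, "wx": 0, "wy": 0, "wz": 0, "fingers": 0}, {"tx": 0, "ty": 0, "tz": -20, "wx": 0, "wy": 0, "wz": 0, "fingers": 0}, {"tx": 0, "ty": 0, "tz": -20, "wx": 0, "wy": 0, "wz": 0, "fingers": 0}, {"tx": 0, "ty": 0, "tz": -15, "wx": 0, "wy": 0, "wz": 0, "fingers": 0}, {"tx": 0, "ty": 0, "tz": -8, "wx": 0, "wy": 0, "wz": 0, "fingers": 0}, {"tx": 0, "ty": 0, "tz": 0, "wx": 0, "wy": 0, "wz": 0, "fingers": 0}])

```text
time: 47.12
eef_pos: [0.5952, -0.0245, 0.1257]
eef_rot: [0.608, -0.373, 0.599, 0.363]
force: [-0.1, 0.7, -0.5]
opening: 0.0004
```

```bash
python3 - <<'E'
from h import *
goal([.678,-.062,.114],[0,0,-1],[.4575,.889,0])
S=cam('scene'); a=robot.camera('scene'); crop(a,200,190,100,110,5,'l1.png',10)
E
```

```text
t 47.1167 tcp [ 0.5952 -0.0245  0.1257] F [-0.0727  0.7294 -0.5178] open 0.0004123271527577133 q [-0.1721  0.2401  1.7205 -0.0029  1.1627 -1.2669]
shift mm [ 82.7895 -37.4517 -11.7365]
rotvec 1 [ 0.0057  0.0177 -0.0004]
rotvec -1 [-0.0277  0.009   3.1411]
```

View pics/l1.png

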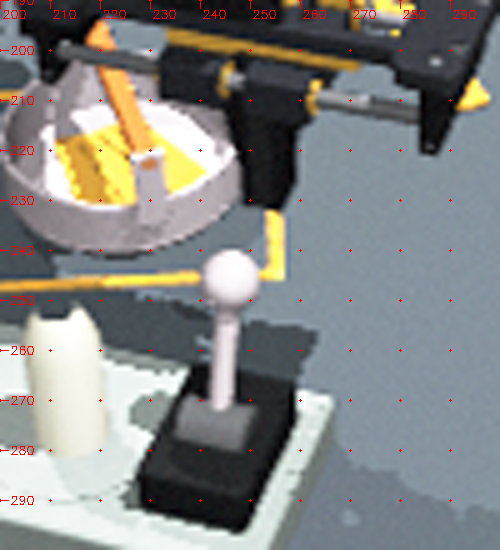

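Emit:
play_rows(commands=[{"tx": 0, "ty": 0, "tz": -9, "wx": 0, "wy": 0, "wz": 0, "fingers": 0}, {"tx": 9, "ty": -4, "tz": 0, "wx": 0, "wy": 0, "wz": 0, "fingers": 0}, {"tx": 9, "ty": -4, "tz": 0, "wx": 0, "wy": 0, "wz": 0, "fingers": 0}, {"tx": 9, "ty": -4, "tz": 0, "wx": 0, "wy": 0, "wz": 0, "fingers": 0}, {"tx": 9, "ty": -4, "tz": 0, "wx": 0, "wy": 0, "wz": 0, "fingers": 0}, {"tx": 9, "ty": -4, "tz": 0, "wx": 0, "wy": 0, "wz": 0, "fingers": 0}, {"tx": 9, "ty": -4, "tz": 0, "wx": 0, "wy": 0, "wz": 0, "fingers": 0}])

```text
time: 47.75
eef_pos: [0.6544, -0.0495, 0.1246]
eef_rot: [0.611, -0.377, 0.595, 0.361]
force: [-2.2, -0.4, 0.6]
opening: 0.0003
```

```bash
python3 - <<'E'
from h import *
goal([.678,-.062,.114],[0,0,-1],[.4575,.889,0])
E
```

```text
t 47.75 tcp [ 0.6544 -0.0495  0.1246] F [-2.1739 -0.4192  0.5604] open 0.00028257217910216114 q [-0.1947  0.3658  1.5657 -0.0021  1.1784 -1.2917]
shift mm [ 23.6231 -12.4553 -10.6419]
rotvec 1 [ 0.008   0.0307 -0.0023]
rotvec -1 [-0.0482  0.0126  3.1389]
```

Emit:
play_rows(commands=[{"tx": 6, "ty": -3, "tz": -4, "wx": 0.005, "wy": 0.02, "wz": 0, "fingers": 0}, {"tx": 6, "ty": -3, "tz": -3, "wx": 0, "wy": 0, "wz": 0, "fingers": 0}, {"tx": 5, "ty": -3, "tz": -2, "wx": 0, "wy": 0, "wz": 0, "fingers": 0}, {"tx": 3, "ty": -2, "tz": 0, "wx": 0, "wy": 0, "wz": 0, "fingers": 0}, {"tx": 0, "ty": 0, "tz": 0, "wx": 0, "wy": 0, "wz": 0, "fingers": 0}])

```text
time: 48.17
eef_pos: [0.6797, -0.0631, 0.1184]
eef_rot: [0.608, -0.373, 0.599, 0.364]
force: [-0.6, 0.4, 0.3]
opening: 0.0005
```

Emit:
play_rows(commands=[{"tx": 3, "ty": -2, "tz": -1, "wx": 0, "wy": 0, "wz": 0, "fingers": 0}, {"tx": 2, "ty": -1, "tz": 0, "wx": 0, "wy": 0, "wz": 0, "fingers": 0}, {"tx": 0, "ty": 0, "tz": 0, "wx": 0, "wy": 0, "wz": 0, "fingers": 0}])

```text
time: 48.42
eef_pos: [0.6843, -0.0659, 0.1168]
eef_rot: [0.607, -0.373, 0.599, 0.365]
force: [-1.4, -0.1, 0.2]
opening: 0.0004
```

Emit:
play_rows(commands=[{"tx": 3, "ty": -1.5, "tz": 0, "wx": 0, "wy": 0, "wz": 0, "fingers": 0}, {"tx": 3, "ty": -1.5, "tz": 0, "wx": 0, "wy": 0, "wz": 0, "fingers": 0}, {"tx": 0, "ty": 0, "tz": 0, "wx": 0, "wy": 0, "wz": 0, "fingers": 0}])

```text
time: 48.67
eef_pos: [0.6843, -0.0656, 0.1168]
eef_rot: [0.604, -0.369, 0.603, 0.369]
force: [-0.0, -0.6, 0.5]
opening: 0.0008
```

Emit:
play_rows(commands=[{"tx": 3, "ty": -1.5, "tz": 0, "wx": 0, "wy": 0, "wz": 0, "fingers": 0}, {"tx": 0, "ty": 0, "tz": 0, "wx": 0, "wy": 0, "wz": 0, "fingers": 0}])

```text
time: 48.83
eef_pos: [0.6846, -0.0656, 0.1168]
eef_rot: [0.602, -0.367, 0.604, 0.372]
force: [-0.9, -0.8, 0.5]
opening: 0.0006
```

```bash
python3 - <<'E'
from h import *
goal([.678,-.062,.114],[0,0,-1],[.4575,.889,0])
a=robot.camera('scene'); b=robot.camera('side')
o=np.hstack([cv2.resize(a[190:290,200:300,::-1],(400,400),interpolation=cv2.INTER_CUBIC),cv2.resize(b[130:230,190:290,::-1],(400,400),interpolation=cv2.INTER_CUBIC)])
cv2.imwrite('pics/l2.png',o)
# tip candidates: hinge +- lean
h=np.array([.673,-.059,.052]);x=np.array([.889,-.4575,0])
S=cam('scene');T=cam('side')
for d in (.0,.0233,.03,.035): 
    p=h+x*d+[0,0,np.sqrt(.07**2-d*d)]; print(d,proj(S,p),proj(T,p))
E
```

```text
t 48.8333 tcp [ 0.6846 -0.0656  0.1168] F [-0.8602 -0.7856  0.5475] open 0.0005753380224037875 q [-0.2111  0.4705  1.4413  0.0023  1.2362 -1.3114]
shift mm [-6.6036  3.5842 -2.7783]
rotvec 1 [-0.0034 -0.0058 -0.0041]
rotvec -1 [ 0.009  -0.0054  3.1375]
0.0 (np.float64(241.82083977890684), np.float64(251.88580337343672)) (np.float64(228.67158717315493), np.float64(167.32614917024105))
0.0233 (np.float64(237.9172518901126), np.float64(261.03052360363114)) (np.float64(223.72742574566266), np.float64(163.77867777561534))
0.03 (np.float64(236.82410660438566), np.float64(264.27568897977505)) (np.float64(222.37726881315666), np.float64(163.20131387335405))
0.035 (np.float64(236.0218262837136), np.float64(266.9069757237092)) (np.float64(221.3950000783678), np.float64(162.9220193505355))
```

View pics/l2.png

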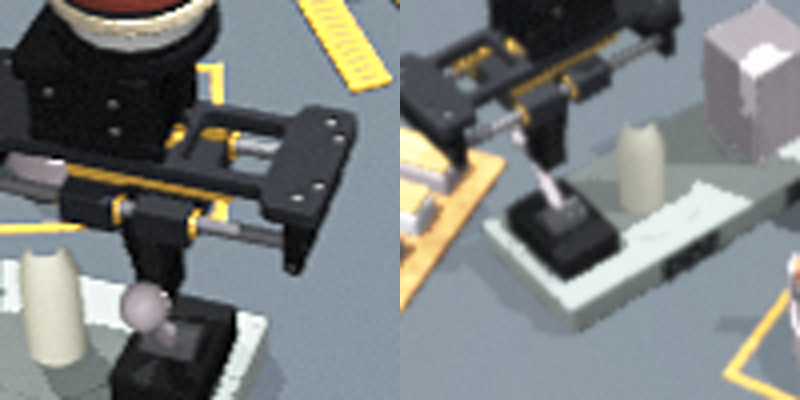

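Emit:
play_rows(commands=[{"tx": 5, "ty": -2.5, "tz": -1, "wx": 0, "wy": 0, "wz": 0, "fingers": 0}, {"tx": 5, "ty": -2.5, "tz": 0, "wx": 0, "wy": 0, "wz": 0, "fingers": 0}])

```text
time: 49.1
eef_pos: [0.6858, -0.0661, 0.1166]
eef_rot: [0.596, -0.361, 0.609, 0.378]
force: [-27.7, 10.4, 17.2]
opening: 0.0002
```

Emit:
play_rows(commands=[{"tx": 5, "ty": -2.5, "tz": 0, "wx": 0, "wy": 0, "wz": 0, "fingers": 0}])

```text
time: 49.18
eef_pos: [0.6857, -0.0661, 0.1168]
eef_rot: [0.593, -0.358, 0.612, 0.382]
force: [-23.1, 8.0, 15.1]
opening: 0.0005
```

Emit:
play_rows(commands=[{"tx": -15, "ty": 8, "tz": 0, "wx": 0, "wy": 0, "wz": 0, "fingers": 0}, {"tx": -25, "ty": 13, "tz": 10, "wx": 0, "wy": 0, "wz": 0, "fingers": 0}, {"tx": -20, "ty": 10, "tz": 40, "wx": 0, "wy": 0, "wz": 0, "fingers": 0}, {"tx": -15, "ty": 30, "tz": 40, "wx": 0, "wy": 0, "wz": 0, "fingers": 0}, {"tx": -10, "ty": 40, "tz": 40, "wx": 0, "wy": 0, "wz": 0, "fingers": 0}, {"tx": -10, "ty": 40, "tz": 30, "wx": 0, "wy": 0, "wz": 0, "fingers": 0}, {"tx": -10, "ty": 40, "tz": 0, "wx": 0, "wy": 0, "wz": 0, "fingers": 0}, {"tx": 0, "ty": 40, "tz": 0, "wx": 0, "wy": 0, "wz": 0, "fingers": 0}])

```text
time: 49.85
eef_pos: [0.5879, 0.13, 0.2581]
eef_rot: [0.598, -0.356, 0.612, 0.377]
force: [0.5, -0.3, -0.3]
opening: 0.0001
```

Emit:
play_rows(commands=[{"tx": 0, "ty": 20, "tz": 0, "wx": 0, "wy": 0, "wz": 0, "fingers": 0}, {"tx": 0, "ty": 0, "tz": 0, "wx": 0, "wy": 0, "wz": 0, "fingers": 0}, {"tx": 0, "ty": 0, "tz": 0, "wx": 0, "wy": 0, "wz": 0, "fingers": 0}])

```text
time: 50.1
eef_pos: [0.5897, 0.159, 0.2628]
eef_rot: [0.601, -0.36, 0.606, 0.378]
force: [-0.3, -0.4, 0.2]
opening: 0.0003
```

```bash
python3 - <<'E'
from h import *
st=robot.observe();print(st['time'],st['eef_pos'],st['force'])
a=robot.camera('scene'); b=robot.camera('side'); old=cv2.imread('pics/s8.png')
n=cv2.resize(a[165:275,43:283,::-1],(800,330),interpolation=cv2.INTER_CUBIC); o=old[:330]
E=lambda g:cv2.Canny(cv2.cvtColor(g,6),60,150)
def shift(x,y,w,h):   # template of old patch searched in new
    t=o[y:y+h,x:x+w]; r=cv2.matchTemplate(n[max(0,y-25):y+h+25,max(0,x-25):x+w+25],t,cv2.TM_CCOEFF_NORMED); _,m,_,l=cv2.minMaxLoc(r); return round(m,3),(l[0]-min(25,x),l[1]-min(25,y))
for nm,box in dict(can0=(30,120,155,155),can1=(185,150,140,150),can2=(338,180,137,125),pan=(520,75,170,155)).items(): print(nm,shift(*box))
# lever ball: whitish blob near (236,267) in scene
s0=np.load('s.npy')
g=a.astype(int); roi=g[235:290,222:262]; m=((roi.min(2)>120)&(np.ptp(roi,2)<40)); 
ys,xs=np.nonzero(cv2.morphologyEx(m.astype(np.uint8),cv2.MORPH_OPEN,np.ones((6,6),np.uint8)))
print('bright blob',xs.mean()+222,ys.mean()+235,len(xs),'range',xs.min()+222,xs.max()+222,ys.min()+235,ys.max()+235)
# bystanders unchanged vs first frame
t0=np.load('t.npy')
print('diff bystander side',np.abs(b[255:350,285:350].astype(int)-t0[255:350,285:350]).max(2).mean(), 'scene comb',np.abs(a[165:215,270:350].astype(int)-s0[165:215,270:350]).max(2).mean())
for (x,y,w,h) in ((272,172,55,45),(330,163,22,25)):
    r=cv2.matchTemplate(a[y-8:y+h+8,x-8:x+w+8],s0[y:y+h,x:x+w],cv2.TM_CCOEFF_NORMED);print(cv2.minMaxLoc(r)[1],cv2.minMaxLoc(r)[3])
E
```

```text
50.1 [0.5897 0.159  0.2628] [-0.3252 -0.4031  0.2435]
can0 (0.999, (0, 0))
can1 (0.999, (0, 0))
can2 (0.979, (0, 0))
pan (0.682, (0, 0))
bright blob 236.18987341772151 263.00506329113927 790 range 222 261 235 287
diff bystander side 20.386234817813765 scene comb 22.17725
0.857551634311676 (8, 8)
0.7991121411323547 (8, 8)
```

```bash
python3 - <<'E'
from h import *
S=cam('scene'); q=lambda px,py:(43+px/3.3333,165+py/3)
for n,t,b in (('can0',(97,191),(123,272)),('can1',(262,217),(287,300)),('can2',(413,249),(437,328))):
    print(n,onplane(S,*q(*t),.12)[:2],onplane(S,*q(*b),.03)[:2])
a=robot.camera('scene'); s0=np.load('s.npy'); t=s0[239:253,239:253]
r=cv2.matchTemplate(a[235:290,222:262],t,cv2.TM_CCOEFF_NORMED);_,m,_,l=cv2.minMaxLoc(r);print('ball',m,222+l[0]+7,235+l[1]+7)
E
```

```text
can0 [ 0.5291 -0.4167] [ 0.5202 -0.4253]
can1 [ 0.5786 -0.3071] [ 0.5726 -0.3102]
can2 [ 0.6303 -0.2112] [ 0.6208 -0.2095]
ball 0.7786330580711365 236 266
```

```bash
python3 - <<'E'
from workcell import robot
print(robot.finish_job())
E
```

```text
the job is handed in; nothing more can be done
None
```

The job is handed in at about 50 s of the 210 s allowed. No verdict was reported.

- **Pan:** I slid it by its handle, without lifting it, from the round mark onto the square mark. The last measurements put its centre about 3–5 mm from the square's middle. The two cameras disagreed by about 8 mm, and the pan just about fits within the square's margin on either reading.
- **Canisters:** Only three steel canisters were there. Each was gripped from above and turned round on the bench, then gripped again at a tilt and lowered mouth down over pegs 0, 1 and 2. Their corner positions look right for fully down, but they are only good to a few millimetres. A check comparing top and bottom corners disagreed by 6–9 mm in x, which I put down to reading error.
- **Lever:** I pushed it last, until the force jumped to about 30 N at its stop, and then backed off. It was still over at about 30° in the final image.
- **Final checks:** After the arm backed off, image matching showed no shift for the canisters. The pan, comb, reed plate and magnet also matched at zero shift, but more weakly (0.68 for the pan and 0.80–0.86 for the others), which I put down to shadows. I did not go near the red and green canisters, but I did not check them at the end.

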